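# Lever a slipped microscope slab back onto its isolation pad

### The arm

A 6-joint arm with a two-finger parallel gripper is mounted at the origin on the work surface. World frame = base frame: x ahead of the robot, y to its left, z up, the work surface at z = 0. Lengths are in m, angles in rad, forces in N, time in s.
With the tool pointing down it reaches from about 0.375 to 0.925 m from the base axis. Payload 5.7 kg.
Tool frame: the origin (TCP) lies midway between the tips of the shut fingers; the grasp point (between the pads) lies 19 mm behind it; x points along the fingers, y is the direction in which the jaws open and shut, and the axes are right-handed (so a half turn about x gives the same grasp; the last joint's range is limited). The gripper opens to 88 mm and grips with 3 to 60 N. Pads are 20 mm wide; open, the fingers measure 115 mm over their backs; the gripper's body (75 mm by 178 mm) begins 61 mm behind the grasp point.
Start: joints at [-1.321, 0.359, 1.51, -0, 1.272, -0.115], TCP at [0.214, -0.56, 0.223] pointing down, gripper open.
Joint ranges: [-2.97, 2.97], [-1.01, 2.36], [0.21, 2.38], [-0.96, 4.11], [0.2, 2.71], [-2.98, 2.98]. Speed limits (rad/s): [2.39, 2.39, 3.14, 3.14, 3.14, 3.14].

### API

Orientations are given as [roll, pitch, yaw] about the fixed x, y, z axes, in that order (R = Rz(yaw) Ry(pitch) Rx(roll)).
In Python, from workcell import readout, optics, env gives the robot as it stands. The module is installed in compiled form; this text tells all that it offers.
- The arm moves only by the tool move_arm, never from a script. Its argument "steps" is text: rows parted by semicolons, each of 7 numbers parted by spaces: the turn, a rotation vector about the tool's x, y, z in degrees, then the shift along the tool's x, y, z in m, then the finger opening in m, from 0 to 0.0878. In form: wx wy wz tx ty tz fingers; .... A call has 1 to 10 rows; each row shifts and turns the pose as measured when the row begins, along the tool's axes as they then stand; what a row does not reach is not made up. A row lasts 1/12 s, in which the tool goes at most 41.7 mm and 7.16 degrees, less where a joint would pass 70% of its speed; a pose out of reach is approached as far as the arm can. A call is refused whole if a number of a shift passes 0.0417 or a number of a turn 7.16, either way. A call with a gripper value outside its range is refused whole. The fingers move at their own pace and stop on an object; "grip_force" is the grip in N (left out, the last holds). Time passes only in rows, so rows that do not move let the fingers close. It gives the time, the measured TCP pose, the force and the opening at its end, in the units of the state.
- readout.observe(): the state, without advancing time (a new reading comes with each control period).
- optics.capture(name): name is "scene" or "top"; returns (picture, depth): 384x512x3 uint8, red, green, blue; 384x512 float32, m along the optical axis (not along the pixel's ray), 0 where there is no reading.
- optics.get_calibration(name): a dict with "K" (3x3 intrinsics, pixels), "dist" ([k1, k2, p1, p2, k3] as OpenCV has them; the pictures are not rectified), "rvec" (rotation vector, rad) and "tvec" (3), from world to camera coordinates, as OpenCV has them. Camera axes: x right, y down, z forward; pixel columns grow to the right and rows downward; lengths in m; the calibration is good to about 2 mm. A picture is of the moment at which its call begins. get_calibration takes no time and is no camera call.
- env.hand_in(): hands the job in, once; it reports no verdict.
The state is a dict: "t": time; "joint_pos": joint angles; "dq": joint speeds; "joint_efforts": joint torques, N m; "position": TCP position; "tool_rot": TCP orientation; "contact_force": force on the tool from outside, world axes, zero at the start; "ft_torque": the same for the moment, N m; "grip_width": opening from 0.0 (shut) to 1.0 (fully open).
Only numpy, scipy, OpenCV 4.12 (cv2) and the standard library are available. Lean on these libraries where they do the work, as an engineer would, in place of code of your own. Each camera call takes 0.05 s, during which the arm holds its last target.

### The job

The granite slab under the probe microscope has slipped off the single cork pad at its free end, so it stands crooked and out of level. Using the pry bar over the steel block, lever that end up, slew it across until its foot is over the middle of the pad and the slab lines up with its white tape corner marks, let it down gently so that the slab sits level on all three pads, and then lay the bar flat on the bench, clear of slab and block. Work on the slab with the bar only - never touch slab or microscope with the gripper or arm - and leave the jar, case, spanner and tray that stand about where they are.

Things in the scene. Friction and masses are not known exactly. Their poses are not given: they have to be found in the camera images.
- slab: grey granite slab 200 x 160 x 30 mm, about 3.5 kg with the black microscope (240 mm tall) bolted mostly on the half away from the steel block. On three round steel feet, 16 mm across, 18 tall: one under the long axis near the end facing the block, two under the other end. Origin: middle of its length and width, at sole level. x along it towards the end to be levered, y across, z up (level when seated)
- slab_foot (a point): centre of the sole of the slab's single foot, 55 mm from the slab's origin along its x; the other two feet are 135 mm behind it and 55 mm to either side. Same axes. At the start this foot stands on the bare bench beside its pad, 25 to 33 mm from its middle towards the pad's +y; the other two are on their pads and act as a pivot as the slab is slewed
- slab_edge (a point): middle of the slab's lower edge at the end to be levered, 45 mm beyond slab_foot along x and 18 mm above the soles; same axes. The slab's underside here is about 16 mm above the bench at the start, and 26 mm when seated
- pad_single (a point): centre of the top of the single cork pad, 36 (x) x 30 (y) x 8 mm, glued to the bench. x points from the pair of pads to this one, towards the lever end; y across. The other two pads, 50 x 40 x 8 mm, have their centres 135 mm behind it and 55 mm to either side. Seated: slab_foot here, the slab's x along this x, the slab just inside four white tape corners on the bench (3 mm outside its outline all round)
- block: dark steel block for the bar to rest on, loose, 0.54 kg: 32 mm (its x) by 90 mm (its y) by 24 mm high; origin under its centre, x pointing away from the slab. It stands in a fit place to lever: long side about parallel to the slab's end, 45 to 65 mm from it
- bar: steel pry bar, 0.36 kg, lying flat at the start. Shank straight, 178 mm long, 18 wide, 14 thick; then a flat nose 28 wide, 5 thick, 42 long, its underside continuing the shank's but bent up by 18 degrees. Origin in the shank's underside, 55 mm behind the bend. x along the shank to the nose, y across, z up as it lies
- bar_grip (a point): a place to hold the bar, 43 mm from its handle end (pressing here with some 10 N levers the slab): half-way up the shank, 7 mm above its underside and 80 mm behind the bar's origin; same axes as the bar
- bar_tip (a point): middle of the lower edge of the nose's end: 175 mm ahead of bar_grip along the shank and 6 mm above it; same axes. The nose's top is 5 mm above. With the shank over the block, sloping down to the nose by 25 to 35 degrees, the tip fits 10 to 20 mm under the slab's edge; the foot clears the pad when the shank is levered down to about 10 degrees
- wafer_jar: bystander: low round grey jar, 68 mm across, 35 mm tall, beside the slab; origin under its centre
- sample_case: bystander: flat black case with a clear lid, 90 by 60 by 24 mm, near the block; origin under its centre
- spanner: bystander: steel spanner lying on the bench on the robot's side, 180 mm; origin under its middle
- puck_tray: bystander: small aluminium tray with compartments, 100 by 75 by 22 mm; origin under its centre
Mind the look-alikes: they are no part of the job. Several things look just like the bar: the one meant starts farthest to the robot's left.

How it is judged:
By the outcome, as a careful person would: the job done as asked, in the order asked, and still so for the second after the job is handed in, with the robot touching nothing.
It also fails if it takes over 61 s, if anything falls off the work surface, if the arm or the gripper's body presses on something with over 40 N, if the wrist force passes 120 N, or if a joint passes its speed limit or range.

## Working session

There is one attempt and no reset: what is moved stays moved. The work goes in short steps, Python scripts to look and compute and a tool call to move; the robot and the scene stay as the last step left them, time stands still between calls to the robot, and variables do not carry over. Pictures are saved under pics/ and viewed, and the job is handed in when it is done.

Besides the shell and the picture viewer there is one more tool, called after "Call:" as name(argument=value, ...) on one line, values as JSON. move_arm: Moves the arm, as the interface text tells. Its arguments: {"type":"object","properties":{"steps":{"type":"string"},"grip_force":{"type":"number"}},"required":["steps"]}

```bash
mkdir -p pics
cat > h.py <<'E'
import numpy as np, cv2
from workcell import readout, optics, env
from scipy.spatial.transform import Rotation as R
def cap(name,fn=None):
    p,d=optics.capture(name)
    np.savez('%s.npz'%name,p=p,d=d)
    if fn: cv2.imwrite('pics/'+fn,p[:,:,::-1])
    return p,d
def crop(name,x0,y0,x1,y1,s,fn):
    p=np.load('%s.npz'%name)['p'][y0:y1,x0:x1,::-1]
    cv2.imwrite('pics/'+fn,cv2.resize(p,None,fx=s,fy=s,interpolation=cv2.INTER_CUBIC))
def ray(name,uv):
    c=optics.get_calibration(name)
    u=cv2.undistortPoints(np.array(uv,float).reshape(-1,1,2),np.array(c['K']),np.array(c['dist'])).reshape(-1,2)
    Rm=cv2.Rodrigues(np.array(c['rvec'],float))[0]; t=np.array(c['tvec'],float).reshape(3)
    o=-Rm.T@t
    d=np.c_[u,np.ones(len(u))]@Rm
    return o,d
def onz(name,uv,z):
    o,d=ray(name,uv); z=np.broadcast_to(z,len(d))
    return o+d*((z-o[2])/d[:,2])[:,None]
def bydepth(name,uv):
    D=np.load('%s.npz'%name)['d']; o,d=ray(name,uv)
    out=[]
    for (u,v),dd in zip(uv,d):
        a=D[int(v)-1:int(v)+2,int(u)-1:int(u)+2]; a=a[a>0]
        out.append(o+dd*(np.median(a) if len(a) else np.nan))
    return np.array(out)
def proj(name,P):
    c=optics.get_calibration(name)
    return cv2.projectPoints(np.array(P,float).reshape(-1,1,3),np.array(c['rvec'],float),np.array(c['tvec'],float),np.array(c['K']),np.array(c['dist']))[0].reshape(-1,2)
def allpts(name):
    D=np.load('%s.npz'%name)['d']; h,w=D.shape
    uv=np.stack(np.meshgrid(np.arange(w),np.arange(h)),-1).reshape(-1,2)
    o,d=ray(name,uv)
    P=o+d*D.reshape(-1,1); P[D.reshape(-1)==0]=np.nan
    return P.reshape(h,w,3)
E
python3 - <<'E'
from h import *
for n in ('scene','top'):
    cap(n,n+'0.png'); c=optics.get_calibration(n); o,_=ray(n,[[256,192]]); print(n,o,c['K'][0])
print(readout.observe())
E
```

```text
scene [1.31909746 0.49784503 0.6234516 ] [351.21426787   0.         257.82431853]
top [0.4834032  0.00362808 1.2206495 ] [356.37724533   0.         258.70607042]
{'t': 0.1, 'joint_pos': array([-1.32111795e+00,  3.59411080e-01,  1.51131414e+00, -2.89532198e-05,
        1.27249502e+00, -1.15085133e-01]), 'dq': array([ 0.00185385, -0.00146144, -0.00395084, -0.00038058, -0.00355699,
        0.00110916]), 'joint_efforts': array([-4.05521932e-04, -5.16360569e+01, -2.71408296e+01,  6.76093670e-02,
        2.76589743e-02, -1.33334862e-05]), 'position': array([ 0.21387469, -0.55992595,  0.22191052]), 'tool_rot': array([-1.66888816,  1.56916851,  1.83747654]), 'contact_force': array([-0.47442979, -0.479786  ,  0.61081401]), 'ft_torque': array([-0.04005721,  0.03818966, -0.01271964]), 'grip_width': 0.9989584358598441}
```

View pics/scene0.png

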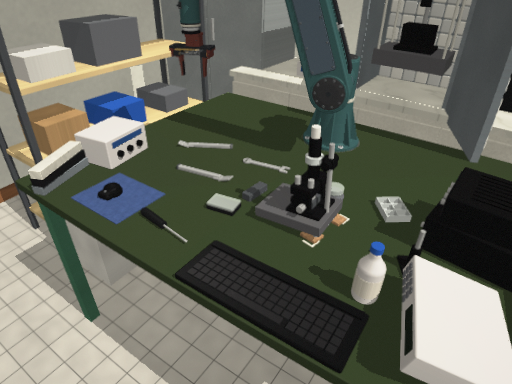

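View pics/top0.png

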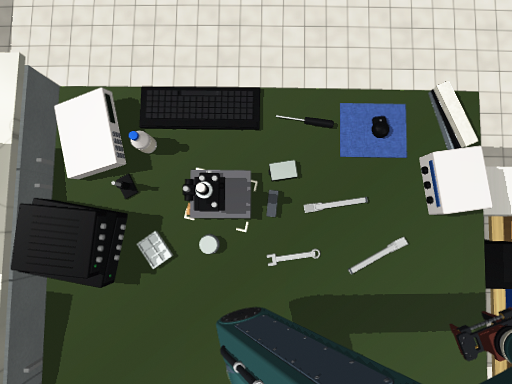

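Run:
```python
from h import *
crop('top',175,150,305,250,6,'t1.png'); crop('top',255,180,420,285,4.8,'t2.png'); crop('scene',170,130,350,250,4.4,'s1.png')
```

```text
(no output)
```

View pics/t1.png

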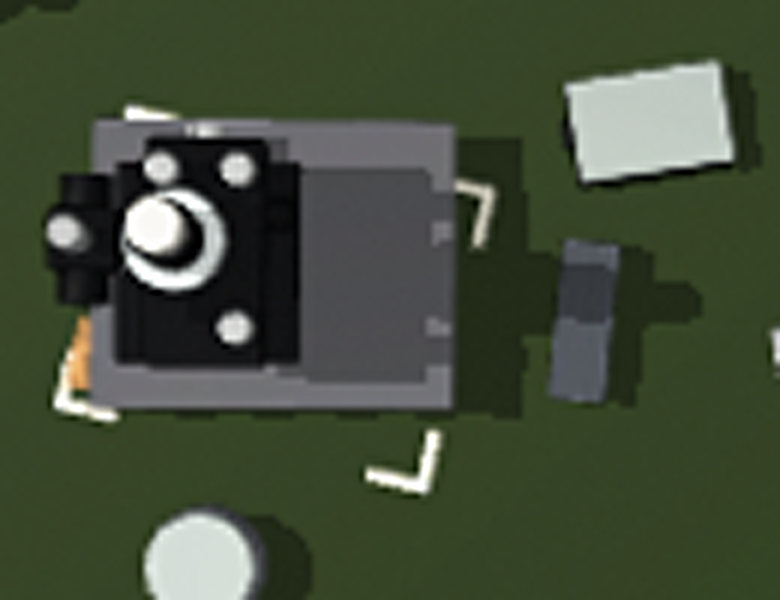

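View pics/t2.png

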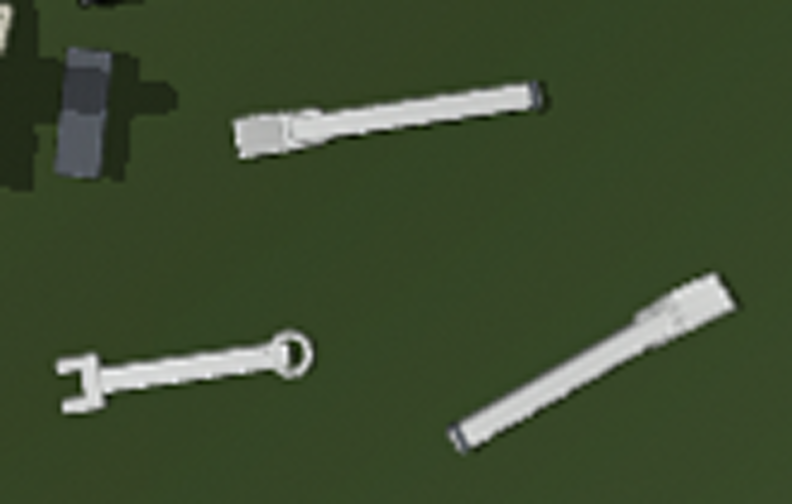

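View pics/s1.png

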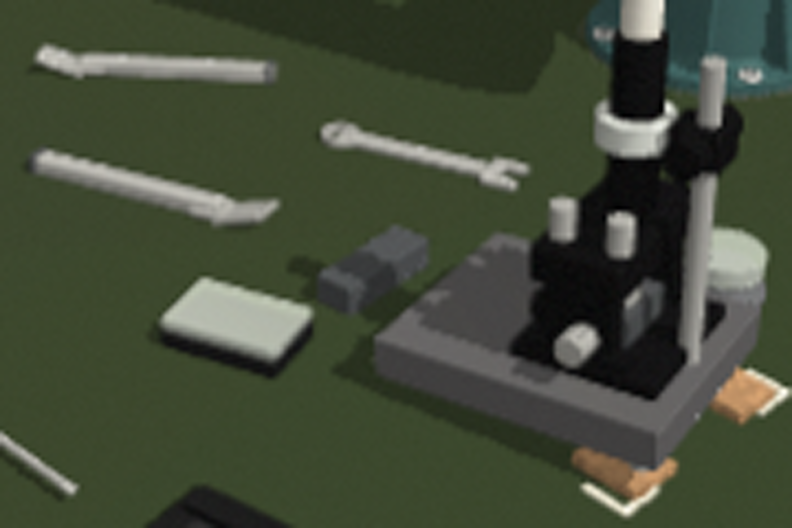

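Run:
```python
from h import *
def cp(l,x0,y0,s): return [((u+.5)/s-.5+x0,(v+.5)/s-.5+y0) for u,v in l]
T=cp([(490,189),(424,487),(61,402),(128,112)],175,150,6)
P=onz('top',T,0.0); print('tape',P)
for i in range(4):
    e=P[(i+1)%4]-P[i]; print(np.linalg.norm(e[:2]), np.degrees(np.arctan2(e[1],e[0])))
S=cp([(455,125),(452,408),(93,408),(93,120)],175,150,6)
for z in (0.046,0.056): print('slabtop',z,onz('top',S,[0.046,0.046,.058,.058]))
P=allpts('top')
B=cp([(232,120),(240,158),(545,82),(549,105),(285,118),(288,142)],255,180,4.8)
print('bar',onz('top',B,[.018,.018,.014,.014,.014,.014]))
K=cp([(565,240),(620,245),(603,402),(549,398)],175,150,6)
print('block',onz('top',K,.024))
C=cp([(565,85),(718,62),(735,158),(583,182)],175,150,6); print('case',onz('top',C,.024))
J=cp([(203,565)],175,150,6); print('jar',onz('top',J,.035))
N=cp([(60,365),(312,352)],255,180,4.8); print('spanner',onz('top',N,.005))
# depth noise
print(P[200:206:2,268:276,2]); print(P[330-0:331, 30:40,2])
```

```text
tape [[0.61225204 0.03212437 0.        ]
 [0.4415581  0.06667828 0.        ]
 [0.48613466 0.27537647 0.        ]
 [0.65383039 0.24209152 0.        ]]
0.1741562332432754 168.55614792773872
0.2134057266026119 77.94317366940471
0.17096709646435979 -11.226400958998646
0.2140442961547522 -101.20098150585412
slabtop 0.046 [[0.64274089 0.05105737 0.046     ]
 [0.48645166 0.04979296 0.046     ]
 [0.48305629 0.2448404  0.058     ]
 [0.64102318 0.24997335 0.058     ]]
slabtop 0.056 [[0.64274089 0.05105737 0.046     ]
 [0.48645166 0.04979296 0.046     ]
 [0.48305629 0.2448404  0.058     ]
 [0.64102318 0.24997335 0.058     ]]
bar [[ 0.53307243 -0.12703149  0.018     ]
 [ 0.50652673 -0.13281846  0.018     ]
 [ 0.56348464 -0.34809172  0.014     ]
 [ 0.54728541 -0.35078536  0.014     ]
 [ 0.53523463 -0.16476146  0.014     ]
 [ 0.51837859 -0.16694574  0.014     ]]
block [[ 0.58158056 -0.0110385   0.024     ]
 [ 0.57924486 -0.04192672  0.024     ]
 [ 0.49124643 -0.03354051  0.024     ]
 [ 0.49297683 -0.00339216  0.024     ]]
case [[ 0.66941094 -0.00977911  0.024     ]
 [ 0.68380217 -0.09599793  0.024     ]
 [ 0.62935421 -0.10600062  0.024     ]
 [ 0.61447186 -0.02069018  0.024     ]]
jar [[0.3978042  0.18597548 0.035     ]]
spanner [[ 0.35944884 -0.0089774   0.005     ]
 [ 0.37151558 -0.18579653  0.005     ]]
[[0.02190425 0.02124615 0.02528324 0.0227252  0.02474748 0.02219661
  0.02537609 0.02236922]
 [0.02488189 0.02318299 0.02484291 0.02552813 0.02357252 0.02556514
  0.02068108 0.02239691]
 [0.02692458 0.02377582 0.01905388 0.02668888 0.02273603 0.02649638
  0.0225983  0.02373632]]
[[-0.16244312 -0.16897487 -0.17441585 -0.18153556 -0.18613771 -0.18974417
  -0.20156318 -0.20971399 -0.20963014 -0.2190745 ]]
```

```bash
cat >> h.py <<'E'
def Rtool(yaw,tilt):
    """bar yaw deg; tilt: deg tool top leaning toward nose (+) """
    b=np.array([np.cos(np.radians(yaw)),np.sin(np.radians(yaw)),0]); s=np.radians(tilt)
    x=-b*np.sin(s)-np.array([0,0,1])*np.cos(s)
    y=SGN*np.cross([0,0,1],b)
    return np.c_[x,y,np.cross(x,y)]
SGN=-1
def plan(p1,R1,n,p0=None,R0=None,show=True):
    if p0 is None:
        s=readout.observe(); p0=s['position']; R0=R.from_euler('xyz',s['tool_rot']).as_matrix()
    w=R.from_matrix(R0.T@R1).as_rotvec()
    rows=[]
    for i in range(n):
        Ra=R0@R.from_rotvec(w*i/n).as_matrix()
        t=Ra.T@(np.array(p1)-p0)/n
        rows.append(np.r_[np.degrees(w)/n,t])
    for r in rows: print(' '.join('%.1f'%v for v in r[:3]),' '.join('%.4f'%v for v in r[3:]))
def st():
    s=readout.observe(); r=R.from_euler('xyz',s['tool_rot']).as_matrix()
    print('t%.2f'%s['t'],'p',s['position'].round(4),'x',r[:,0].round(3),'y',r[:,1].round(3),'F',s['contact_force'].round(1),'T',s['ft_torque'].round(2),'g',round(s['grip_width']*88,1),'q',s['joint_pos'].round(2))
E
python3 - <<'E'
from h import *
st()
for SG in (1,-1):
    import h; h.SGN=SG
    R1=Rtool(99.1,-15); s=readout.observe(); R0=R.from_euler('xyz',s['tool_rot']).as_matrix()
    print(SG,np.degrees(R.from_matrix(R0.T@R1).as_rotvec()))
E
```

```text
t0.10 p [ 0.2139 -0.5599  0.2219] x [-0.     0.002 -1.   ] y [ 0.357 -0.934 -0.002] F [-0.5 -0.5  0.6] T [-0.04  0.04 -0.01] g 87.9 q [-1.32  0.36  1.51 -0.    1.27 -0.12]
1 [101.15589971 -10.74637144 -13.24148952]
-1 [-77.73054683  12.52010148 -10.16091587]
```

Run:
```python
from h import *
plan([0.548,-0.305,0.10],Rtool(99.1,-15),14)
```

```text
-5.6 0.9 -0.7 0.0087 -0.0085 -0.0288
-5.6 0.9 -0.7 0.0093 -0.0056 -0.0293
-5.6 0.9 -0.7 0.0098 -0.0026 -0.0296
-5.6 0.9 -0.7 0.0103 0.0004 -0.0295
-5.6 0.9 -0.7 0.0107 0.0034 -0.0292
-5.6 0.9 -0.7 0.0111 0.0063 -0.0285
-5.6 0.9 -0.7 0.0114 0.0092 -0.0276
-5.6 0.9 -0.7 0.0117 0.0120 -0.0264
-5.6 0.9 -0.7 0.0119 0.0146 -0.0249
-5.6 0.9 -0.7 0.0121 0.0171 -0.0232
-5.6 0.9 -0.7 0.0122 0.0194 -0.0212
-5.6 0.9 -0.7 0.0123 0.0215 -0.0191
-5.6 0.9 -0.7 0.0123 0.0234 -0.0167
-5.6 0.9 -0.7 0.0122 0.0250 -0.0142
```

Call:
move_arm(steps="-5.6 0.9 -0.7 0.009 -0.0085 -0.029 0.0878;-5.6 0.9 -0.7 0.009 -0.0055 -0.029 0.0878;-5.6 0.9 -0.7 0.010 -0.0025 -0.0295 0.0878;-5.6 0.9 -0.7 0.010 0.0005 -0.0295 0.0878;-5.6 0.9 -0.7 0.011 0.0035 -0.029 0.0878;-5.6 0.9 -0.7 0.011 0.0065 -0.0285 0.0878;-5.6 0.9 -0.7 0.0115 0.009 -0.0275 0.0878;-5.6 0.9 -0.7 0.012 0.012 -0.0265 0.0878;-5.6 0.9 -0.7 0.012 0.0145 -0.025 0.0878;-5.6 0.9 -0.7 0.012 0.017 -0.023 0.0878", grip_force=60)

```text
t: 0.93
position: [0.4527, -0.3698, 0.1299]
tool_rot: [-2.975, 1.373, 1.547]
contact_force: [0.5, 0.7, 0.1]
grip_width: 0.998
```

Run:
```python
from h import *
st()
plan([0.548,-0.305,0.10],Rtool(99.1,-15),8)
```

```text
t0.93 p [ 0.4527 -0.3698  0.1299] x [ 0.005  0.197 -0.98 ] y [ 0.982 -0.187 -0.033] F [0.5 0.7 0.1] T [-0.17 -0.05  0.02] g 87.9 q [-0.89  0.5   1.54  0.14  1.25 -0.75]
-2.5 0.4 -0.3 0.0053 0.0103 -0.0093
-2.5 0.4 -0.3 0.0053 0.0107 -0.0088
-2.5 0.4 -0.3 0.0053 0.0111 -0.0083
-2.5 0.4 -0.3 0.0053 0.0115 -0.0078
-2.5 0.4 -0.3 0.0053 0.0119 -0.0072
-2.5 0.4 -0.3 0.0053 0.0122 -0.0067
-2.5 0.4 -0.3 0.0053 0.0125 -0.0061
-2.5 0.4 -0.3 0.0052 0.0128 -0.0055
```

Call:
move_arm(steps="-4 0.6 -0.5 0.0085 0.017 -0.0145 0.06;-4 0.6 -0.5 0.0085 0.018 -0.013 0.06;-4 0.6 -0.5 0.0085 0.019 -0.0115 0.06;-4 0.6 -0.5 0.0085 0.020 -0.010 0.06;-4 0.6 -0.5 0.0085 0.0205 -0.0085 0.06;0 0 0 0 0 0 0.06")

```text
t: 1.43
position: [0.5558, -0.2976, 0.0926]
tool_rot: [3.13, 1.306, 1.749]
contact_force: [-0.3, -0.5, -0.1]
grip_width: 0.682
```

Run:
```python
from h import *
st()
cap('scene');cap('top')
crop('top',255,150,425,290,4.6,'t3.png');crop('scene',140,110,300,230,5,'s3.png')
g=[0.548,-0.305,.007]; b=np.array([-.158,.987,0])
P=[np.array(g)+b*.175+[0,0,.011],np.array(g)-b*.043+[0,0,.007],np.array(g)+[0,0,.007]]
a=proj('top',P);print((a-[255,150]+.5)*4.6-.5)
a=proj('scene',P);print((a-[140,110]+.5)*5-.5)
plan([0.548,-0.305,0.005],Rtool(99.1,-15),5)
```

```text
t1.43 p [ 0.5558 -0.2976  0.0926] x [-0.046  0.257 -0.965] y [0.982 0.188 0.003] F [-0.3 -0.5 -0.1] T [-0.07 -0.15  0.03] g 60.1 q [-0.7   0.63  1.42  0.17  1.3  -0.96]
[[229.36110951 270.47016629]
 [521.48245302 228.33795325]
 [463.89904804 236.67587949]]
[[459.68604739 338.5457271 ]
 [192.60316276 273.76232421]
 [242.54245483 286.81041107]]
0.3 -0.0 0.1 0.0169 -0.0012 0.0054
0.3 -0.0 0.1 0.0169 -0.0012 0.0054
0.3 -0.0 0.1 0.0169 -0.0012 0.0054
0.3 -0.0 0.1 0.0169 -0.0012 0.0054
0.3 -0.0 0.1 0.0169 -0.0012 0.0054
```

View pics/t3.png

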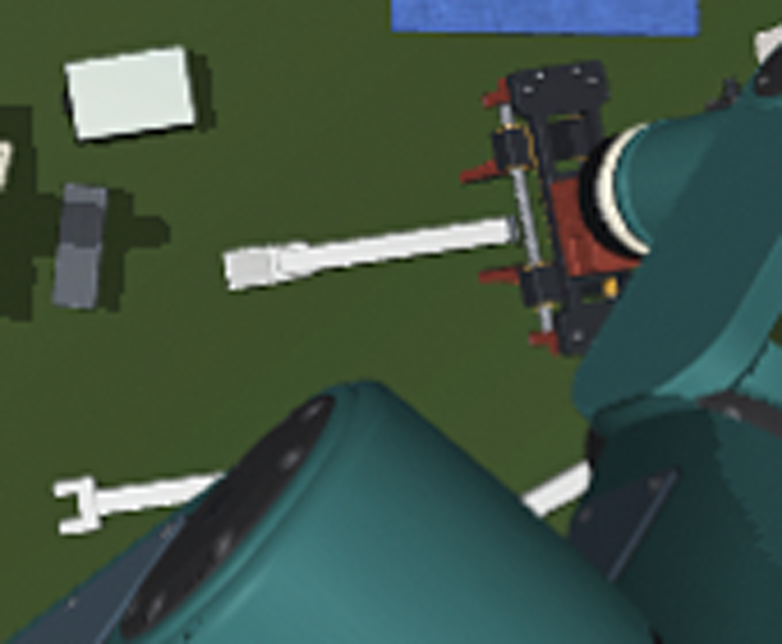

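View pics/s3.png

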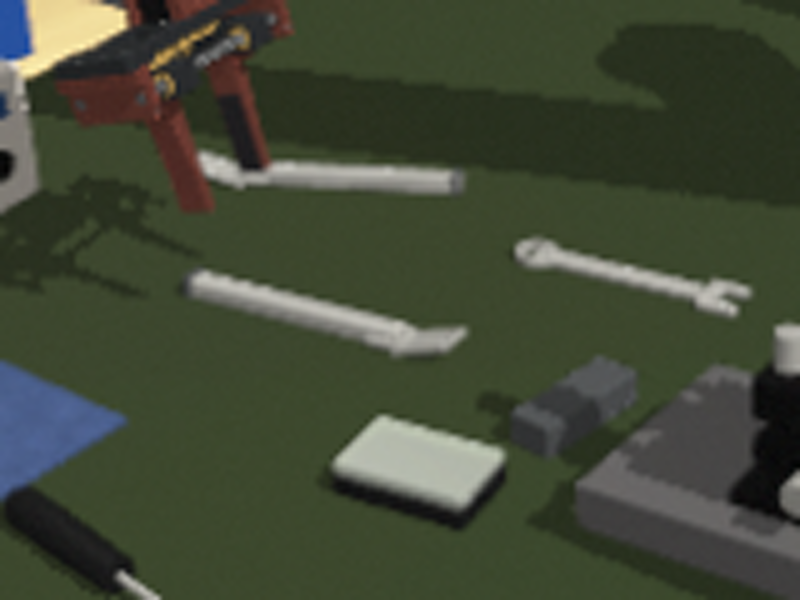

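Call:
move_arm(steps="0.3 0 0.1 0.016 -0.0015 0.0055 0.05;0.3 0 0.1 0.016 -0.0015 0.0055 0.05;0.3 0 0.1 0.016 -0.001 0.0055 0.05;0.3 0 0 0.016 -0.001 0.0055 0.05;0 0 0 0.010 -0.001 0.003 0.05;0 0 0 0 0 0 0.05")

```text
t: 2.03
position: [0.5434, -0.3116, 0.0159]
tool_rot: [-3.138, 1.314, 1.725]
contact_force: [-0.7, 0.4, 0.4]
grip_width: 0.569
```

Run:
```python
from h import *
st()
plan([0.548,-0.305,0.005],Rtool(99.1,-15),2)
```

```text
t2.03 p [ 0.5434 -0.3116  0.0159] x [-0.039  0.251 -0.967] y [ 0.989  0.15  -0.001] F [-0.7  0.4  0.4] T [-0.11 -0.05  0.01] g 50.0 q [-0.73  0.71  1.48  0.18  1.16 -0.97]
-0.2 0.1 -0.0 0.0060 0.0028 -0.0014
-0.2 0.1 -0.0 0.0060 0.0028 -0.0014
```

Call:
move_arm(steps="-0.2 0.1 0 0.006 0.003 -0.0015 0.05;-0.2 0 0 0.005 0.003 -0.0015 0.05;0 0 0 0 0 0 0.01;0 0 0 0 0 0 0.01;0 0 0 0 0 0 0.01;0 0 0 0 0 0 0.01;0 0 0 0 0 0 0.01")

```text
t: 2.62
position: [0.5495, -0.3065, 0.0088]
tool_rot: [3.128, 1.315, 1.713]
contact_force: [1.5, 0.2, -0.4]
grip_width: 0.228
```

Run:
```python
from h import *
st()
```

```text
t2.62 p [ 0.5495 -0.3065  0.0088] x [-0.036  0.25  -0.968] y [0.988 0.155 0.004] F [ 1.5  0.2 -0.4] T [-0.13 -0.23 -0.02] g 20.0 q [-0.72  0.72  1.48  0.18  1.14 -0.97]
```

Call:
move_arm(steps="0 0 0 0.003 0 -0.001 0.024;-0.3 0 0 0.003 0 -0.001 0.024;0 0 0 0 0 0 0.01;0 0 0 0 0 0 0.01;0 0 0 0 0 0 0.01;0 0 0 0 0 0 0.01;0 0 0 0 0 0 0.01")

```text
t: 3.2
position: [0.5497, -0.3032, 0.004]
tool_rot: [3.116, 1.317, 1.707]
contact_force: [-0.1, 0.8, 0.8]
grip_width: 0.2
```

Run:
```python
from h import *
st()
```

```text
t3.20 p [ 0.5497 -0.3032  0.004 ] x [-0.034  0.249 -0.968] y [0.987 0.16  0.006] F [-0.1  0.8  0.8] T [-0.1  -0.08 -0.14] g 17.6 q [-0.72  0.73  1.49  0.18  1.13 -0.97]
```

```bash
cat >> h.py <<'E'
import json,os
def barR(yaw,slope):
    y,s=np.radians([yaw,slope]); b=np.array([np.cos(y)*np.cos(s),np.sin(y)*np.cos(s),-np.sin(s)])
    n=np.array([-np.sin(y),np.cos(y),0]); return np.c_[b,n,np.cross(b,n)]
def tool():
    s=readout.observe(); return s['position'],R.from_euler('xyz',s['tool_rot']).as_matrix()
def setbar(yaw,slope,g):
    p,r=tool(); Rb=barR(yaw,slope)
    json.dump([(r.T@Rb).tolist(),(r.T@(np.array(g)-p)).tolist()],open('bar.json','w'))
def barnow():
    A,t=map(np.array,json.load(open('bar.json'))); p,r=tool()
    Rb=r@A; g=p+r@t; tip=g+Rb@[.175,0,.006]
    print('bar yaw %.1f slope %.1f roll %.1f'%(np.degrees(np.arctan2(Rb[1,0],Rb[0,0])),np.degrees(-np.arcsin(Rb[2,0])),np.degrees(np.arcsin(Rb[2,1]))),'grip',g.round(4),'tip',tip.round(4))
    return Rb,g,tip
def goto(tip,yaw,slope,n):
    A,t=map(np.array,json.load(open('bar.json')))
    Rb=barR(yaw,slope); g=np.array(tip)-Rb@[.175,0,.006]
    r=Rb@A.T; plan(g-r@t,r,n)
E
python3 - <<'E'
from h import *
setbar(99.2,0,[.5482,-.3047,.007]); _,_,t=barnow()
goto([0.565,-0.06,0.11],90.7,28,12)
E
```

```text
bar yaw 99.2 slope -0.0 roll -0.0 grip [ 0.5482 -0.3047  0.007 ] tip [ 0.5202 -0.132   0.013 ]
0.7 -2.3 0.0 -0.0128 0.0028 -0.0103
0.7 -2.3 0.0 -0.0132 0.0027 -0.0098
0.7 -2.3 0.0 -0.0136 0.0026 -0.0093
0.7 -2.3 0.0 -0.0139 0.0024 -0.0088
0.7 -2.3 0.0 -0.0143 0.0023 -0.0082
0.7 -2.3 0.0 -0.0146 0.0022 -0.0077
0.7 -2.3 0.0 -0.0149 0.0022 -0.0071
0.7 -2.3 0.0 -0.0152 0.0021 -0.0065
0.7 -2.3 0.0 -0.0154 0.0020 -0.0059
0.7 -2.3 0.0 -0.0157 0.0019 -0.0053
0.7 -2.3 0.0 -0.0159 0.0019 -0.0047
0.7 -2.3 0.0 -0.0161 0.0018 -0.0041
```

Call:
move_arm(steps="0 0 0 -0.015 0 -0.004 0.01;0 0 0 -0.015 0 -0.004 0.01;0.8 -2.7 0 -0.013 0.003 -0.010 0.01;0.8 -2.7 0 -0.013 0.003 -0.010 0.01;0.8 -2.7 0 -0.013 0.003 -0.010 0.01;0.8 -2.7 0 -0.014 0.003 -0.009 0.01;0.8 -2.7 0 -0.014 0.0025 -0.009 0.01;0.8 -2.7 0 -0.014 0.0025 -0.008 0.01;0.8 -2.7 0 -0.015 0.002 -0.008 0.01;0.8 -2.7 0 -0.015 0.002 -0.007 0.01")

```text
t: 4.03
position: [0.5579, -0.2403, 0.1477]
tool_rot: [-0.092, 1.437, -1.622]
contact_force: [-0.4, -0.2, -3.9]
grip_width: 0.199
```

Run:
```python
from h import *
st();Rb,g,t=barnow()
goto([0.565,0.0,0.07],90.7,30,10)
cap('scene');cap('top')
crop('top',215,150,375,270,5,'t4.png');crop('scene',170,110,320,230,5,'s4.png')
P=[t+Rb@[0,0,.005],g+Rb@[-.043,0,.007],t+Rb@[-.002,.014,.005]]
print((proj('top',P)-[215,150]+.5)*5-.5)
print((proj('scene',P)-[170,110]+.5)*5-.5)
```

```text
t4.03 p [ 0.5579 -0.2403  0.1477] x [-0.007 -0.133 -0.991] y [ 0.999  0.04  -0.012] F [-0.4 -0.2 -3.9] T [-0.08 -0.03 -0.01] g 17.5 q [-0.44  0.43  1.62 -0.14  1.05 -0.42]
bar yaw 92.6 slope 22.2 roll 1.0 grip [ 0.5562 -0.2403  0.1509] tip [ 0.5489 -0.0762  0.0904]
0.2 -0.8 0.1 -0.0013 0.0014 -0.0084
0.2 -0.8 0.1 -0.0014 0.0014 -0.0084
0.2 -0.8 0.1 -0.0015 0.0014 -0.0084
0.2 -0.8 0.1 -0.0016 0.0014 -0.0083
0.2 -0.8 0.1 -0.0017 0.0013 -0.0083
0.2 -0.8 0.1 -0.0018 0.0013 -0.0083
0.2 -0.8 0.1 -0.0020 0.0013 -0.0083
0.2 -0.8 0.1 -0.0021 0.0013 -0.0082
0.2 -0.8 0.1 -0.0022 0.0013 -0.0082
0.2 -0.8 0.1 -0.0023 0.0012 -0.0082
[[371.59156955 243.78180719]
 [726.68016515 226.14919587]
 [375.25383464 265.76092539]]
[[353.09866422 279.01589241]
 [ 91.45874532  89.54683641]
 [363.18914194 267.83617652]]
```

View pics/t4.png

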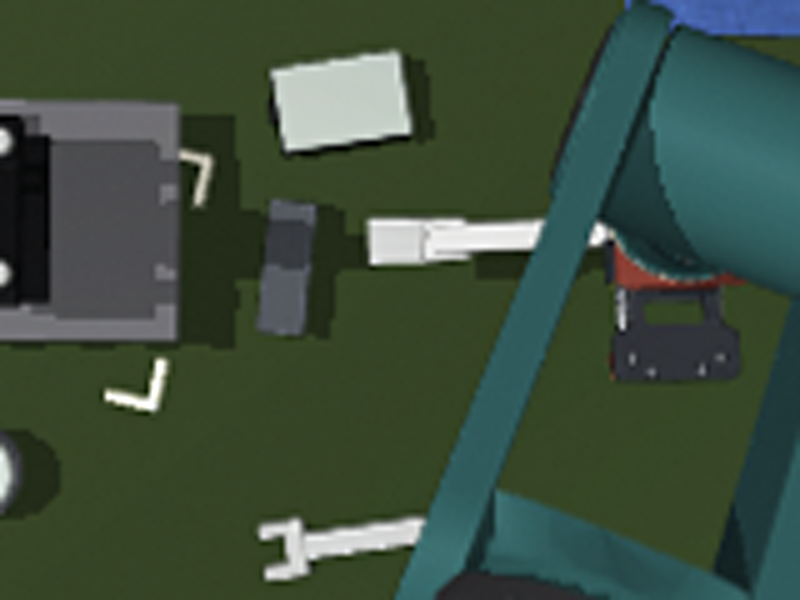

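View pics/s4.png

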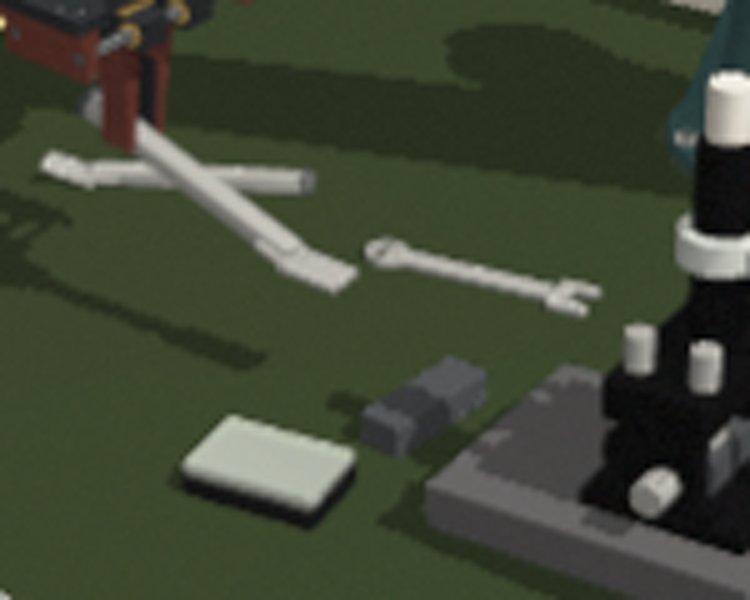

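Run:
```python
from h import *
goto([0.565,0.022,0.040],90.7,30,8)
```

```text
0.2 -1.0 0.1 0.0020 0.0018 -0.0135
0.2 -1.0 0.1 0.0017 0.0017 -0.0135
0.2 -1.0 0.1 0.0015 0.0017 -0.0136
0.2 -1.0 0.1 0.0013 0.0016 -0.0136
0.2 -1.0 0.1 0.0010 0.0016 -0.0136
0.2 -1.0 0.1 0.0008 0.0015 -0.0137
0.2 -1.0 0.1 0.0006 0.0015 -0.0137
0.2 -1.0 0.1 0.0003 0.0014 -0.0137
```

Call:
move_arm(steps="0.2 -1 0.1 0.002 0.002 -0.0135 0.01;0.2 -1 0.1 0.0015 0.002 -0.0135 0.01;0.2 -1 0.1 0.0015 0.002 -0.0135 0.01;0.2 -1 0.1 0.001 0.002 -0.0135 0.01;0.2 -1 0.1 0.001 0.0015 -0.0135 0.01;0.2 -1 0.1 0.001 0.0015 -0.0135 0.01;0.2 -1 0.1 0.0005 0.0015 -0.0135 0.01;0.2 -1 0.1 0 0.0015 -0.0135 0.01;0 0 0 0 0 0 0.01")

```text
t: 4.88
position: [0.5638, -0.1336, 0.1092]
tool_rot: [-0.022, 1.303, -1.573]
contact_force: [0.3, -0.2, -2.9]
grip_width: 0.199
```

Run:
```python
from h import *
st();Rb,g,t=barnow()
goto([0.565,0.046,0.008],90.7,30,5)
cap('scene');cap('top')
crop('top',205,160,335,240,6,'t5.png');crop('scene',200,130,310,220,7,'s5.png')
P=[t+Rb@[0,0,.005],t+Rb@[-.002,.014,.005],t+Rb@[-.002,-.014,.005]]
print((proj('top',P)-[205,160]+.5)*6-.5)
print((proj('scene',P)-[200,130]+.5)*7-.5)
```

```text
t4.88 p [ 0.5638 -0.1336  0.1092] x [-0.    -0.264 -0.964] y [ 1.     0.019 -0.006] F [ 0.3 -0.2 -2.9] T [ 0.09 -0.09  0.08] g 17.5 q [-0.18  0.45  1.72 -0.33  0.94 -0.01]
bar yaw 91.3 slope 29.9 roll 0.6 grip [ 0.5621 -0.1332  0.1123] tip [0.5587 0.0215 0.0304]
0.1 -0.0 0.1 0.0029 0.0011 -0.0059
0.1 -0.0 0.1 0.0029 0.0011 -0.0059
0.1 -0.0 0.1 0.0029 0.0011 -0.0059
0.1 -0.0 0.1 0.0029 0.0010 -0.0059
0.1 -0.0 0.1 0.0029 0.0010 -0.0059
[[321.55678478 218.40674   ]
 [324.62251803 243.44582742]
 [324.67827684 193.15361017]]
[[454.16619509 445.22184158]
 [467.81598909 427.43008932]
 [433.5804263  456.99801172]]
```

View pics/t5.png

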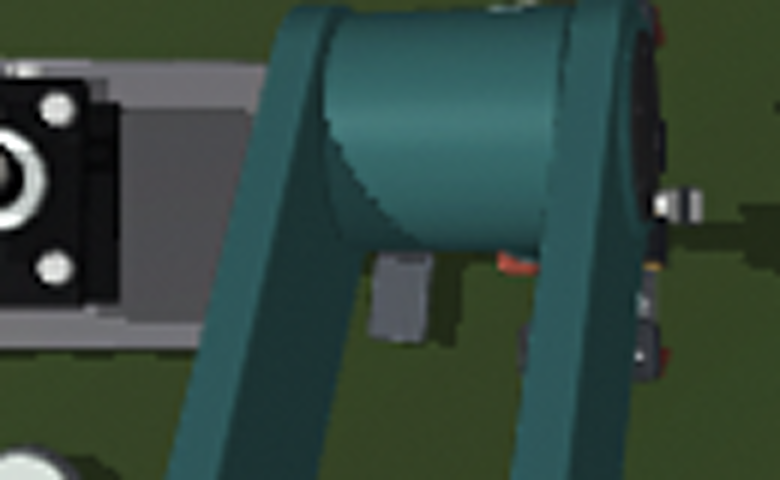

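View pics/s5.png

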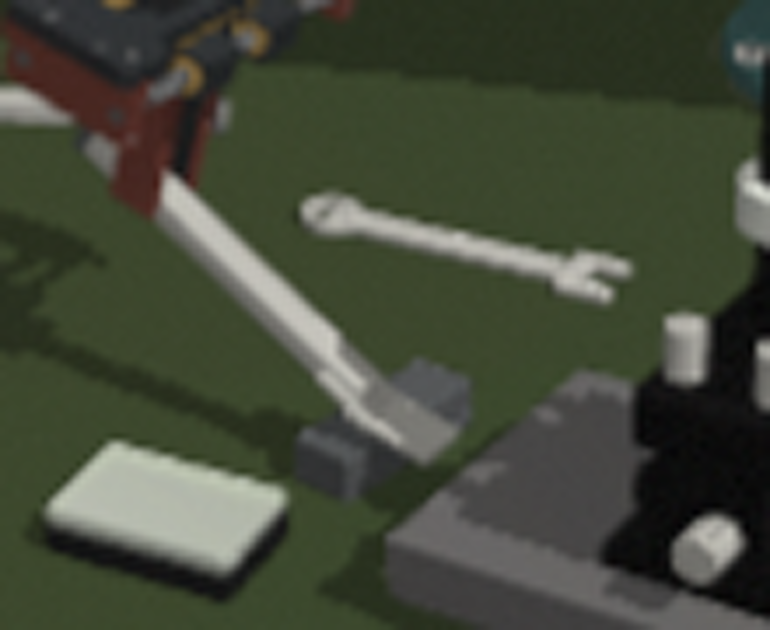

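Run:
```python
from h import *
p=np.load('scene.npz')['p']
cv2.imwrite('pics/s6.png',cv2.resize(p[0:260,150:450,::-1],None,fx=2.6,fy=2.6,interpolation=cv2.INTER_CUBIC))
P=allpts('top')
for v in (190,200,210):
    print(v,[(u,(P[v,u]*1000).round().astype(int).tolist() if P[v,u,0]==P[v,u,0] else None) for u in range(208,312,6)])
```

```text
190 [(208, [561, 162, 223]), (214, [568, 158, 137]), (220, [574, 148, 65]), (226, [576, 130, 52]), (232, [576, 111, 47]), (238, [577, 91, 49]), (244, [577, 71, 50]), (250, [538, 31, 534]), (256, [540, 20, 511]), (262, [541, 8, 504]), (268, [541, -4, 509]), (274, [541, -16, 512]), (280, [541, -27, 513]), (286, [541, -39, 517]), (292, [541, -51, 519]), (298, [538, -59, 559]), (304, [538, -70, 563]), (310, [541, -86, 519])]
200 [(208, [537, 175, 139]), (214, [538, 157, 137]), (220, [542, 148, 64]), (226, [543, 129, 51]), (232, [543, 110, 47]), (238, [544, 90, 46]), (244, [518, 42, 545]), (250, [518, 30, 549]), (256, [521, 20, 508]), (262, [522, 8, 479]), (268, [522, -4, 483]), (274, [522, -17, 486]), (280, [522, -29, 488]), (286, [522, -41, 494]), (292, [522, -53, 496]), (298, [518, -57, 576]), (304, [518, -68, 576]), (310, [523, -89, 500])]
210 [(208, [507, 174, 140]), (214, [507, 155, 142]), (220, [509, 147, 65]), (226, [510, 129, 50]), (232, [510, 109, 49]), (238, [511, 89, 49]), (244, [499, 41, 561]), (250, [499, 30, 548]), (256, [501, 20, 510]), (262, [502, 8, 469]), (268, [513, -10, 23]), (274, [513, -30, 23]), (280, [514, -51, 2]), (286, [514, -71, -1]), (292, [515, -92, -5]), (298, [500, -57, 587]), (304, [500, -68, 575]), (310, [503, -89, 500])]
```

View pics/s6.png

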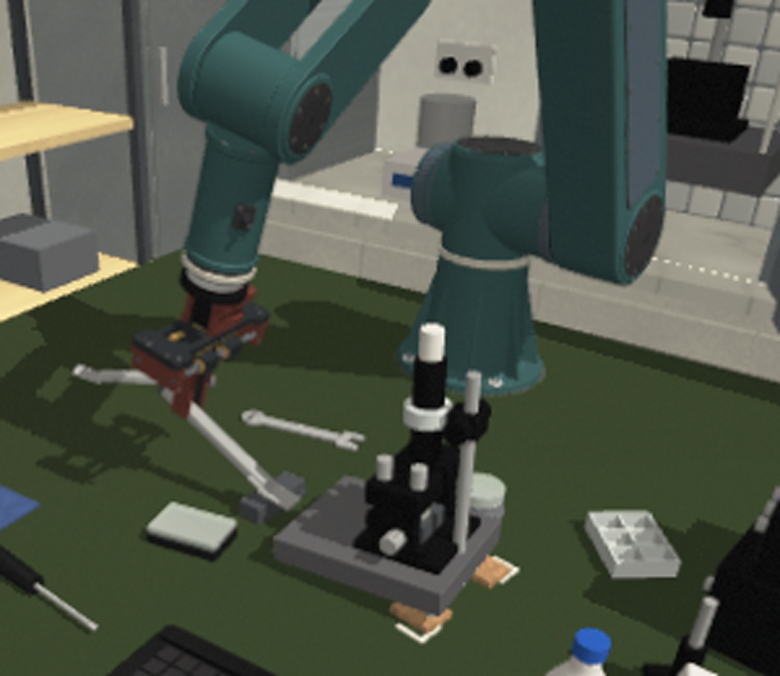

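Call:
move_arm(steps="0.1 0 0.1 0.003 0.001 -0.006 0.01;0.1 0 0.1 0.003 0.001 -0.006 0.01;0.1 0 0.1 0.003 0.001 -0.006 0.01;0.1 0 0.1 0.003 0.001 -0.006 0.01;0 0 0 0 0 0 0.01")

```text
t: 5.4
position: [0.569, -0.118, 0.0904]
tool_rot: [0.02, 1.304, -1.542]
contact_force: [-0.4, 2.1, -2.9]
grip_width: 0.2
```

Run:
```python
from h import *
st();Rb,g,t=barnow()
goto([0.563,0.068,0.004],90.7,30,5)
cap('scene')
crop('scene',200,130,310,220,7,'s7.png')
P=[t+Rb@[0,0,.005],t+Rb@[-.002,.014,.005],t+Rb@[-.002,-.014,.005]]
print((proj('scene',P)-[200,130]+.5)*7-.5)
```

```text
t5.40 p [ 0.569  -0.118   0.0904] x [ 0.008 -0.264 -0.965] y [1.    0.009 0.005] F [-0.4  2.1 -2.9] T [ 0.42 -0.17 -0.04] g 17.6 q [-0.15  0.48  1.73 -0.34  0.91  0.04]
bar yaw 90.3 slope 29.8 roll -0.0 grip [ 0.5673 -0.1176  0.0936] tip [0.5664 0.0372 0.0117]
-0.1 -0.0 0.0 -0.0002 -0.0004 -0.0064
-0.1 -0.0 0.0 -0.0002 -0.0004 -0.0064
-0.1 -0.0 0.0 -0.0002 -0.0004 -0.0064
-0.1 -0.0 0.0 -0.0002 -0.0004 -0.0064
-0.1 -0.0 0.0 -0.0003 -0.0004 -0.0064
[[473.49499398 500.40749137]
 [487.29090372 482.44187352]
 [452.80737357 512.26906978]]
```

View pics/s7.png

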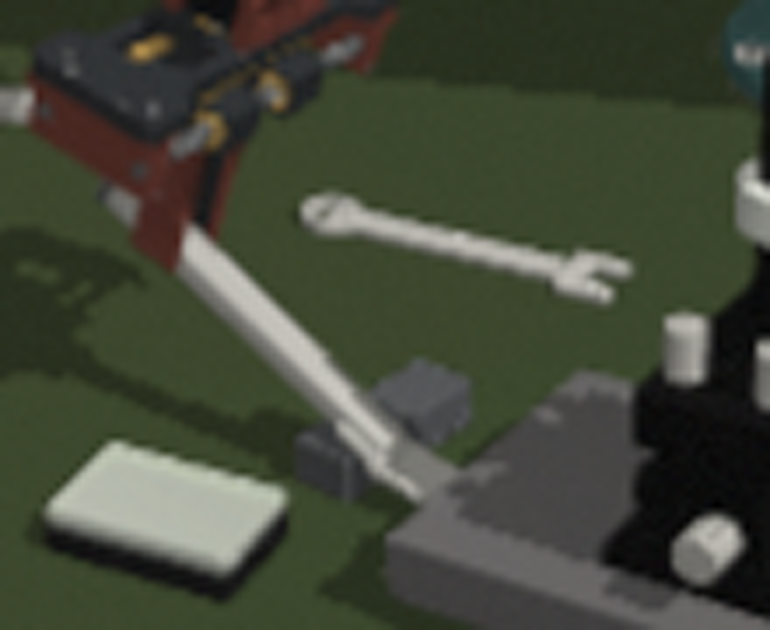

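Call:
move_arm(steps="0 0 0 -0.0035 0 -0.0045 0.01;0 0 0 0 0 -0.006 0.01;0 0 0 0.002 0 -0.006 0.01;0 0 0 0.001 0 -0.006 0.01;0 0 0 0 0 0 0.01")

```text
t: 5.87
position: [0.5692, -0.0948, 0.0855]
tool_rot: [0.023, 1.303, -1.539]
contact_force: [-0.1, -0.0, -4.4]
grip_width: 0.195
```

Run:
```python
from h import *
st();Rb,g,t=barnow()
goto([0.565,0.068,0.004],90.7,29,5)
```

```text
t5.87 p [ 0.5692 -0.0948  0.0855] x [ 0.008 -0.265 -0.964] y [1.    0.009 0.006] F [-0.1 -0.  -4.4] T [ 0.08 -0.06  0.02] g 17.1 q [-0.11  0.49  1.74 -0.34  0.91  0.09]
bar yaw 90.3 slope 29.9 roll -0.0 grip [ 0.5674 -0.0944  0.0887] tip [0.5666 0.0603 0.0066]
-0.1 0.2 0.0 0.0006 -0.0001 -0.0015
-0.1 0.2 0.0 0.0006 -0.0001 -0.0015
-0.1 0.2 0.0 0.0006 -0.0001 -0.0015
-0.1 0.2 0.0 0.0006 -0.0001 -0.0015
-0.1 0.2 0.0 0.0007 -0.0001 -0.0015
```

Call:
move_arm(steps="0 0.3 0 0 0 -0.003 0.01;0 0.3 0 0 0 -0.003 0.01;0 0.3 0 0 0 -0.002 0.01;0 0 0 0 0 0 0.01")

```text
t: 6.2
position: [0.5689, -0.0856, 0.083]
tool_rot: [0.022, 1.32, -1.538]
contact_force: [0.2, -0.2, -4.6]
grip_width: 0.195
```

Run:
```python
from h import *
st();Rb,g,t=barnow()
cap('scene')
crop('scene',200,130,310,220,7,'s8.png')
o=g+Rb@[.08,0,-.007]
# block near edge crossing: shank underside pts
for xc in (-.0,.01,.02,.03): print(xc,(o+Rb@[xc,0,0]).round(4))
print((proj('scene',[o+Rb@[.055,0,.014],o+Rb@[.055,.014,.005],o+Rb@[.055,-.014,.005]])-[200,130]+.5)*7-.5)
```

```text
t6.20 p [ 0.5689 -0.0856  0.083 ] x [ 0.008 -0.248 -0.969] y [1.    0.011 0.005] F [ 0.2 -0.2 -4.6] T [-0.02 -0.07  0.02] g 17.1 q [-0.11  0.49  1.74 -0.32  0.9   0.08]
bar yaw 90.4 slope 28.9 roll -0.0 grip [ 0.5672 -0.0852  0.0861] tip [0.566  0.0709 0.0068]
-0.0 [ 0.5667 -0.0186  0.0413]
0.01 [ 0.5666 -0.0098  0.0365]
0.02 [ 0.5665 -0.0011  0.0317]
0.03 [0.5665 0.0077 0.0268]
[[468.03760117 476.89800228]
 [476.11028068 473.94114439]
 [441.59451355 503.61349462]]
```

View pics/s8.png

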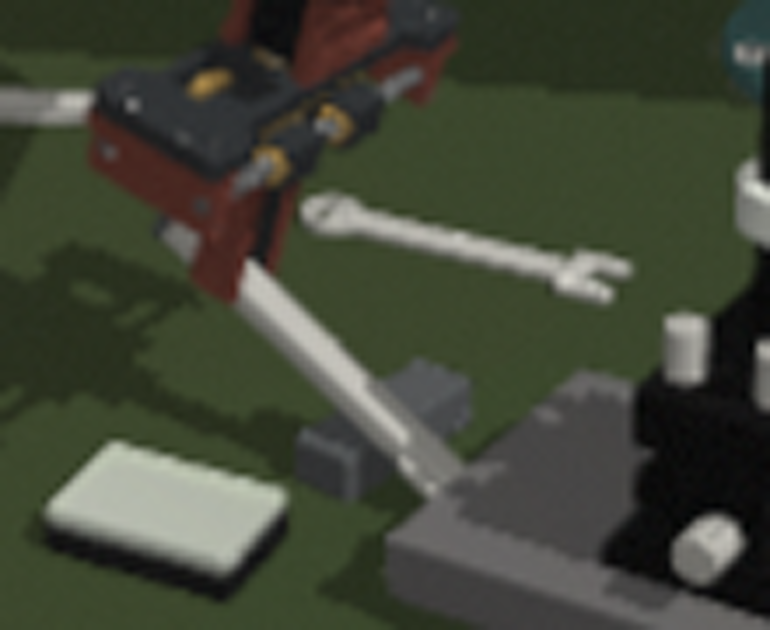

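```bash
cat >> h.py <<'E'
def overlay(name,x0,y0,x1,y1,s,fn,extra=[]):
    A,t=map(np.array,json.load(open('bar.json'))); p,r=tool(); Rb=r@A; o=p+r@t+Rb@[.08,0,-.007]
    img=np.load('%s.npz'%name)['p'][y0:y1,x0:x1,::-1]; img=cv2.resize(img,None,fx=s,fy=s,interpolation=cv2.INTER_CUBIC)
    c,sn=np.cos(np.radians(18)),np.sin(np.radians(18))
    def L(P,col,wd=True):
        P=np.array(P,float)
        if not wd: P=o+P@Rb.T
        q=((proj(name,P)-[x0,y0]+.5)*s-.5).round().astype(int); cv2.polylines(img,[q.reshape(-1,1,2)],True,col,1)
    for z in (0,.014): L([[-.123,-.009,z],[.055,-.009,z],[.055,.009,z],[-.123,.009,z]],(0,0,255),False)
    for k in (0,.005):
        a=[.055-k*sn,k*c]; b=[.055+.042*c-k*sn,.042*sn+k*c]
        L([[a[0],-.014,a[1]],[b[0],-.014,b[1]],[b[0],.014,b[1]],[a[0],.014,a[1]]],(255,255,0),False)
    for P,col in extra: L(P,col)
    cv2.imwrite('pics/'+fn,img)
def slabbox(og,yaw,pitch_up=0,z0=0):
    """og xy of slab origin; outline bottoms; pitch_up deg of lever end about rear feet (z 8)"""
    a=np.radians(yaw); X=np.array([np.cos(a),np.sin(a),0]); Y=np.array([-np.sin(a),np.cos(a),0]); pu=np.radians(pitch_up)
    piv=np.array([og[0],og[1],.008])-.08*X
    def P(x,y,z): 
        u=x+.08; return piv+X*(u*np.cos(pu)-z*np.sin(pu))+Y*y+np.array([0,0,1])*(u*np.sin(pu)+z*np.cos(pu))
    return [([P(-.1,-.08,z),P(.1,-.08,z),P(.1,.08,z),P(-.1,.08,z)],(0,255,0)) for z in (.018,.048)]
def blockbox(c,yaw):
    a=np.radians(yaw); X=np.array([np.cos(a),np.sin(a),0]); Y=np.array([-np.sin(a),np.cos(a),0]); c=np.array([c[0],c[1],0])
    return [([c+X*i*.016+Y*j*.045+[0,0,z] for i,j in((-1,-1),(1,-1),(1,1),(-1,1))],(255,0,255)) for z in (0,.024)]
E
python3 - <<'E'
from h import *
overlay('scene',200,130,310,220,7,'s9.png',slabbox([.563,.149],-89.3,-3.4)+blockbox([.5363,-.0225],-95))
E
```

```text
(no output)
```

View pics/s9.png

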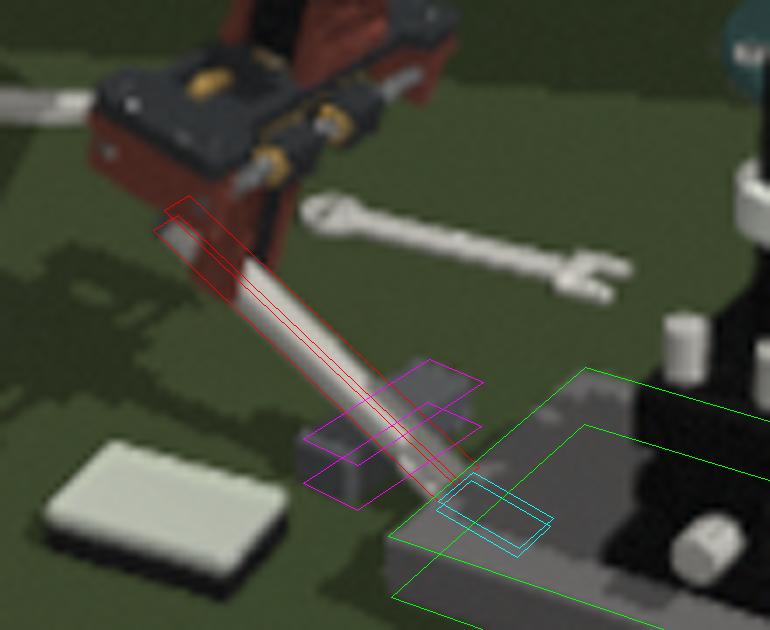

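```bash
cat >> h.py <<'E'
def lever(C,yaw,slope,dx,n):
    """C: world pt of underside contact, dx: distance from contact to tip along shank"""
    Rb=barR(yaw,slope); tip=np.array(C)+Rb@[dx,0,.013]; print('target tip',tip.round(4)); goto(tip,yaw,slope,n)
E
python3 - <<'E'
from h import *
lever([.5665,-.0097,.0245],90.5,21,.079,5)
E
```

```text
target tip [0.5658 0.0687 0.0083]
-0.0 1.6 0.0 0.0046 -0.0000 0.0011
-0.0 1.6 0.0 0.0045 -0.0000 0.0012
-0.0 1.6 0.0 0.0045 -0.0000 0.0013
-0.0 1.6 0.0 0.0045 -0.0000 0.0015
-0.0 1.6 0.0 0.0044 -0.0000 0.0016
```

Call:
move_arm(steps="0 1.6 0 0.0045 0 0.001 0.01;0 1.6 0 0.0045 0 0.001 0.01;0 1.6 0 0.0045 0 0.0015 0.01;0 1.6 0 0.0045 0 0.0015 0.01;0 1.6 0 0.0045 0 0.0015 0.01;0 0 0 0 0 0 0.01")

```text
t: 6.75
position: [0.5703, -0.0974, 0.0624]
tool_rot: [0.073, 1.464, -1.485]
contact_force: [-0.2, -1.0, -4.9]
grip_width: 0.196
```

Run:
```python
from h import *
st();Rb,g,t=barnow()
lever([.5665,-.0097,.024],90.5,13,.079,5)
```

```text
t6.75 p [ 0.5703 -0.0974  0.0624] x [ 0.009 -0.107 -0.994] y [1.    0.013 0.008] F [-0.2 -1.  -4.9] T [-0.21 -0.06  0.02] g 17.2 q [-0.22  0.51  1.74 -0.13  0.87 -0.15]
bar yaw 90.6 slope 20.7 roll -0.1 grip [ 0.5685 -0.0975  0.0656] tip [0.5669 0.0683 0.0094]
target tip [0.5658 0.0702 0.0189]
0.0 1.5 -0.0 0.0027 -0.0003 0.0005
0.0 1.5 -0.0 0.0027 -0.0003 0.0005
0.0 1.5 -0.0 0.0027 -0.0003 0.0006
0.0 1.5 -0.0 0.0026 -0.0003 0.0007
0.0 1.5 -0.0 0.0026 -0.0003 0.0007
```

Call:
move_arm(steps="0 1.5 0 0.0027 0 0.0005 0.01;0 1.5 0 0.0027 0 0.0005 0.01;0 1.5 0 0.0027 0 0.0006 0.01;0 1.5 0 0.0027 0 0.0007 0.01;0 1.5 0 0.0027 0 0.0007 0.01;0 0 0 0 0 0 0.01")

```text
t: 7.25
position: [0.5706, -0.101, 0.0518]
tool_rot: [2.827, 1.544, 1.268]
contact_force: [-0.7, 6.0, 2.2]
grip_width: 0.198
```

Run:
```python
from h import *
st();Rb,g,t=barnow()
cap('scene')
overlay('scene',200,130,310,220,7,'s10.png',slabbox([.563,.149],-89.3,-3.4)+blockbox([.5363,-.0225],-95))
lever([.5665,-.0097,.024],90.5,8,.079,5)
```

```text
t7.25 p [ 0.5706 -0.101   0.0518] x [ 0.008  0.025 -1.   ] y [1.    0.012 0.008] F [-0.7  6.   2.2] T [ 0.36  0.05 -0.1 ] g 17.4 q [-0.31  0.53  1.72  0.03  0.89 -0.35]
bar yaw 90.6 slope 13.1 roll -0.1 grip [ 0.5689 -0.1015  0.055 ] tip [0.5671 0.0702 0.0211]
target tip [0.5658 0.0703 0.0259]
0.0 1.0 -0.0 0.0022 -0.0004 0.0005
0.0 1.0 -0.0 0.0022 -0.0004 0.0005
0.0 1.0 -0.0 0.0022 -0.0004 0.0006
0.0 1.0 -0.0 0.0021 -0.0004 0.0006
0.0 1.0 -0.0 0.0021 -0.0004 0.0006
```

View pics/s10.png

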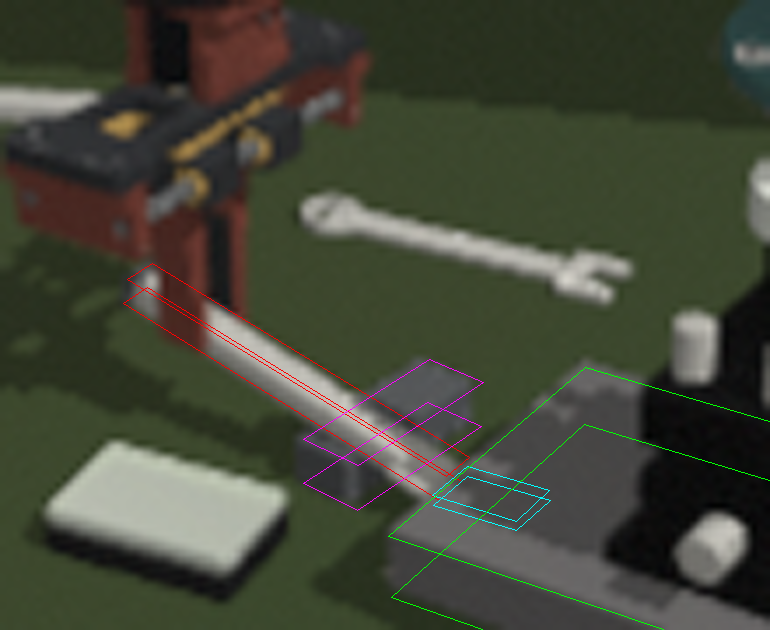

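Call:
move_arm(steps="0 1 0 0.0022 0 0.0002 0.01;0 1 0 0.0022 0 0 0.01;0 1 0 0.0022 0 0 0.01;0 1 0 0.0022 0 0 0.01;0 1 0 0.0022 0 0 0.01;0 0 0 0 0 0 0.01")

```text
t: 7.8
position: [0.5713, -0.1024, 0.0446]
tool_rot: [3.05, 1.462, 1.496]
contact_force: [-1.3, 3.9, 5.1]
grip_width: 0.196
```

Run:
```python
from h import *
st();Rb,g,t=barnow()
cap('scene')
overlay('scene',200,130,310,220,7,'s11.png',slabbox([.563,.149],-89.3,-3.4)+blockbox([.5363,-.0225],-95))
```

```text
t7.80 p [ 0.5713 -0.1024  0.0446] x [ 0.008  0.108 -0.994] y [1.    0.017 0.01 ] F [-1.3  3.9  5.1] T [0.06 0.3  0.04] g 17.2 q [-0.37  0.55  1.71  0.13  0.91 -0.47]
bar yaw 90.9 slope 8.3 roll -0.2 grip [ 0.5695 -0.1032  0.0477] tip [0.5669 0.0708 0.0282]
```

View pics/s11.png

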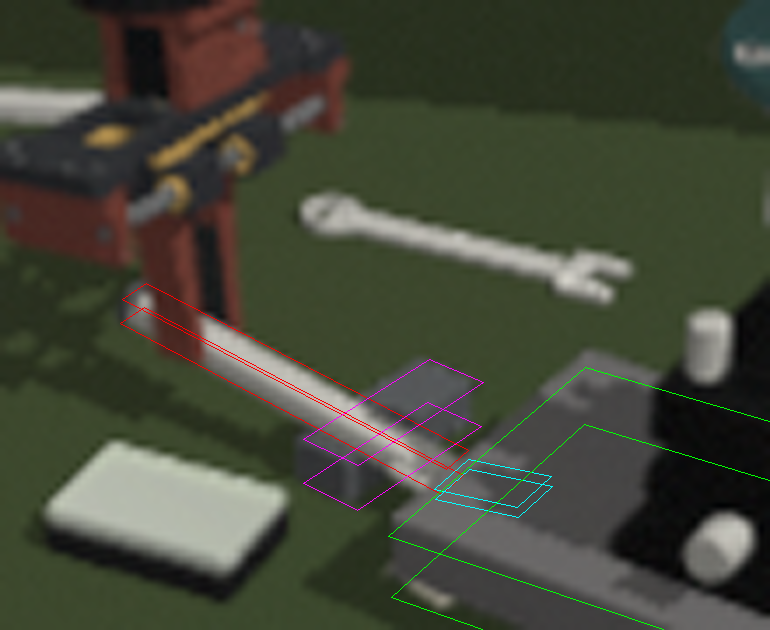

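```bash
cat >> h.py <<'E'
def slabplane(name='scene',lo=.035,hi=.075,box=((.46,.66),(.03,.26))):
    P=allpts(name).reshape(-1,3); m=np.isfinite(P[:,0])&(P[:,0]>box[0][0])&(P[:,0]<box[0][1])&(P[:,1]>box[1][0])&(P[:,1]<box[1][1])&(P[:,2]>lo)&(P[:,2]<hi)
    P=P[m]
    for _ in range(8):
        A=np.c_[P[:,:2]-[.555,.10],np.ones(len(P))]; c=np.linalg.lstsq(A,P[:,2],rcond=None)[0]; r=P[:,2]-A@c
        P=P[abs(r)<max(2*r.std(),.003)] if _<7 else P
    print(name,'n',len(P),'z at(.555,.10) %.4f dz/dx %.4f dz/dy %.4f sd %.4f'%(c[2],c[0],c[1],r.std()))
    return c
E
python3 - <<'E'
from h import *
slabplane()
np.savez('keep.npz',s=np.load('scene.npz')['d'])
cap('top');slabplane('top')
E
```

```text
scene n 1236 z at(.555,.10) 0.0588 dz/dx -0.0023 dz/dy -0.0057 sd 0.0011
top n 1535 z at(.555,.10) 0.0558 dz/dx 0.0013 dz/dy -0.0008 sd 0.0017
```

Run:
```python
from h import *
Rb,g,t=barnow()
o=g+Rb@[.08,0,-.007]
for xc in (.0,.01,.02): print(xc,(o+Rb@[xc,0,0]).round(4))
lever([.5675,-.0097,.026],90.9,5,.080,4)
```

```text
bar yaw 90.9 slope 8.4 roll -0.2 grip [ 0.5696 -0.1031  0.0479] tip [0.5669 0.0709 0.0282]
0.0 [ 0.5684 -0.025   0.0292]
0.01 [ 0.5683 -0.0151  0.0278]
0.02 [ 0.5681 -0.0052  0.0263]
target tip [0.5662 0.0711 0.032 ]
0.0 0.9 -0.1 0.0016 -0.0002 0.0003
0.0 0.9 -0.1 0.0016 -0.0002 0.0003
0.0 0.9 -0.1 0.0016 -0.0002 0.0003
0.0 0.9 -0.1 0.0016 -0.0002 0.0004
```

Call:
move_arm(steps="0 0.9 0 0.0024 0 0 0.01;0 0.9 0 0.0024 0 0 0.01;0 0.9 0 0.0024 0 0 0.01;0 0.9 0 0.002 0 0 0.01;0 0 0 0 0 0 0.01")

```text
t: 8.32
position: [0.5721, -0.1028, 0.0383]
tool_rot: [3.068, 1.405, 1.52]
contact_force: [-2.1, 1.2, 8.0]
grip_width: 0.196
```

Run:
```python
from h import *
st();Rb,g,t=barnow()
cap('scene');slabplane(); cap('top');slabplane('top')
crop('scene',230,150,350,240,6.5,'s12.png')
```

```text
t8.32 p [ 0.5721 -0.1028  0.0383] x [ 0.008  0.165 -0.986] y [1.    0.022 0.012] F [-2.1  1.2  8. ] T [0.03 0.54 0.1 ] g 17.3 q [-0.4   0.57  1.7   0.19  0.93 -0.54]
bar yaw 91.2 slope 5.1 roll -0.3 grip [ 0.5704 -0.1037  0.0413] tip [0.5668 0.0711 0.0319]
scene n 1276 z at(.555,.10) 0.0630 dz/dx -0.0038 dz/dy -0.0374 sd 0.0012
top n 1472 z at(.555,.10) 0.0603 dz/dx -0.0004 dz/dy -0.0312 sd 0.0016
```

View pics/s12.png

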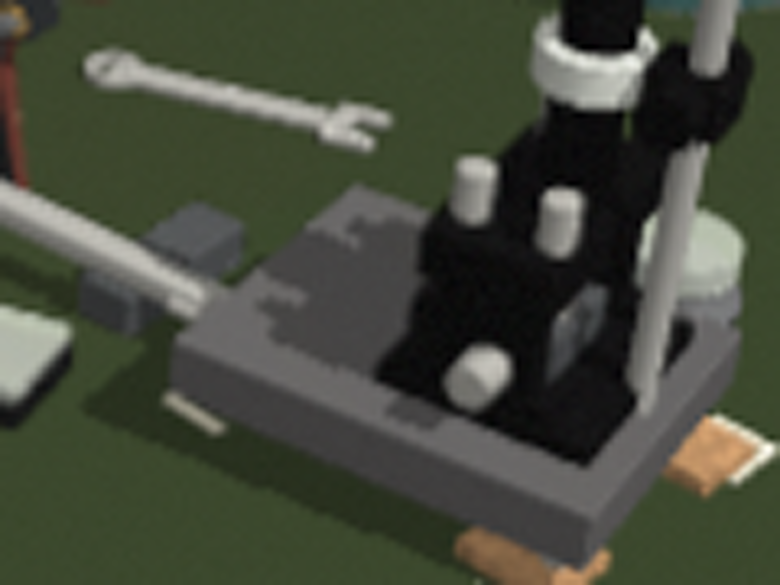

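```bash
cat >> h.py <<'E'
def slew(d,n,piv=(.563,.230),slope=None,tipz=None):
    Rb,g,tip=barnow(); a=np.radians(d); M=np.array([[np.cos(a),-np.sin(a),0],[np.sin(a),np.cos(a),0],[0,0,1]]); pv=np.array([piv[0],piv[1],0])
    t2=pv+M@(tip-pv); 
    if tipz: t2[2]=tipz
    yaw=np.degrees(np.arctan2(Rb[1,0],Rb[0,0]))+d; sl=np.degrees(-np.arcsin(Rb[2,0])) if slope is None else slope
    print('tip->',t2.round(4)); goto(t2,yaw,sl,n)
E
python3 - <<'E'
from h import *
slew(-6,8)
E
```

```text
bar yaw 91.2 slope 5.1 roll -0.3 grip [ 0.5704 -0.1037  0.0416] tip [0.5667 0.0711 0.0319]
tip-> [0.5501 0.0716 0.0319]
0.8 -0.0 0.1 -0.0000 -0.0044 -0.0002
0.8 -0.0 0.1 -0.0000 -0.0044 -0.0002
0.8 -0.0 0.1 -0.0000 -0.0044 -0.0001
0.8 -0.0 0.1 -0.0000 -0.0044 -0.0000
0.8 -0.0 0.1 -0.0000 -0.0044 0.0000
0.8 -0.0 0.1 -0.0000 -0.0044 0.0001
0.8 -0.0 0.1 -0.0001 -0.0044 0.0001
0.8 -0.0 0.1 -0.0001 -0.0044 0.0002
```

Call:
move_arm(steps="0.8 0 0 0.0003 -0.0044 -0.0002 0.01;0.8 0 0 0.0003 -0.0044 -0.0002 0.01;0.8 0 0 0.0003 -0.0044 0 0.01;0.8 0 0 0.0003 -0.0044 0 0.01")

```text
t: 8.75
position: [0.5659, -0.1032, 0.0414]
tool_rot: [2.992, 1.408, 1.385]
contact_force: [3.4, 4.7, 4.1]
grip_width: 0.196
```

Run:
```python
from h import *
st()
slew(-3,4,slope=5,tipz=.032)
cap('scene');slabplane()
crop('scene',230,150,350,240,6.5,'s13.png')
```

```text
t8.75 p [ 0.5659 -0.1032  0.0414] x [ 0.03   0.159 -0.987] y [ 0.999 -0.038  0.024] F [3.4 4.7 4.1] T [ 0.31 -0.57 -0.03] g 17.3 q [-0.41  0.55  1.73  0.2   0.9  -0.5 ]
bar yaw 87.7 slope 5.3 roll -1.0 grip [ 0.564  -0.104   0.0444] tip [0.571  0.0707 0.0341]
tip-> [0.5627 0.0705 0.032 ]
0.8 0.1 -0.1 0.0007 -0.0044 0.0002
0.8 0.1 -0.1 0.0007 -0.0044 0.0003
0.8 0.1 -0.1 0.0007 -0.0044 0.0003
0.8 0.1 -0.1 0.0007 -0.0044 0.0004
scene n 1253 z at(.555,.10) 0.0612 dz/dx -0.0031 dz/dy -0.0234 sd 0.0011
```

View pics/s13.png

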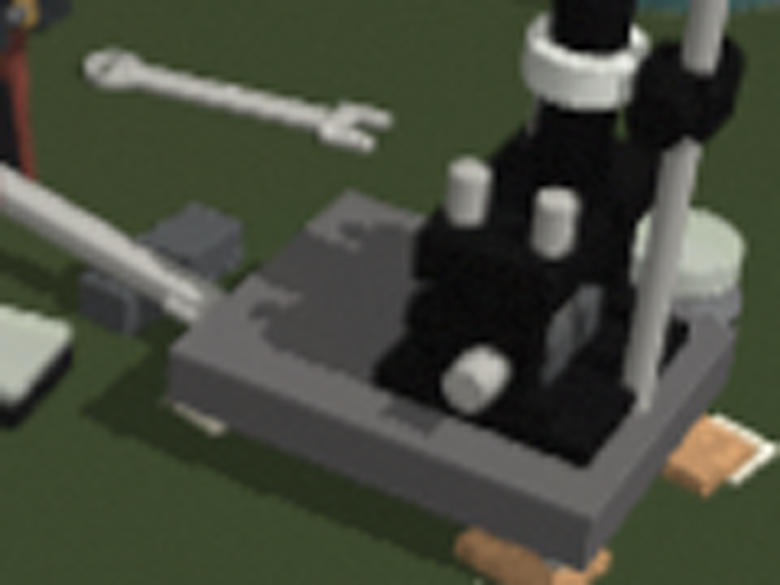

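Run:
```python
from h import *
lever([.5675,-.0097,.026],88,20,.080,8)
```

```text
target tip [0.5703 0.0699 0.0109]
-0.0 -1.8 -0.1 -0.0024 0.0001 -0.0012
-0.0 -1.8 -0.1 -0.0024 0.0001 -0.0012
-0.0 -1.8 -0.1 -0.0025 0.0001 -0.0011
-0.0 -1.8 -0.1 -0.0025 0.0001 -0.0010
-0.0 -1.8 -0.1 -0.0025 0.0001 -0.0009
-0.0 -1.8 -0.1 -0.0026 0.0001 -0.0008
-0.0 -1.8 -0.1 -0.0026 0.0001 -0.0008
-0.0 -1.8 -0.1 -0.0026 0.0001 -0.0007
```

Call:
move_arm(steps="0 -1.8 -0.1 -0.0024 0 -0.0012 0.01;0 -1.8 -0.1 -0.0024 0 -0.0012 0.01;0 -1.8 -0.1 -0.0025 0 -0.0011 0.01;0 -1.8 -0.1 -0.0025 0 -0.001 0.01;0 -1.8 -0.1 -0.0025 0 -0.001 0.01;0 -1.8 -0.1 -0.0025 0 -0.001 0.01;0 -1.8 -0.1 -0.0025 0 -0.001 0.01;0 -1.8 0 -0.0025 0 -0.001 0.01;0 0 0 0 0 0 0.01")

```text
t: 9.55
position: [0.5668, -0.0944, 0.0635]
tool_rot: [0.14, 1.464, -1.466]
contact_force: [0.6, 0.4, -1.5]
grip_width: 0.197
```

Run:
```python
from h import *
st();barnow()
cap('scene');slabplane()
overlay('scene',200,130,310,220,7,'s14.png',slabbox([.563,.149],-89.3,-3.4)+blockbox([.5363,-.0225],-95))
C=np.array([.547,-.008,.026])
lever(C,75,22,.080,10)
```

```text
t9.55 p [ 0.5668 -0.0944  0.0635] x [ 0.011 -0.106 -0.994] y [ 0.999 -0.034  0.015] F [ 0.6  0.4 -1.5] T [-0.02 -0.06 -0.01] g 17.3 q [-0.22  0.5   1.75 -0.13  0.86 -0.1 ]
bar yaw 87.7 slope 20.6 roll -0.5 grip [ 0.565  -0.0945  0.0667] tip [0.5717 0.0713 0.0106]
scene n 1189 z at(.555,.10) 0.0511 dz/dx -0.0053 dz/dy 0.0570 sd 0.0011
target tip [0.5675 0.0684 0.0081]
1.3 -0.2 -0.2 -0.0002 -0.0040 -0.0002
1.3 -0.2 -0.2 -0.0002 -0.0040 -0.0001
1.3 -0.2 -0.2 -0.0002 -0.0040 -0.0000
1.3 -0.2 -0.2 -0.0002 -0.0040 0.0001
1.3 -0.2 -0.2 -0.0002 -0.0040 0.0002
1.3 -0.2 -0.2 -0.0002 -0.0040 0.0003
1.3 -0.2 -0.2 -0.0002 -0.0040 0.0003
1.3 -0.2 -0.2 -0.0001 -0.0040 0.0004
1.3 -0.2 -0.2 -0.0001 -0.0040 0.0005
1.3 -0.2 -0.2 -0.0001 -0.0040 0.0006
```

View pics/s14.png

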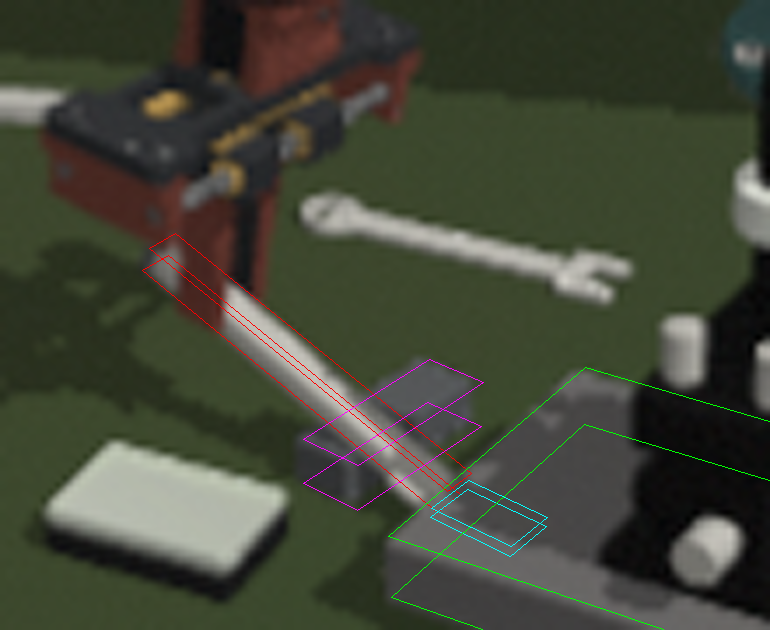

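Call:
move_arm(steps="0 -1 0 -0.003 0 -0.0002 0.01;1.3 -0.2 -0.2 -0.0006 -0.004 -0.0002 0.01;1.3 -0.2 -0.2 -0.0002 -0.004 0 0.01;1.3 -0.2 -0.2 -0.0002 -0.004 0 0.01;1.3 -0.2 -0.2 -0.0002 -0.004 0.0002 0.01;1.3 -0.2 -0.2 -0.0002 -0.004 0.0003 0.01;1.3 -0.2 -0.2 -0.0002 -0.004 0.0003 0.01;1.3 -0.2 -0.2 -0.0002 -0.004 0.0005 0.01;1.3 -0.2 -0.2 0 -0.004 0.0005 0.01;1.3 -0.2 -0.2 0 -0.004 0.0005 0.01")

```text
t: 10.43
position: [0.5381, -0.091, 0.0653]
tool_rot: [0.168, 1.433, -1.659]
contact_force: [3.0, 1.5, -0.1]
grip_width: 0.199
```

Run:
```python
from h import *
st();barnow()
cap('scene')
overlay('scene',200,130,310,220,7,'s15.png',slabbox([.563,.149],-89.3,-3.4)+blockbox([.5363,-.0225],-95))
C=np.array([.547,-.008,.026])
lever(C,74,19,.081,5)
```

```text
t10.43 p [ 0.5381 -0.091   0.0653] x [-0.012 -0.137 -0.99 ] y [ 0.968 -0.251  0.023] F [ 3.   1.5 -0.1] T [ 0.67 -0.6  -0.08] g 17.5 q [-0.2   0.48  1.8  -0.18  0.86  0.17]
bar yaw 74.9 slope 22.3 roll -1.0 grip [ 0.5363 -0.0905  0.0685] tip [0.579  0.068  0.0075]
target tip [0.5693 0.0697 0.0119]
0.2 0.7 -0.2 0.0011 -0.0024 0.0006
0.2 0.7 -0.2 0.0011 -0.0024 0.0006
0.2 0.7 -0.2 0.0011 -0.0024 0.0007
0.2 0.7 -0.2 0.0011 -0.0024 0.0007
0.2 0.7 -0.2 0.0011 -0.0024 0.0007
```

View pics/s15.png

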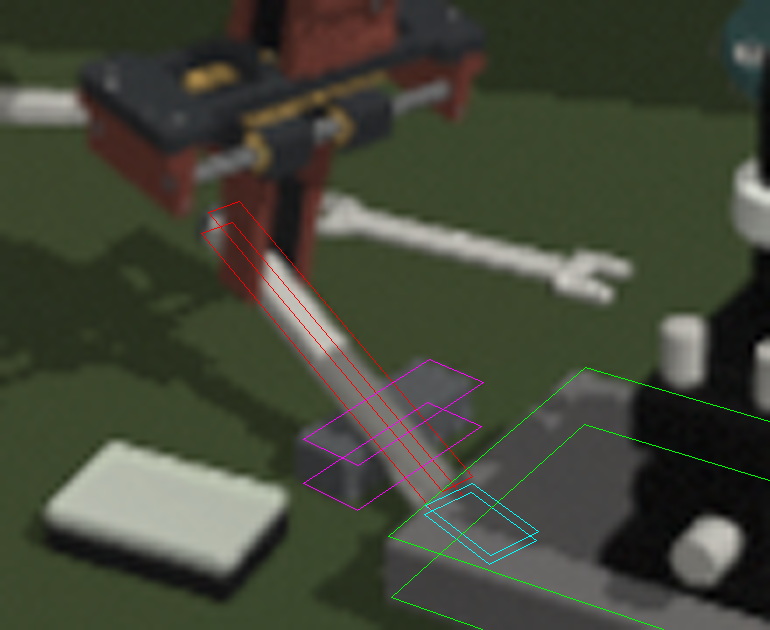

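Run:
```python
from h import *
C=np.array([.558,-.0088,.0265])
lever(C,75,12,.080,8)
```

```text
target tip [0.579  0.0694 0.0226]
0.0 1.3 -0.1 0.0020 -0.0000 0.0005
0.0 1.3 -0.1 0.0020 -0.0000 0.0006
0.0 1.3 -0.1 0.0020 -0.0000 0.0006
0.0 1.3 -0.1 0.0020 -0.0000 0.0007
0.0 1.3 -0.1 0.0020 -0.0000 0.0007
0.0 1.3 -0.1 0.0019 0.0000 0.0007
0.0 1.3 -0.1 0.0019 0.0000 0.0008
0.0 1.3 -0.1 0.0019 0.0000 0.0008
```

Call:
move_arm(steps="0 1.3 -0.1 0.002 0 0.0005 0.01;0 1.3 -0.1 0.002 0 0.0005 0.01;0 1.3 -0.1 0.002 0 0.0005 0.01;0 1.3 -0.1 0.002 0 0.0005 0.01;0 1.3 -0.1 0.002 0 0.0005 0.01;0 1.3 -0.1 0.002 0 0.0005 0.01;0 1.3 -0.1 0.002 0 0.0005 0.01;0 1.3 -0.1 0.002 0 0.0005 0.01")

```text
t: 11.15
position: [0.5378, -0.0958, 0.0499]
tool_rot: [3.0, 1.511, 1.181]
contact_force: [-1.7, 2.4, 5.5]
grip_width: 0.197
```

Run:
```python
from h import *
st();barnow()
lever([.558,-.0088,.0265],75,4,.080,8)
```

```text
t11.15 p [ 0.5378 -0.0958  0.0499] x [ 0.023  0.056 -0.998] y [ 0.969 -0.246  0.008] F [-1.7  2.4  5.5] T [0.09 0.32 0.  ] g 17.4 q [-0.35  0.5   1.81  0.08  0.84 -0.15]
bar yaw 75.6 slope 11.1 roll -0.1 grip [ 0.536 -0.096  0.053] tip [0.5789 0.0715 0.0251]
target tip [0.5789 0.0692 0.0339]
0.1 0.9 -0.0 0.0016 -0.0002 0.0006
0.1 0.9 -0.0 0.0016 -0.0002 0.0006
0.1 0.9 -0.0 0.0016 -0.0002 0.0006
0.1 0.9 -0.0 0.0015 -0.0002 0.0007
0.1 0.9 -0.0 0.0015 -0.0002 0.0007
0.1 0.9 -0.0 0.0015 -0.0002 0.0007
0.1 0.9 -0.0 0.0015 -0.0002 0.0007
0.1 0.9 -0.0 0.0015 -0.0002 0.0008
```

Call:
move_arm(steps="0 0.9 0 0.0022 0 0.0003 0.01;0 0.9 0 0.0022 0 0.0003 0.01;0 0.9 0 0.0022 0 0.0003 0.01;0 0.9 0 0.0022 0 0.0003 0.01;0 0.9 0 0.0022 0 0.0003 0.01;0 0.9 0 0.0022 0 0.0003 0.01;0 0.9 0 0.0022 0 0.0003 0.01")

```text
t: 11.73
position: [0.538, -0.0975, 0.0379]
tool_rot: [3.087, 1.388, 1.273]
contact_force: [-2.5, 2.1, 8.8]
grip_width: 0.197
```

Run:
```python
from h import *
st();barnow()
cap('scene');slabplane()
crop('scene',230,150,350,240,6.5,'s16.png')
```

```text
t11.73 p [ 0.538  -0.0975  0.0379] x [ 0.053  0.174 -0.983] y [ 0.97  -0.242  0.01 ] F [-2.5  2.1  8.8] T [0.31 0.3  0.22] g 17.4 q [-0.43  0.52  1.82  0.24  0.84 -0.36]
bar yaw 75.9 slope 4.1 roll -0.2 grip [ 0.536  -0.098   0.0409] tip [0.5786 0.0717 0.0344]
scene n 1275 z at(.555,.10) 0.0630 dz/dx -0.0010 dz/dy -0.0373 sd 0.0011
```

View pics/s16.png

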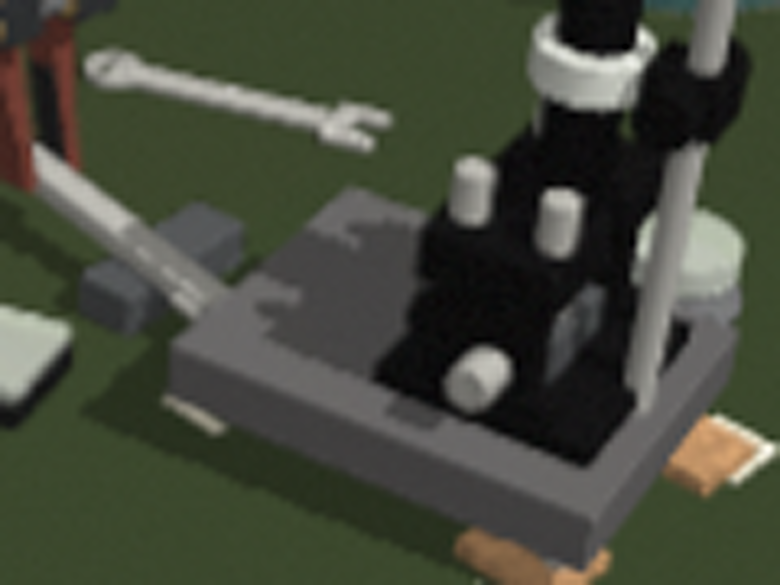

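Call:
move_arm(steps="-2 0.1 0 0.001 0.004 0 0.01;-2 0.1 0 0.001 0.004 0 0.01;-2 0.1 0 0.001 0.004 0 0.01;-2 0.1 0 0.001 0.004 0 0.01")

```text
t: 12.12
position: [0.5513, -0.101, 0.0361]
tool_rot: [2.969, 1.375, 1.3]
contact_force: [-3.4, 1.6, 10.3]
grip_width: 0.194
```

Run:
```python
from h import *
st();barnow()
cap('scene');slabplane()
crop('scene',230,150,350,240,6.5,'s17.png')
```

```text
t12.12 p [ 0.5513 -0.101   0.0361] x [ 0.052  0.188 -0.981] y [ 0.994 -0.101  0.034] F [-3.4  1.6 10.3] T [0.43 0.67 0.04] g 17.1 q [-0.44  0.54  1.78  0.26  0.86 -0.51]
bar yaw 84.1 slope 3.5 roll -1.6 grip [ 0.5494 -0.1018  0.0391] tip [0.5673 0.0723 0.0345]
scene n 1268 z at(.555,.10) 0.0645 dz/dx -0.0047 dz/dy -0.0482 sd 0.0012
```

View pics/s17.png

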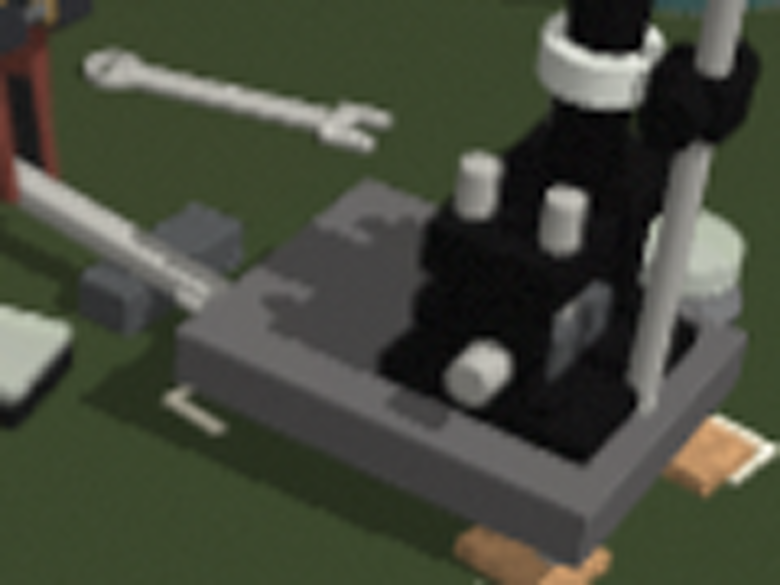

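Run:
```python
from h import *
lever([.5585,-.0088,.0265],93,4.5,.080,5)
```

```text
target tip [0.5543 0.0719 0.0332]
-1.7 -0.2 -0.6 -0.0002 0.0026 -0.0002
-1.7 -0.2 -0.6 -0.0003 0.0026 -0.0001
-1.7 -0.2 -0.6 -0.0003 0.0026 -0.0000
-1.7 -0.2 -0.6 -0.0003 0.0026 0.0001
-1.7 -0.2 -0.6 -0.0003 0.0026 0.0001
```

Call:
move_arm(steps="-2 -0.1 -0.6 0.0005 0.0038 0 0.01;-2 -0.1 -0.6 0.0005 0.0038 0 0.01;-2 -0.1 -0.6 0.0005 0.0038 0 0.01;-2 -0.1 -0.6 0.0005 0.0038 0 0.01;-2 -0.1 -0.4 0.0005 0.0038 0 0.01")

```text
t: 12.58
position: [0.5701, -0.101, 0.0377]
tool_rot: [3.041, 1.382, 1.56]
contact_force: [-2.6, 2.4, 7.9]
grip_width: 0.199
```

Run:
```python
from h import *
st();barnow()
cap('scene');slabplane()
crop('scene',230,150,350,240,6.5,'s18.png')
```

```text
t12.58 p [ 0.5701 -0.101   0.0377] x [ 0.002  0.188 -0.982] y [0.996 0.089 0.019] F [-2.6  2.4  7.9] T [ 0.21  0.5  -0.05] g 17.6 q [-0.41  0.58  1.7   0.21  0.95 -0.63]
bar yaw 95.0 slope 3.8 roll -0.7 grip [ 0.5684 -0.1021  0.0407] tip [0.5531 0.0722 0.0352]
scene n 1250 z at(.555,.10) 0.0634 dz/dx -0.0065 dz/dy -0.0388 sd 0.0014
```

View pics/s18.png

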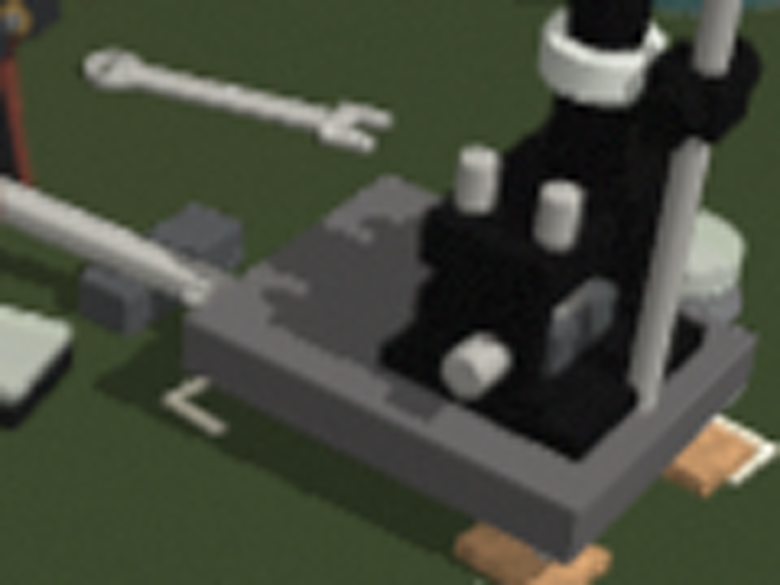

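```bash
cat >> h.py <<'E'
def onplane(name,uv,c):
    o,d=ray(name,uv); n=np.array([-c[0],-c[1],1]); k=c[2]-c[0]*.555-c[1]*.10
    return o+d*((k-o@n)/(d@n))[:,None]
def slabpose(name,uv,c):
    """uv: near(+y... ) corners order: lever end +slab y, lever end -slab y, rear +y side"""
    P=onplane(name,uv,c); print(P.round(4).tolist())
    return P
E
python3 - <<'E'
from h import *
c=slabplane()
def cp(l,x0,y0,s): return [((u+.5)/s-.5+x0,(v+.5)/s-.5+y0) for u,v in l]
P=slabpose('scene',cp([(186,317),(393,177),(577,509-45)],230,150,6.5),c)
e=P[1]-P[0]; print('end',np.linalg.norm(e),np.degrees(np.arctan2(e[1],e[0]))+90-180)
e=P[0]-P[2]; print('side',np.linalg.norm(e),np.degrees(np.arctan2(e[1],e[0])))
E
```

```text
scene n 1250 z at(.555,.10) 0.0634 dz/dx -0.0065 dz/dy -0.0388 sd 0.0014
[[0.6304, 0.0484, 0.0649], [0.4737, 0.063, 0.0653], [0.6175, 0.2311, 0.0579]]
end 0.1573882468969982 84.69073845492551
side 0.1832420238721292 -85.96873194104539
```

Run:
```python
from h import *
cap('top'); crop('top',175,150,305,250,6,'t18.png')
```

```text
(no output)
```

View pics/t18.png

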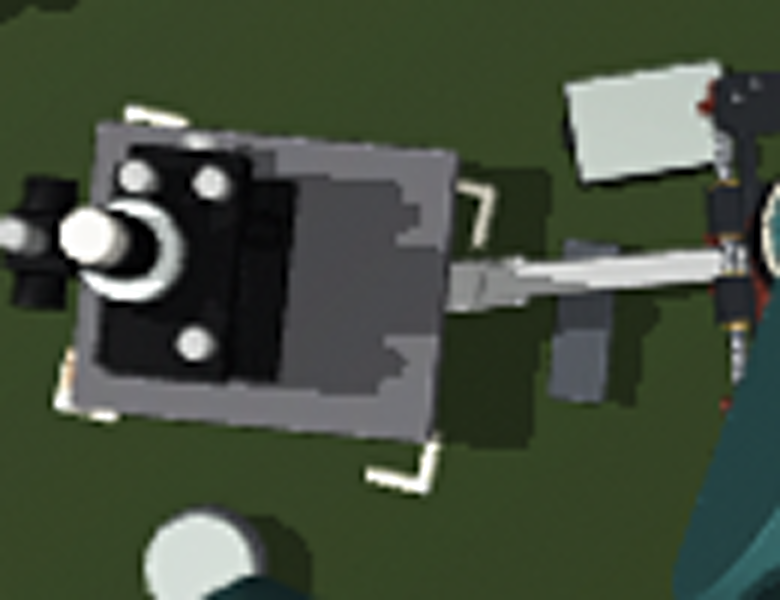

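```bash
cat >> h.py <<'E'
TGT=np.array([.5484,.1541]); TYAW=-101.5
def topfit(corners,x0=175,y0=150,s=6,c=None):
    """corners crop px of slab top: leverend+y, leverend-y, rear-y, rear+y. fits pose"""
    if c is None: c=slabplane('top')
    uv=[((u+.5)/s-.5+x0,(v+.5)/s-.5+y0) for u,v in corners]
    P=onplane('top',uv,c)
    M=np.array([[.1,.08],[.1,-.08],[-.1,-.08],[-.1,.08]])
    Q=P[:,:2]; qc=Q.mean(0); H=M.T@(Q-qc); U,S,Vt=np.linalg.svd(H); Rm=(U@Vt).T
    yaw=np.degrees(np.arctan2(Rm[1,0],Rm[0,0])); res=(Q-qc)-M@Rm.T
    # shift from top centre (z .048 above sole) to origin at sole by tilt
    n=np.array([-c[0],-c[1]]); org=qc-.048*n
    a=np.radians(TYAW); X=np.array([np.cos(a),np.sin(a)]);Y=np.array([-X[1],X[0]])
    ax=np.array([np.cos(np.radians(yaw)),np.sin(np.radians(yaw))]); foot=org+.055*ax; d=foot-(TGT+.055*X); d2=org-.08*ax-(TGT-.08*X)
    print('yaw %.2f org %s res %.4f | foot err x %.4f y %.4f | rear err x %.4f y %.4f | lift %.4f'%(yaw,org.round(4),abs(res).max(),d@X,d@Y,d2@X,d2@Y,-.135*(c[:2]@-ax)))
E
python3 - <<'E'
from h import *
topfit([(458,152),(425,440),(75,405),(98,122)])
E
```

```text
top n 1509 z at(.555,.10) 0.0606 dz/dx -0.0047 dz/dy -0.0378 sd 0.0016
yaw -94.30 org [0.5547 0.152 ] res 0.0041 | foot err x 0.0004 y 0.0135 | rear err x 0.0015 y -0.0035 | lift 0.0051
```

Call:
move_arm(steps="-2 0 -0.2 0.0008 0.0038 -0.0006 0.01;-2 0 -0.2 0.0008 0.0038 -0.0006 0.01;-2 0 -0.2 0.0008 0.0038 -0.0006 0.01;-2 0 -0.2 0.0008 0.0038 -0.0006 0.01")

```text
t: 13.02
position: [0.5848, -0.0976, 0.0379]
tool_rot: [2.965, 1.382, 1.635]
contact_force: [-2.5, -0.3, 8.1]
grip_width: 0.197
```

Run:
```python
from h import *
st();barnow()
cap('top'); crop('top',175,150,305,250,6,'t19.png');slabplane('top')
```

```text
t13.02 p [ 0.5848 -0.0976  0.0379] x [-0.012  0.187 -0.982] y [0.972 0.235 0.033] F [-2.5 -0.3  8.1] T [-0.09  0.6  -0.04] g 17.3 q [-0.39  0.6   1.66  0.2   0.98 -0.75]
bar yaw 103.4 slope 3.9 roll -1.5 grip [ 0.5833 -0.099   0.0409] tip [0.5425 0.0712 0.035 ]
top n 1517 z at(.555,.10) 0.0604 dz/dx -0.0049 dz/dy -0.0336 sd 0.0017
```

View pics/t19.png

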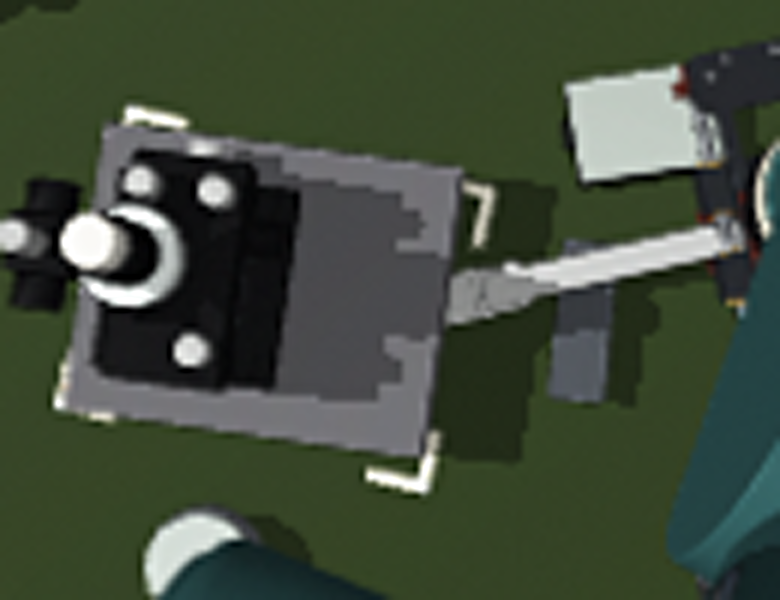

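Run:
```python
from h import *
topfit([(463,168),(420,455),(68,408),(106,127)])
```

```text
top n 1517 z at(.555,.10) 0.0604 dz/dx -0.0049 dz/dy -0.0336 sd 0.0017
yaw -96.39 org [0.5493 0.1519] res 0.0030 | foot err x 0.0018 y 0.0063 | rear err x 0.0023 y -0.0058 | lift 0.0046
```

Run:
```python
from h import *
crop('top',180,165,260,230,10,'t20.png')
```

```text
(no output)
```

View pics/t20.png

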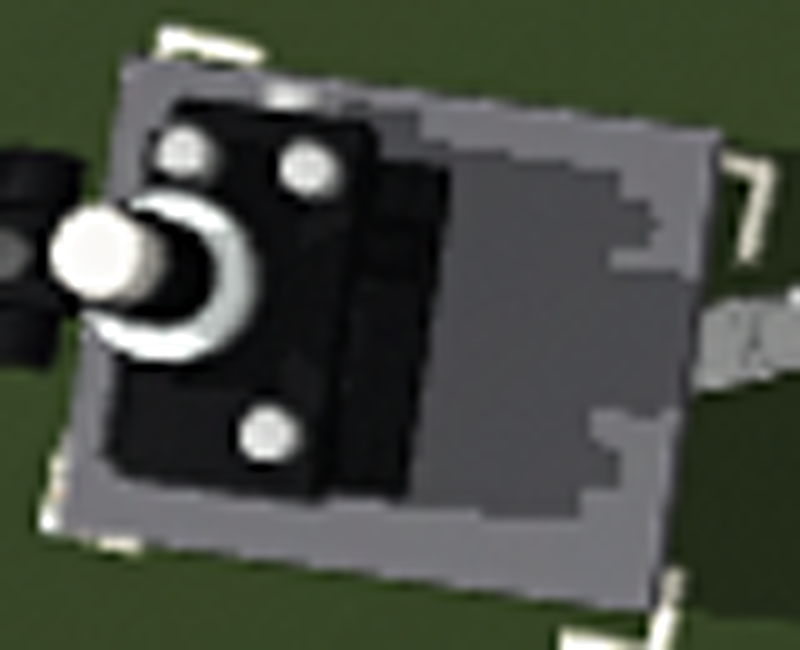

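Run:
```python
from h import *
topfit([(722,130),(650,610),(55,530),(125,60)],180,165,10)
# tape re-measure in t1 crop from scene camera? print tape fit again with rectangle
def cp(l,x0,y0,s): return [((u+.5)/s-.5+x0,(v+.5)/s-.5+y0) for u,v in l]
P=onz('top',cp([(776,162),(48,527),(160,32)],180,165,10),0)
print(P.round(4))
```

```text
top n 1517 z at(.555,.10) 0.0604 dz/dx -0.0049 dz/dy -0.0336 sd 0.0017
yaw -96.59 org [0.5494 0.1528] res 0.0023 | foot err x 0.0009 y 0.0060 | rear err x 0.0014 y -0.0056 | lift 0.0046
[[0.6135 0.029  0.    ]
 [0.4838 0.2767 0.    ]
 [0.6556 0.2434 0.    ]]
```

Call:
move_arm(steps="-2 0 -0.4 0.0008 0.0038 -0.0006 0.01;-2 0 -0.4 0.0008 0.0038 -0.0006 0.01;-2 0 -0.4 0.0008 0.0038 -0.0006 0.01")

```text
t: 13.32
position: [0.5953, -0.0934, 0.0383]
tool_rot: [2.964, 1.383, 1.748]
contact_force: [-1.5, 1.5, 7.1]
grip_width: 0.196
```

Run:
```python
from h import *
st();barnow()
cap('top'); crop('top',180,165,260,230,10,'t21.png');slabplane('top')
```

```text
t13.32 p [ 0.5953 -0.0934  0.0383] x [-0.033  0.183 -0.983] y [0.938 0.345 0.033] F [-1.5  1.5  7.1] T [-0.11  0.55 -0.11] g 17.2 q [-0.37  0.61  1.62  0.19  1.02 -0.83]
bar yaw 110.0 slope 4.0 roll -1.5 grip [ 0.5939 -0.095   0.0412] tip [0.5339 0.0694 0.0351]
top n 1482 z at(.555,.10) 0.0601 dz/dx -0.0103 dz/dy -0.0350 sd 0.0017
```

View pics/t21.png

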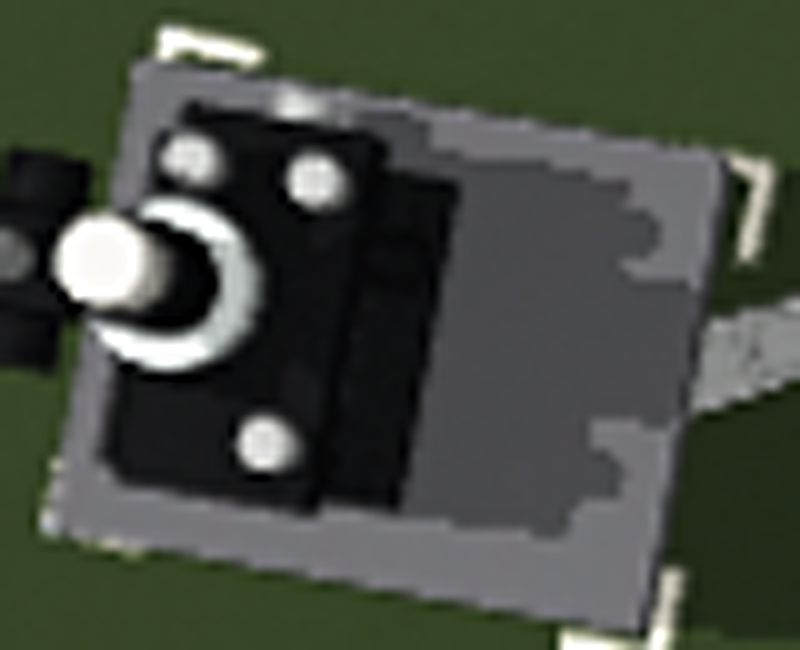

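Run:
```python
from h import *
topfit([(725,153),(643,632),(50,535),(135,63)],180,165,10)
topfit([(725,153),(643,632),(53,533),(135,63)],180,165,10,c=np.array([-.0055,-.034,.0602]))
```

```text
top n 1482 z at(.555,.10) 0.0601 dz/dx -0.0103 dz/dy -0.0350 sd 0.0017
yaw -98.25 org [0.5449 0.1526] res 0.0015 | foot err x 0.0021 y -0.0000 | rear err x 0.0023 y -0.0077 | lift 0.0049
yaw -98.27 org [0.5453 0.1524] res 0.0018 | foot err x 0.0022 y 0.0004 | rear err x 0.0025 y -0.0072 | lift 0.0046
```

Run:
```python
from h import *
lever([.5615,-.006,.0265],110,10,.0805,10)
```

```text
target tip [0.5336 0.0706 0.0253]
0.0 -0.6 -0.2 -0.0008 -0.0001 -0.0004
0.0 -0.6 -0.2 -0.0008 -0.0001 -0.0004
0.0 -0.6 -0.2 -0.0008 -0.0001 -0.0004
0.0 -0.6 -0.2 -0.0008 -0.0001 -0.0004
0.0 -0.6 -0.2 -0.0008 -0.0001 -0.0004
0.0 -0.6 -0.2 -0.0008 -0.0001 -0.0004
0.0 -0.6 -0.2 -0.0008 -0.0001 -0.0003
0.0 -0.6 -0.2 -0.0008 -0.0001 -0.0003
0.0 -0.6 -0.2 -0.0008 -0.0001 -0.0003
0.0 -0.6 -0.2 -0.0008 -0.0001 -0.0003
```

Call:
move_arm(steps="0 -0.6 0 -0.0002 0 0 0.01;0 -0.6 0 -0.0002 0 0 0.01;0 -0.6 0 -0.0002 0 0 0.01;0 -0.6 0 -0.0002 0 0 0.01;0 -0.6 0 -0.0002 0 0 0.01;0 -0.6 0 -0.0003 0 0 0.01;0 -0.6 0 -0.0004 0 0 0.01;0 -0.6 0 -0.0004 0 0 0.01")

```text
t: 14.03
position: [0.5957, -0.0922, 0.0447]
tool_rot: [2.802, 1.455, 1.594]
contact_force: [-1.1, 2.6, 1.7]
grip_width: 0.198
```

Run:
```python
from h import *
st();barnow()
cap('top');slabplane('top');cap('scene');slabplane()
```

```text
t14.03 p [ 0.5957 -0.0922  0.0447] x [-0.003  0.115 -0.993] y [0.935 0.352 0.038] F [-1.1  2.6  1.7] T [ 0.17  0.13 -0.08] g 17.4 q [-0.34  0.58  1.65  0.13  0.96 -0.78]
bar yaw 110.3 slope 8.3 roll -1.8 grip [ 0.5943 -0.0935  0.0477] tip [0.5337 0.0696 0.0284]
top n 1520 z at(.555,.10) 0.0557 dz/dx -0.0001 dz/dy -0.0001 sd 0.0017
scene n 1190 z at(.555,.10) 0.0583 dz/dx -0.0081 dz/dy -0.0002 sd 0.0016
```

Run:
```python
from h import *
lever([.5615,-.006,.0285],110.3,16,.0805,8)
```

```text
target tip [0.5334 0.0699 0.0188]
0.0 -1.0 -0.2 -0.0016 -0.0000 -0.0007
0.0 -1.0 -0.2 -0.0016 -0.0000 -0.0007
0.0 -1.0 -0.2 -0.0016 -0.0000 -0.0006
0.0 -1.0 -0.2 -0.0017 -0.0000 -0.0006
0.0 -1.0 -0.2 -0.0017 -0.0000 -0.0006
0.0 -1.0 -0.2 -0.0017 -0.0000 -0.0006
0.0 -1.0 -0.2 -0.0017 -0.0000 -0.0005
0.0 -1.0 -0.2 -0.0017 -0.0000 -0.0005
```

Call:
move_arm(steps="0 -1 -0.2 -0.0014 0 -0.0003 0.01;0 -1 -0.2 -0.0015 0 -0.0003 0.01;0 -1 -0.2 -0.0016 0 -0.0003 0.01;0 -1 -0.2 -0.0017 0 -0.0003 0.01;0 -1 -0.2 -0.0018 0 -0.0003 0.01;0 -1 -0.2 -0.0018 0 -0.0003 0.01;0 -1 -0.2 -0.0018 0 -0.0003 0.01;0 -1 -0.2 -0.0018 0 -0.0003 0.01")

```text
t: 14.8
position: [0.5946, -0.0896, 0.0573]
tool_rot: [0.219, 1.53, -0.993]
contact_force: [0.5, 2.3, -1.1]
grip_width: 0.197
```

Run:
```python
from h import *
st();barnow()
cap('top');slabplane('top');cap('scene');slabplane()
crop('top',180,165,260,230,10,'t22.png');crop('scene',200,130,320,220,6.5,'s22.png')
```

```text
t14.80 p [ 0.5946 -0.0896  0.0573] x [ 0.022 -0.034 -0.999] y [0.936 0.351 0.009] F [ 0.5  2.3 -1.1] T [ 0.49 -0.06 -0.07] g 17.3 q [-0.25  0.54  1.69 -0.04  0.88 -0.58]
bar yaw 110.4 slope 16.8 roll -0.2 grip [ 0.593  -0.0905  0.0605] tip [0.534  0.0682 0.0156]
top n 1505 z at(.555,.10) 0.0556 dz/dx -0.0002 dz/dy -0.0013 sd 0.0017
scene n 1188 z at(.555,.10) 0.0583 dz/dx -0.0076 dz/dy -0.0005 sd 0.0016
```

View pics/t22.png

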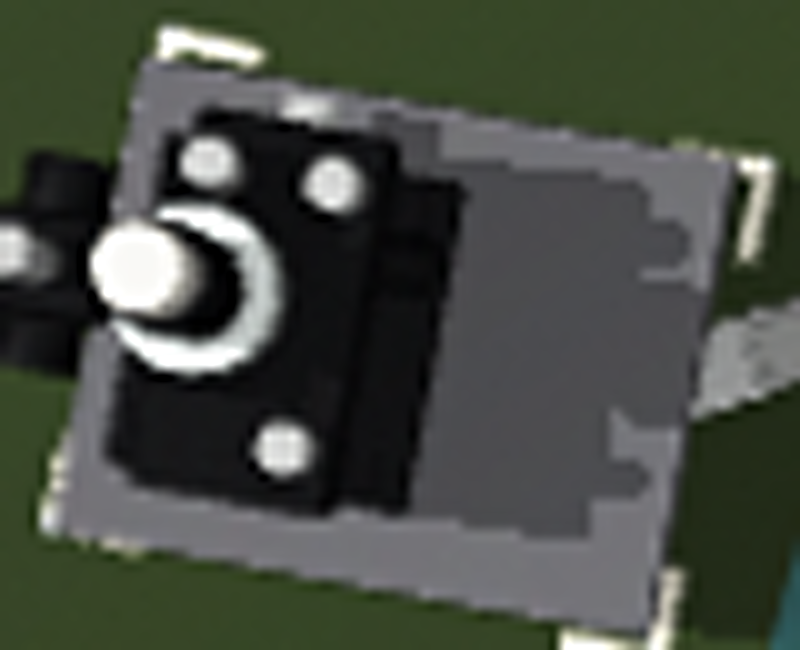

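View pics/s22.png

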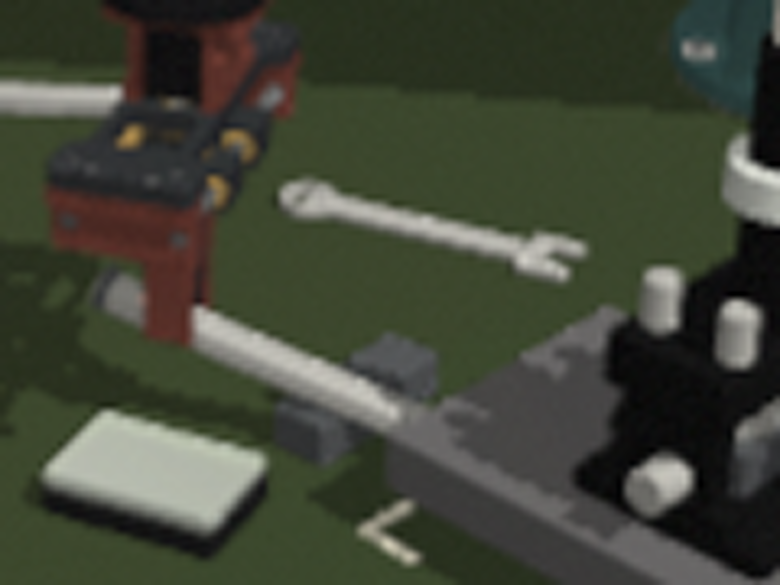

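Run:
```python
from h import *
c=np.array([0,0,.056])
topfit([(732,155),(648,630),(55,533),(143,63)],180,165,10,c=c)
# overlay of target slab outline (top face at .056) and tape in top
def box(og,yaw,hx,hy,z):
    a=np.radians(yaw);X=np.array([np.cos(a),np.sin(a),0]);Y=np.array([-X[1],X[0],0])
    return [np.r_[og,z]+X*i*hx+Y*j*hy for i,j in((1,1),(1,-1),(-1,-1),(-1,1))]
img=cv2.resize(np.load('top.npz')['p'][165:230,180:260,::-1],None,fx=10,fy=10,interpolation=cv2.INTER_CUBIC)
for P,col in ((box(TGT,TYAW,.1,.08,.056),(0,255,0)),(box(TGT,TYAW,.103,.083,0),(0,0,255)),(box(TGT,TYAW,.108,.088,0),(0,0,255))):
    q=((proj('top',P)-[180,165]+.5)*10-.5).round().astype(int); cv2.polylines(img,[q.reshape(-1,1,2)],True,col,1)
cv2.imwrite('pics/t23.png',img)
```

```text
yaw -98.42 org [0.5456 0.1522] res 0.0022 | foot err x 0.0023 y 0.0006 | rear err x 0.0025 y -0.0066 | lift -0.0000
```

View pics/t23.png

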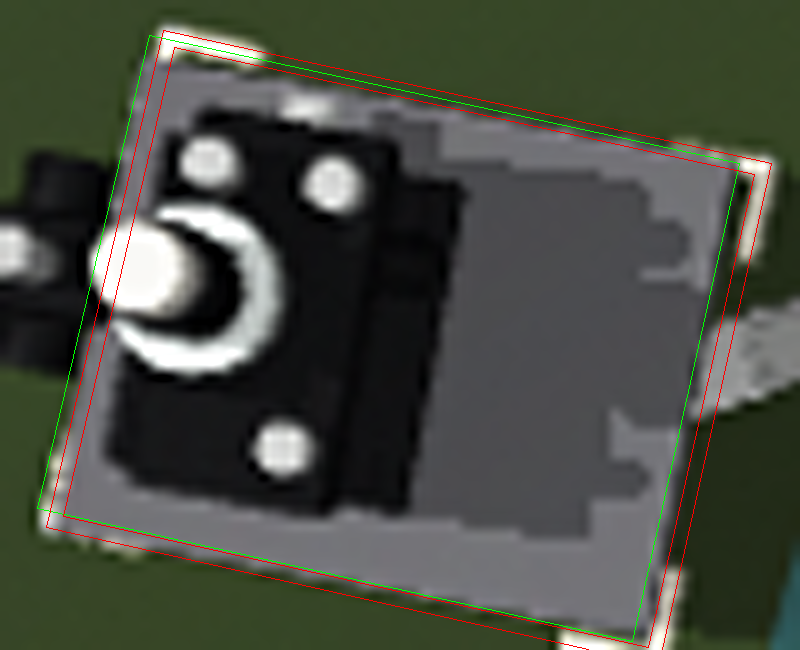

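Run:
```python
import numpy as np
from scipy.optimize import minimize
# slab frame origin at rear mid; x to lever end
def run(feet,N,p,d):
    # motion (vx,vy,w); v(r)=(vx-w*ry, vy+w*rx)
    feet=np.array(feet,float);N=np.array(N)
    vel=lambda m,r:np.array([m[0]-m[2]*r[1],m[1]+m[2]*r[0]])
    f=lambda m:sum(n*np.sqrt((vel(m,r)**2).sum()+1e-8) for n,r in zip(N,feet))
    best=None
    for s in np.random.default_rng(0).normal(size=(20,3)):
        s=s*[1,1,.02]
        r=minimize(f,s,constraints=[{'type':'eq','fun':lambda m:vel(m,p)@d-1}],method='SLSQP',options=dict(maxiter=500,ftol=1e-10))
        if best is None or r.fun<best.fun: best=r
    m=best.x
    return m,vel(m,[135,0]),best.fun
feet=[[0,55],[0,-55],[135,0]]
for nm,N in(('9N',[12.5,12.5,9]),('6',[14,14,6]),('12',[11,11,12])):
    for p,d,l in (([180,-72],[-1,0],'end push'),([5,-80],[0,1],'side rear push'),([-20,-72],[1,0],'rear pull -y'),([-20,72],[1,0],'rearend +y'),([165,-75],[0,1],'front side')):
        m,vf,F=run(feet,N,np.array(p),np.array(d))
        k=np.radians(-3)/m[2] if abs(m[2])>1e-6 else 0
        print(nm,l,'F/mu %.1f'%F,'per -3deg: rear (%.1f %.1f) foot(%.1f %.1f)'%(m[0]*k,m[1]*k,vf[0]*k,vf[1]*k))
```

```text
9N end push F/mu 21.2 per -3deg: rear (-2.9 0.0) foot(-2.9 -7.1)
9N side rear push F/mu 28.0 per -3deg: rear (-0.0 7.1) foot(-0.0 0.0)
9N rear pull -y F/mu 21.2 per -3deg: rear (-2.9 0.0) foot(-2.9 -7.1)
9N rearend +y F/mu 21.2 per -3deg: rear (2.9 0.0) foot(2.9 -7.1)
9N front side F/mu 15.4 per -3deg: rear (0.0 -0.8) foot(0.0 -7.8)
6 end push F/mu 19.0 per -3deg: rear (-2.9 0.0) foot(-2.9 -7.1)
6 side rear push F/mu 31.4 per -3deg: rear (-0.0 7.1) foot(-0.0 0.0)
6 rear pull -y F/mu 19.0 per -3deg: rear (-2.9 0.0) foot(-2.9 -7.1)
6 rearend +y F/mu 19.0 per -3deg: rear (2.9 0.0) foot(2.9 -7.1)
6 front side F/mu 13.9 per -3deg: rear (0.0 -0.8) foot(0.0 -7.9)
12 end push F/mu 23.1 per -3deg: rear (-3.5 0.9) foot(-3.5 -6.2)
12 side rear push F/mu 24.7 per -3deg: rear (-0.0 7.1) foot(-0.0 0.0)
12 rear pull -y F/mu 23.1 per -3deg: rear (-3.5 0.9) foot(-3.5 -6.2)
12 rearend +y F/mu 23.1 per -3deg: rear (3.5 0.9) foot(3.5 -6.2)
12 front side F/mu 17.0 per -3deg: rear (-0.0 -0.7) foot(-0.0 -7.7)
```

Run:
```python
from h import *
Rb,g,t=barnow()
goto(t+np.array([.349*.02,-.937*.02,.0015]),110.4,19.5,4)
```

```text
bar yaw 110.5 slope 16.8 roll -0.2 grip [ 0.5931 -0.0901  0.0607] tip [0.5338 0.0685 0.0158]
0.0 -0.7 -0.0 -0.0022 -0.0001 0.0046
0.0 -0.7 -0.0 -0.0021 -0.0001 0.0046
0.0 -0.7 -0.0 -0.0021 -0.0001 0.0046
0.0 -0.7 -0.0 -0.0020 -0.0001 0.0046
```

Call:
move_arm(steps="0 -0.7 0 -0.0022 0 0.0046 0.01;0 -0.7 0 -0.0022 0 0.0046 0.01;0 -0.7 0 -0.0021 0 0.0046 0.01;0 -0.7 0 -0.002 0 0.0048 0.01;0 0 0 -0.003 0 0.006 0.01;0 0 0 -0.006 0 0.008 0.01;0 0 0 -0.015 0 0.008 0.01;0 0 0 -0.02 0 0.008 0.01")

```text
t: 15.57
position: [0.6061, -0.1333, 0.1115]
tool_rot: [-0.013, 1.483, -1.221]
contact_force: [-0.0, 0.1, -3.1]
grip_width: 0.199
```

Run:
```python
from h import *
st();Rb,g,t=barnow()
cap('top');cap('scene')
crop('top',180,150,310,250,6,'t24.png');overlay('scene',180,110,310,220,6,'s24.png')
goto([.525,-.125,.05],100,2,9)
```

```text
t15.57 p [ 0.6061 -0.1333  0.1115] x [ 0.03  -0.082 -0.996] y [ 0.935  0.355 -0.001] F [-0.   0.1 -3.1] T [-0.11 -0.17  0.02] g 17.5 q [-0.28  0.48  1.62 -0.08  0.99 -0.6 ]
bar yaw 110.8 slope 19.6 roll 0.4 grip [ 0.6046 -0.134   0.1146] tip [0.5454 0.022  0.0616]
1.2 2.0 0.1 0.0088 -0.0119 0.0139
1.2 2.0 0.1 0.0083 -0.0116 0.0144
1.2 2.0 0.1 0.0078 -0.0113 0.0149
1.2 2.0 0.1 0.0073 -0.0110 0.0154
1.2 2.0 0.1 0.0067 -0.0107 0.0159
1.2 2.0 0.1 0.0062 -0.0104 0.0163
1.2 2.0 0.1 0.0056 -0.0101 0.0168
1.2 2.0 0.1 0.0050 -0.0097 0.0171
1.2 2.0 0.1 0.0044 -0.0094 0.0175
```

View pics/t24.png

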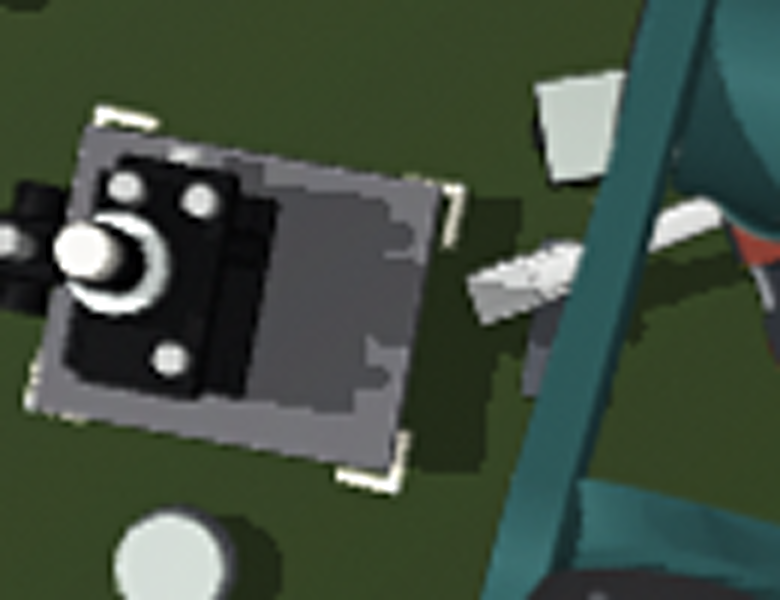

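View pics/s24.png

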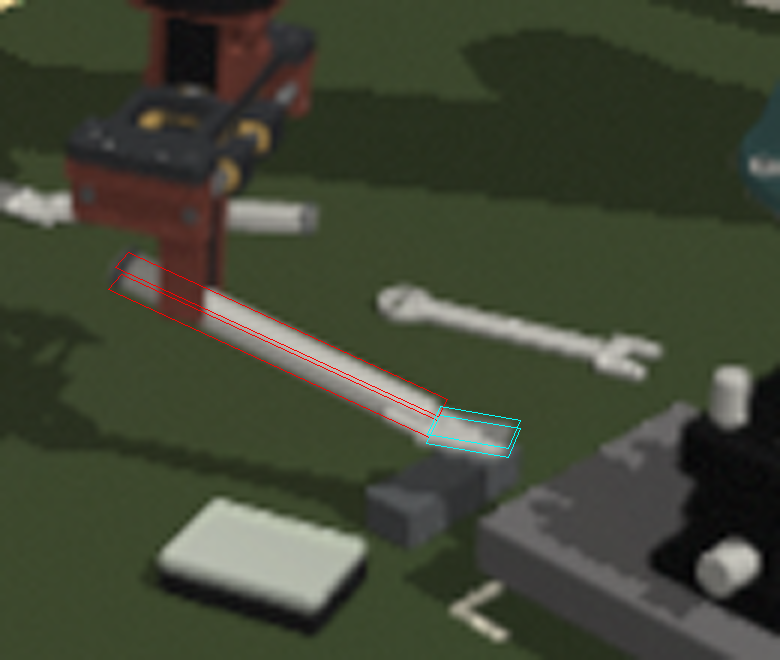

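Call:
move_arm(steps="1.2 2 0.1 0 -0.012 0.016 0.01;1.2 2 0.1 0.008 -0.0115 0.016 0.01;1.2 2 0.1 0.008 -0.0115 0.016 0.01;1.2 2 0.1 0.008 -0.011 0.0165 0.01;1.2 2 0.1 0.008 -0.011 0.017 0.01;1.2 2 0.1 0.007 -0.010 0.017 0.01;1.2 2 0.1 0.006 -0.010 0.017 0.01;1.2 2 0.1 0.005 -0.010 0.017 0.01;1.2 2 0.1 0.004 -0.010 0.017 0.01;0 0 0 0 0 0 0.01")

```text
t: 16.5
position: [0.557, -0.3175, 0.045]
tool_rot: [3.078, 1.349, 1.676]
contact_force: [-0.2, -0.4, -2.1]
grip_width: 0.2
```

Run:
```python
from h import *
st();Rb,g,t=barnow()
goto([.525,-.135,.0155],100,0,5)
```

```text
t16.50 p [ 0.557  -0.3175  0.045 ] x [-0.023  0.219 -0.976] y [0.986 0.167 0.014] F [-0.2 -0.4 -2.1] T [-0.45 -0.16  0.05] g 17.6 q [-0.72  0.68  1.46  0.16  1.18 -0.96]
bar yaw 99.6 slope 1.9 roll -0.4 grip [ 0.5555 -0.3188  0.048 ] tip [ 0.5263 -0.1462  0.0482]
-0.1 0.4 -0.1 0.0080 0.0003 -0.0006
-0.1 0.4 -0.1 0.0080 0.0003 -0.0005
-0.1 0.4 -0.1 0.0080 0.0003 -0.0004
-0.1 0.4 -0.1 0.0080 0.0003 -0.0004
-0.1 0.4 -0.1 0.0080 0.0003 -0.0003
```

Call:
move_arm(steps="0 0.4 0 0.008 0 0.002 0.01;0 0.4 0 0.008 0 0.002 0.01;0 0.4 0 0.008 0 0.002 0.01;0 0.4 0 0.006 0 0.002 0.01;0 0.3 0 0.004 0 0.001 0.01;0 0 0 0.0025 0 0.0005 0.01")

```text
t: 17.0
position: [0.5574, -0.3199, 0.0037]
tool_rot: [3.09, 1.316, 1.69]
contact_force: [-10.1, -3.4, 38.6]
grip_width: 0.2
```

Run:
```python
from h import *
st();Rb,g,t=barnow()
```

```text
t17.00 p [ 0.5574 -0.3199  0.0037] x [-0.03   0.25  -0.968] y [0.986 0.168 0.013] F [-10.1  -3.4  38.6] T [1.07 1.86 0.37] g 17.6 q [-0.73  0.74  1.45  0.18  1.15 -0.99]
bar yaw 99.7 slope 0.0 roll -0.4 grip [ 0.5559 -0.3214  0.0066] tip [ 0.5265 -0.1489  0.0126]
```

Call:
move_arm(steps="0 0 0 -0.002 0 -0.0005 0.01;0 0 0 0 0 0 0.045;0 0 0 0 0 0 0.045;0 0 0 0 0 0 0.045;0 0 0 -0.015 0 -0.004 0.045;0 0 0 -0.025 0 -0.006 0.045")

```text
t: 17.5
position: [0.5562, -0.315, 0.045]
tool_rot: [3.105, 1.31, 1.709]
contact_force: [0.0, 0.1, 0.2]
grip_width: 0.504
```

Run:
```python
from h import *
st()
cap('scene'); cap('top'); crop('scene',140,110,300,230,5,'s25.png'); crop('top',255,150,425,290,4.6,'t25.png')
```

```text
t17.50 p [ 0.5562 -0.315   0.045 ] x [-0.035  0.256 -0.966] y [0.985 0.172 0.009] F [0.  0.1 0.2] T [-0.14 -0.1  -0.04] g 44.4 q [-0.72  0.69  1.43  0.18  1.22 -0.98]
```

View pics/t25.png

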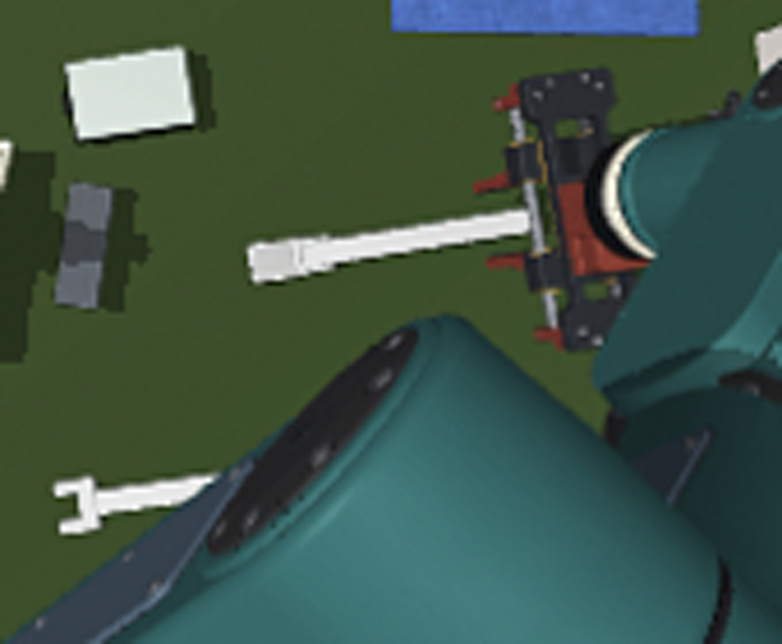

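View pics/s25.png

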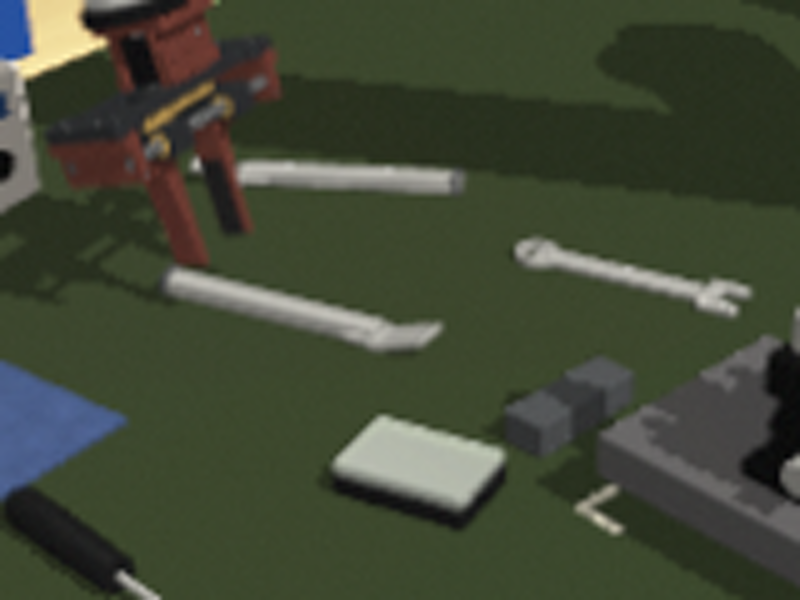

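Run:
```python
from h import *
plan([.5434,-.2476,.05],Rtool(99.7,0),4)
```

```text
0.1 -3.6 -0.2 0.0044 -0.0009 -0.0174
0.1 -3.6 -0.2 0.0033 -0.0009 -0.0177
0.1 -3.6 -0.2 0.0022 -0.0010 -0.0178
0.1 -3.6 -0.2 0.0010 -0.0010 -0.0179
```

Call:
move_arm(steps="0 -3.6 -0.2 0.003 -0.001 -0.0175 0.045;0 -3.6 -0.2 0.0025 -0.001 -0.0177 0.045;0 -3.6 -0.2 0.002 -0.001 -0.0178 0.045;0 -3.6 -0.2 0.001 -0.001 -0.018 0.045;0 0 0 0 0 0 0.045")

```text
t: 18.02
position: [0.5437, -0.2489, 0.05]
tool_rot: [0.504, 1.557, -0.896]
contact_force: [-1.0, 1.1, -0.1]
grip_width: 0.513
```

Run:
```python
from h import *
st()
plan([.5434,-.2476,.005],Rtool(99.7,0),4)
```

```text
t18.02 p [ 0.5437 -0.2489  0.05  ] x [ 0.008 -0.01  -1.   ] y [0.985 0.171 0.006] F [-1.   1.1 -0.1] T [ 0.06 -0.04 -0.06] g 45.2 q [-0.54  0.55  1.69 -0.01  0.89 -0.71]
0.0 0.2 -0.1 0.0112 -0.0001 -0.0005
0.0 0.2 -0.1 0.0112 -0.0001 -0.0004
0.0 0.2 -0.1 0.0112 -0.0001 -0.0004
0.0 0.2 -0.1 0.0112 -0.0000 -0.0004
```

Call:
move_arm(steps="0 0.2 0 0.0112 0 0 0.045;0 0.2 0 0.0112 0 0 0.045;0 0.2 0 0.011 0 0 0.045;0 0 0 0.010 0 0 0.03;0 0 0 0 0 0 0.01;0 0 0 0 0 0 0.01;0 0 0 0 0 0 0.01;0 0 0 0 0 0 0.01;0 0 0 0 0 0 0.01")

```text
t: 18.77
position: [0.5429, -0.2511, 0.0004]
tool_rot: [2.804, 1.563, 1.401]
contact_force: [0.1, 5.5, 4.9]
grip_width: 0.199
```

Run:
```python
from h import *
st()
R_,=[tool()[1]]; yaw=np.degrees(np.arctan2(R_[1,1],R_[0,1]))+90
b=np.array([np.cos(np.radians(yaw)),np.sin(np.radians(yaw))]);p=tool()[0]
# along-bar pos of TCP relative to predicted tip
tip=np.array([.5265,-.149]); s=(tip-p[:2])@b; print(yaw,s)
g=np.r_[p[:2]-b*(.175-s),.007]; setbar(yaw,0,g); barnow()
plan([.45,-.2,.15],R_,6)
```

```text
t18.77 p [ 5.429e-01 -2.511e-01  4.000e-04] x [ 0.001  0.007 -1.   ] y [0.986 0.167 0.002] F [0.1 5.5 4.9] T [ 0.86 -0.11  0.07] g 17.5 q [-0.55  0.63  1.71  0.01  0.81 -0.73]
99.63660302466705 0.1033929657236532
bar yaw 99.6 slope 0.0 roll 0.0 grip [ 0.5548 -0.3217  0.007 ] tip [ 0.5255 -0.1492  0.013 ]
0.0 0.0 0.0 -0.0249 -0.0138 -0.0112
0.0 0.0 0.0 -0.0249 -0.0138 -0.0112
0.0 0.0 0.0 -0.0249 -0.0138 -0.0112
0.0 0.0 0.0 -0.0249 -0.0138 -0.0112
0.0 0.0 0.0 -0.0249 -0.0138 -0.0112
0.0 0.0 0.0 -0.0249 -0.0138 -0.0112
```

```bash
cat >> h.py <<'E'
def gotcp(tcp,yaw,slope,n):
    A,t=map(np.array,json.load(open('bar.json')))
    r=barR(yaw,slope)@A.T; plan(np.array(tcp),r,n)
E
python3 - <<'E'
from h import *
gotcp([.42,-.10,.20],45,0,9)
E
```

```text
6.1 -0.0 0.0 -0.0221 -0.0106 -0.0190
6.1 -0.0 0.0 -0.0221 -0.0125 -0.0178
6.1 -0.0 0.0 -0.0221 -0.0143 -0.0163
6.1 -0.0 0.0 -0.0221 -0.0159 -0.0147
6.1 -0.0 0.0 -0.0221 -0.0174 -0.0129
6.1 -0.0 0.0 -0.0221 -0.0187 -0.0110
6.1 -0.0 0.0 -0.0222 -0.0197 -0.0090
6.1 -0.0 0.0 -0.0222 -0.0205 -0.0069
6.1 -0.0 0.0 -0.0222 -0.0211 -0.0046
```

Call:
move_arm(steps="0 0 0 -0.022 0 0 0.01;6 0 0 -0.023 -0.012 -0.018 0.01;6 0 0 -0.022 -0.014 -0.017 0.01;6 0 0 -0.022 -0.015 -0.016 0.01;6 0 0 -0.022 -0.017 -0.014 0.01;6 0 0 -0.022 -0.018 -0.012 0.01;6 0 0 -0.022 -0.0195 -0.010 0.01;6 0 0 -0.022 -0.0205 -0.008 0.01;6 0 0 -0.022 -0.021 -0.005 0.01;6 0 0 -0.01 -0.021 -0.002 0.01")

```text
t: 19.6
position: [0.4071, -0.1092, 0.2094]
tool_rot: [-1.718, 1.555, 2.165]
contact_force: [1.2, 0.1, -4.3]
grip_width: 0.197
```

Run:
```python
from h import *
st();barnow()
gotcp([.37,.10,.20],-8,0,9)
```

```text
t19.60 p [ 0.4071 -0.1092  0.2094] x [-0.009  0.013 -1.   ] y [ 0.676 -0.737 -0.016] F [ 1.2  0.1 -4.3] T [-0.02 -0.13 -0.04] g 17.3 q [-0.43  0.12  1.88  0.01  1.16  0.39]
bar yaw 42.5 slope 0.3 roll 1.1 grip [ 0.3544 -0.1576  0.2163] tip [ 0.4835 -0.0394  0.2215]
5.6 0.1 0.1 0.0014 -0.0199 -0.0127
5.6 0.1 0.1 0.0014 -0.0210 -0.0107
5.6 0.1 0.1 0.0013 -0.0220 -0.0085
5.6 0.1 0.1 0.0013 -0.0227 -0.0064
5.6 0.1 0.1 0.0012 -0.0232 -0.0041
5.6 0.1 0.1 0.0012 -0.0235 -0.0018
5.6 0.1 0.1 0.0011 -0.0236 0.0005
5.6 0.1 0.1 0.0011 -0.0234 0.0028
5.6 0.1 0.1 0.0010 -0.0231 0.0051
```

Call:
move_arm(steps="5.6 0.1 0.1 0.0014 -0.020 -0.0127 0.01;5.6 0.1 0.1 0.0014 -0.021 -0.0107 0.01;5.6 0.1 0.1 0.0014 -0.022 -0.0085 0.01;5.6 0.1 0.1 0.0014 -0.023 -0.006 0.01;5.6 0.1 0.1 0.001 -0.023 -0.004 0.01;5.6 0.1 0.1 0.001 -0.0235 -0.002 0.01;5.6 0.1 0.1 0.001 -0.0235 0.0005 0.01;5.6 0.1 0.1 0.001 -0.0235 0.003 0.01;5.6 0.1 0.1 0.001 -0.023 0.005 0.01")

```text
t: 20.35
position: [0.3714, 0.1036, 0.2002]
tool_rot: [-2.936, 1.56, 0.008]
contact_force: [0.4, -0.8, -3.7]
grip_width: 0.201
```

Run:
```python
from h import *
st();barnow()
gotcp([.34,.265,.16],-8,2,8)
```

```text
t20.35 p [0.3714 0.1036 0.2002] x [ 0.011  0.    -1.   ] y [-0.196 -0.981 -0.002] F [ 0.4 -0.8 -3.7] T [-0.01  0.02 -0.03] g 17.7 q [ 0.09  0.06  1.97 -0.    1.09  1.86]
bar yaw -11.3 slope -0.2 roll 0.3 grip [0.3012 0.1176 0.2066] tip [0.4728 0.0832 0.2132]
-0.4 -0.3 0.0 0.0050 -0.0190 0.0079
-0.4 -0.3 0.0 0.0050 -0.0191 0.0077
-0.4 -0.3 0.0 0.0050 -0.0191 0.0075
-0.4 -0.3 0.0 0.0051 -0.0192 0.0074
-0.4 -0.3 0.0 0.0051 -0.0192 0.0072
-0.4 -0.3 0.0 0.0051 -0.0193 0.0071
-0.4 -0.3 0.0 0.0051 -0.0193 0.0069
-0.4 -0.3 0.0 0.0051 -0.0194 0.0067
```

Call:
move_arm(steps="-0.4 -0.3 0 0.005 -0.019 0.008 0.01;-0.4 -0.3 0 0.005 -0.019 0.008 0.01;-0.4 -0.3 0 0.005 -0.019 0.0075 0.01;-0.4 -0.3 0 0.005 -0.019 0.0075 0.01;-0.4 -0.3 0 0.005 -0.019 0.007 0.01;-0.4 -0.3 0 0.005 -0.019 0.007 0.01;-0.4 -0.3 0 0.005 -0.019 0.007 0.01;-0.4 -0.3 0 0.005 -0.019 0.007 0.01")

```text
t: 21.02
position: [0.3393, 0.2695, 0.1561]
tool_rot: [0.007, 1.535, 2.998]
contact_force: [1.0, 0.0, -3.3]
grip_width: 0.2
```

Run:
```python
from h import *
st();Rb,g,t=barnow()
cap('scene');cap('top')
overlay('top',140,150,270,250,6,'t26.png');crop('scene',230,100,400,230,4.6,'s26.png')
goto([.455,.250,.037],-8,2,8)
```

```text
t21.02 p [0.3393 0.2695 0.1561] x [-0.035  0.005 -0.999] y [-0.15  -0.989  0.   ] F [ 1.   0.  -3.3] T [ 0.03 -0.11 -0.02] g 17.6 q [0.49 0.22 1.92 0.02 1.04 2.2 ]
bar yaw -8.7 slope 2.4 roll 0.1 grip [0.2689 0.2802 0.1658] tip [0.442  0.2539 0.1643]
-0.1 0.1 0.0 0.0159 0.0005 -0.0023
-0.1 0.1 0.0 0.0159 0.0005 -0.0023
-0.1 0.1 0.0 0.0159 0.0005 -0.0023
-0.1 0.1 0.0 0.0159 0.0005 -0.0023
-0.1 0.1 0.0 0.0159 0.0005 -0.0022
-0.1 0.1 0.0 0.0159 0.0005 -0.0022
-0.1 0.1 0.0 0.0159 0.0005 -0.0022
-0.1 0.1 0.0 0.0159 0.0005 -0.0022
```

View pics/t26.png

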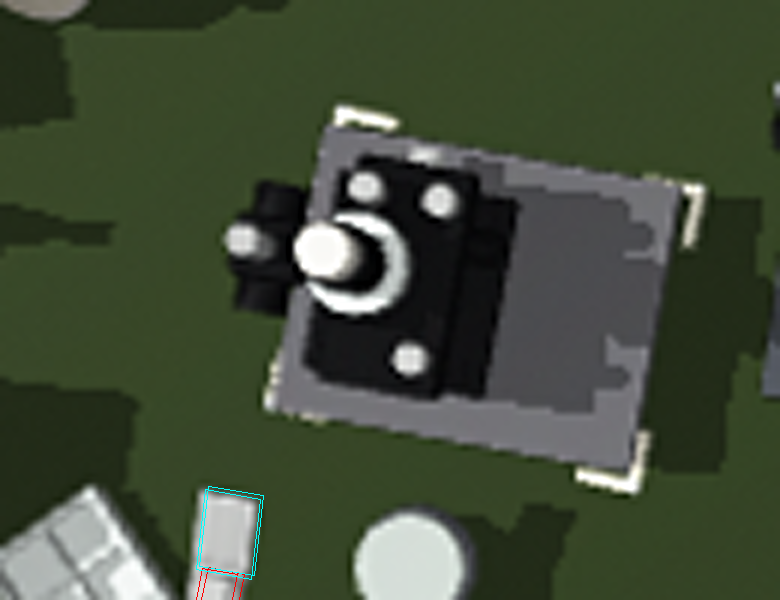

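View pics/s26.png

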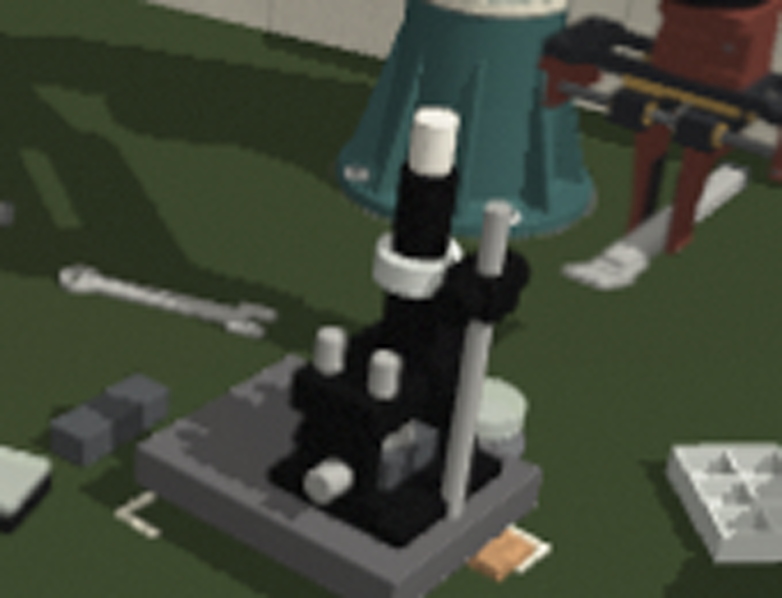

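Run:
```python
from h import *
topfit([(683,185),(630,469),(271,409),(330,127)],140,150,6,c=np.array([0,0,.056]))
goto([.458,.250,.043],-8,3,8)
print('tray',onz('top',[[154,231],[174,261],[155,268],[137,240]],.022).round(3).tolist())
```

```text
yaw -98.97 org [0.5453 0.1511] res 0.0024 | foot err x 0.0035 y 0.0000 | rear err x 0.0036 y -0.0059 | lift -0.0000
-0.1 -0.1 0.0 0.0149 0.0005 -0.0026
-0.1 -0.1 0.0 0.0149 0.0005 -0.0026
-0.1 -0.1 0.0 0.0149 0.0005 -0.0027
-0.1 -0.1 0.0 0.0149 0.0005 -0.0027
-0.1 -0.1 0.0 0.0149 0.0005 -0.0027
-0.1 -0.1 0.0 0.0149 0.0005 -0.0027
-0.1 -0.1 0.0 0.0149 0.0005 -0.0027
-0.1 -0.1 0.0 0.0149 0.0004 -0.0027
tray [[0.436, 0.373, 0.022], [0.337, 0.302, 0.022], [0.313, 0.365, 0.022], [0.405, 0.43, 0.022]]
```

Call:
move_arm(steps="0 0 0 0.015 0.0005 -0.0026 0.01;0 0 0 0.015 0.0005 -0.0026 0.01;0 0 0 0.015 0.0005 -0.0026 0.01;0 0 0 0.015 0.0005 -0.0026 0.01;0 0 0 0.015 0.0005 -0.0026 0.01;0 0 0 0.015 0.0005 -0.0026 0.01;0 0 0 0.015 0.0005 -0.0026 0.01;0 0 0 0.012 0 -0.0026 0.01;0 0 0 0 0 0 0.01")

```text
t: 21.87
position: [0.3609, 0.2596, 0.0318]
tool_rot: [0.057, 1.536, 3.047]
contact_force: [0.3, -0.2, -5.0]
grip_width: 0.201
```

Run:
```python
from h import *
st();Rb,g,t=barnow()
cap('top');cap('scene')
overlay('top',140,150,270,250,6,'t27.png');overlay('scene',290,140,400,220,7,'s27.png')
goto([.475,.247,.042],-8,3,5)
```

```text
t21.87 p [0.3609 0.2596 0.0318] x [-0.034  0.003 -0.999] y [-0.151 -0.989  0.002] F [ 0.3 -0.2 -5. ] T [ 0.01 -0.07  0.02] g 17.7 q [0.45 0.44 2.01 0.03 0.72 2.15]
bar yaw -8.7 slope 2.4 roll 0.0 grip [0.2905 0.2704 0.0414] tip [0.4636 0.2439 0.0402]
-0.1 -0.1 0.0 -0.0004 -0.0006 -0.0021
-0.1 -0.1 0.0 -0.0004 -0.0006 -0.0021
-0.1 -0.1 0.0 -0.0004 -0.0006 -0.0021
-0.1 -0.1 0.0 -0.0004 -0.0006 -0.0021
-0.1 -0.1 0.0 -0.0004 -0.0006 -0.0021
```

View pics/t27.png

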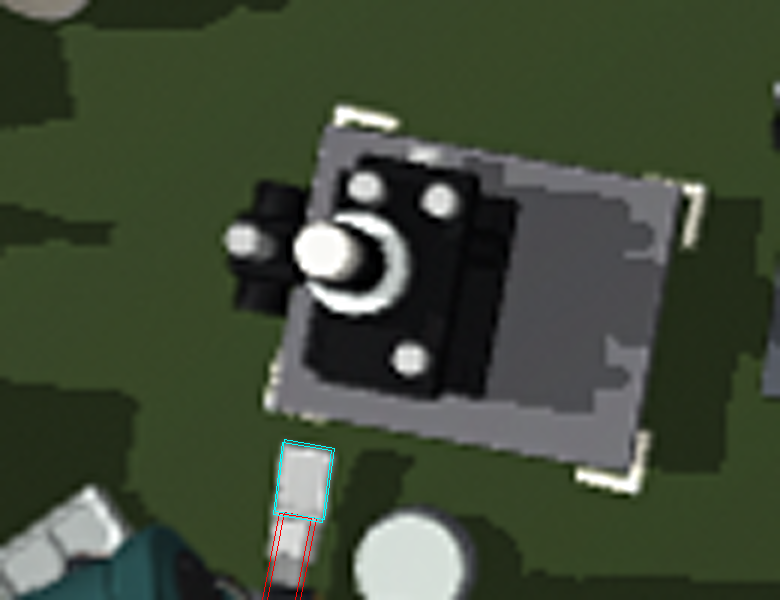

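View pics/s27.png

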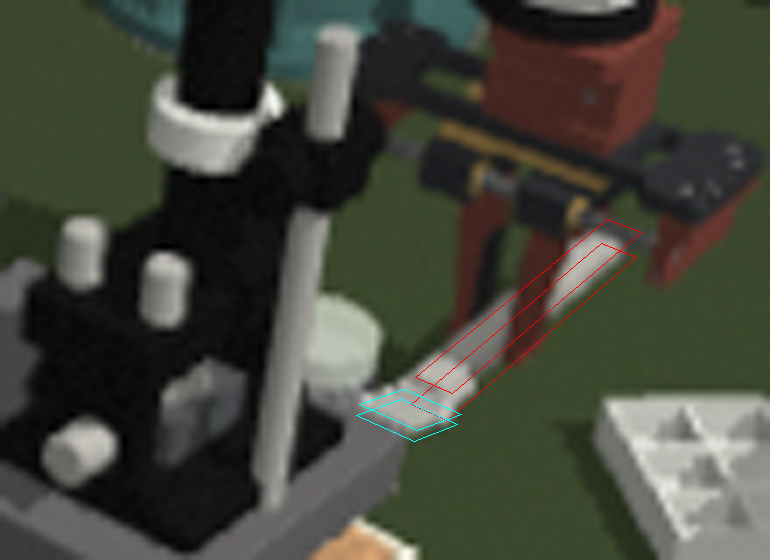

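Call:
move_arm(steps="0 0 0 0 0 -0.004 0.01;0 0 0 0 0 -0.004 0.01;0 0 0 0 0 -0.003 0.01;0 0 0 0 0 -0.002 0.01;0 0 0 0 0 -0.0015 0.01")

```text
t: 22.38
position: [0.3785, 0.258, 0.0358]
tool_rot: [-0.044, 1.541, 2.946]
contact_force: [-6.0, 1.7, -3.8]
grip_width: 0.2
```

Run:
```python
from h import *
st();Rb,g,t=barnow()
```

```text
t22.38 p [0.3785 0.258  0.0358] x [-0.029  0.006 -1.   ] y [-0.151 -0.989 -0.001] F [-6.   1.7 -3.8] T [0.3 1.  0. ] g 17.6 q [0.43 0.44 1.99 0.03 0.74 2.14]
bar yaw -8.7 slope 2.1 roll 0.2 grip [0.308  0.2688 0.045 ] tip [0.4811 0.2423 0.0446]
```

Call:
move_arm(steps="0 0 0 0.0006 0 -0.0018 0.01;0 0 0 0.0006 0 -0.002 0.01;0 0 0 0.0006 0 -0.002 0.01;0 0 0 0.0006 0 -0.002 0.01")

```text
t: 22.72
position: [0.378, 0.2559, 0.0331]
tool_rot: [0.059, 1.527, 3.048]
contact_force: [-5.1, 1.8, -1.0]
grip_width: 0.202
```

Run:
```python
from h import *
st();Rb,g,t=barnow()
cap('top');crop('top',180,165,260,230,10,'t28.png');slabplane('top')
```

```text
t22.72 p [0.378  0.2559 0.0331] x [-0.043  0.004 -0.999] y [-0.152 -0.988  0.003] F [-5.1  1.8 -1. ] T [0.31 0.57 0.09] g 17.8 q [0.43 0.45 1.98 0.03 0.75 2.12]
bar yaw -8.7 slope 2.9 roll -0.0 grip [0.3076 0.2667 0.0433] tip [0.4807 0.2401 0.0405]
top n 1478 z at(.555,.10) 0.0556 dz/dx -0.0007 dz/dy 0.0000 sd 0.0016
```

View pics/t28.png

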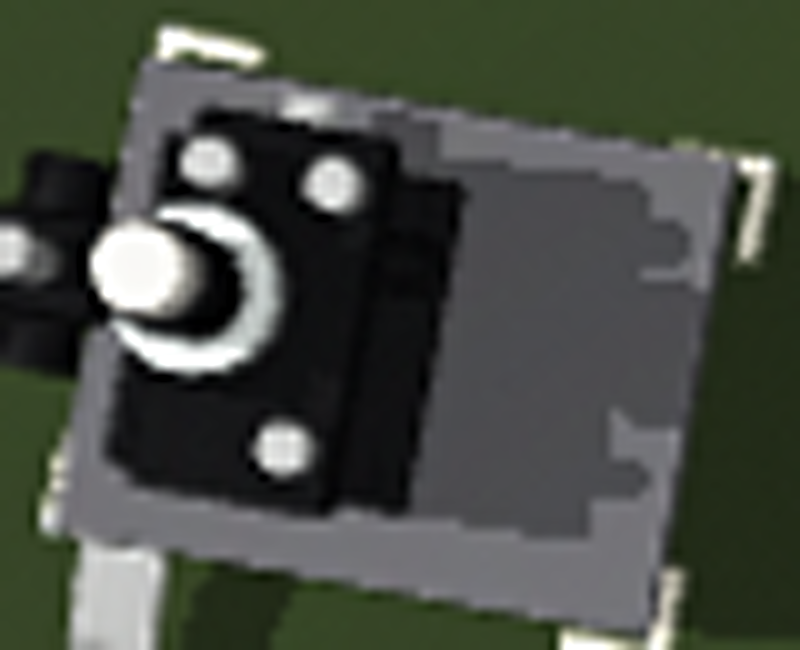

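Call:
move_arm(steps="0 0 0 0.0003 0 -0.004 0.01;0 0 0 0.0003 0 -0.005 0.01")

```text
t: 22.93
position: [0.3781, 0.2537, 0.0314]
tool_rot: [0.118, 1.512, 3.107]
contact_force: [-13.1, 7.9, 1.7]
grip_width: 0.2
```

Run:
```python
from h import *
st();Rb,g,t=barnow()
```

```text
t22.93 p [0.3781 0.2537 0.0314] x [-0.058  0.002 -0.998] y [-0.152 -0.988  0.007] F [-13.1   7.9   1.7] T [1.22 1.78 0.36] g 17.6 q [0.42 0.46 1.97 0.04 0.76 2.11]
bar yaw -8.8 slope 3.7 roll -0.3 grip [0.3079 0.2646 0.0427] tip [0.4809 0.2379 0.0373]
```

Call:
move_arm(steps="0 0.4 0 -0.0006 -0.0015 -0.006 0.01;0 0.4 0 -0.0006 -0.0015 -0.007 0.01")

```text
t: 23.1
position: [0.3785, 0.2534, 0.0306]
tool_rot: [0.202, 1.504, -3.093]
contact_force: [-15.0, 8.3, 0.1]
grip_width: 0.2
```

Run:
```python
from h import *
st();Rb,g,t=barnow()
```

```text
t23.10 p [0.3785 0.2534 0.0306] x [-0.067 -0.003 -0.998] y [-0.152 -0.988  0.013] F [-15.    8.3   0.1] T [1.32 2.35 0.38] g 17.6 q [0.42 0.47 1.96 0.03 0.77 2.12]
bar yaw -8.8 slope 4.2 roll -0.6 grip [0.3084 0.2643 0.0424] tip [0.4813 0.2376 0.0357]
```

Call:
move_arm(steps="0 -0.3 0 -0.001 -0.0015 -0.009 0.01;0 -0.3 0 -0.001 -0.0015 -0.010 0.01")

```text
t: 23.27
position: [0.3799, 0.2517, 0.0296]
tool_rot: [0.212, 1.463, -3.083]
contact_force: [-20.2, 9.0, 0.3]
grip_width: 0.196
```

Run:
```python
from h import *
st();Rb,g,t=barnow()
```

```text
t23.27 p [0.3799 0.2517 0.0296] x [-0.107 -0.006 -0.994] y [-0.152 -0.988  0.023] F [-20.2   9.    0.3] T [1.58 2.86 0.3 ] g 17.2 q [0.4  0.48 1.93 0.05 0.83 2.09]
bar yaw -8.9 slope 6.4 roll -1.2 grip [0.3104 0.2627 0.0442] tip [0.4829 0.2358 0.0305]
```

Run:
```python
from h import *
cap('top');overlay('top',180,165,260,240,10,'t29.png');slabplane('top');cap('scene');overlay('scene',290,140,400,220,7,'s29.png')
```

```text
top n 1504 z at(.555,.10) 0.0555 dz/dx -0.0017 dz/dy -0.0007 sd 0.0017
```

View pics/t29.png

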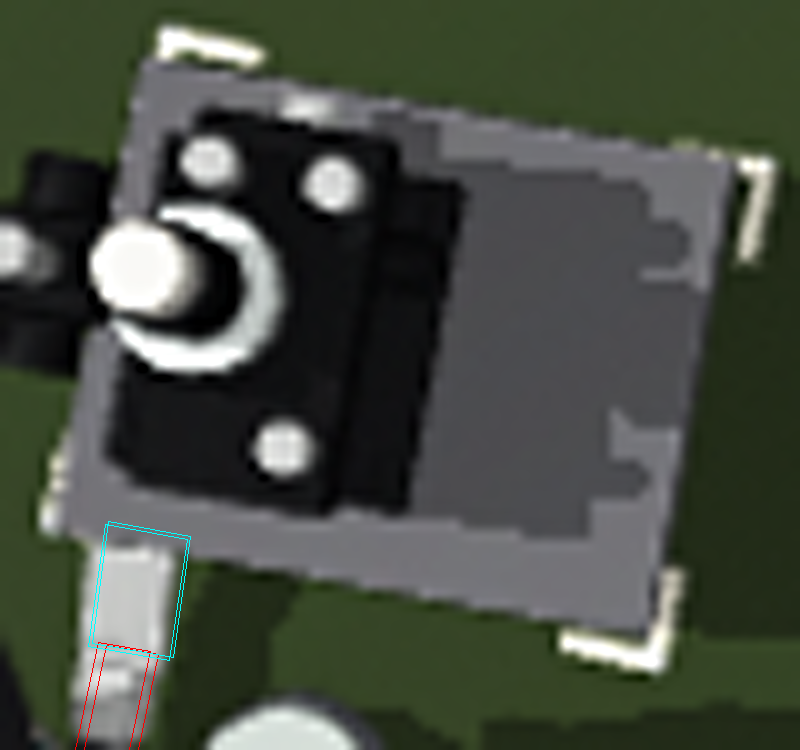

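View pics/s29.png

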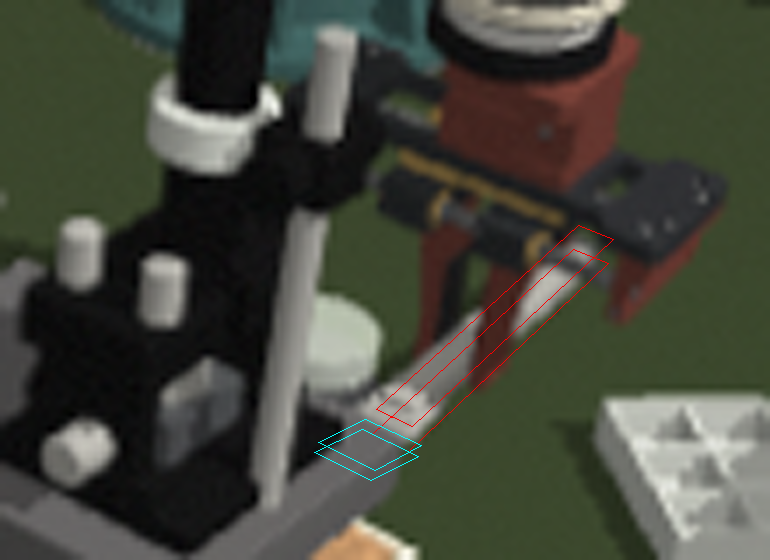

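Call:
move_arm(steps="0 1 0 -0.0015 -0.001 0 0.01;0 1.2 0 -0.0015 -0.001 -0.002 0.01;0 1.2 0 -0.001 -0.001 -0.005 0.01;0 1 0 -0.0008 -0.001 -0.008 0.01;0 0.3 0 -0.0008 -0.001 -0.010 0.01", grip_force=35)

```text
t: 23.78
position: [0.387, 0.2499, 0.0304]
tool_rot: [0.608, 1.51, -2.688]
contact_force: [-15.3, 9.4, -5.9]
grip_width: 0.202
```

Run:
```python
from h import *
st();barnow()
cap('top');overlay('top',180,165,260,240,10,'t30.png');cap('scene');overlay('scene',290,140,400,220,7,'s30.png')
```

```text
t23.78 p [0.387  0.2499 0.0304] x [-0.055 -0.027 -0.998] y [-0.153 -0.988  0.035] F [-15.3   9.4  -5.9] T [1.6  2.56 0.39] g 17.7 q [ 0.42  0.47  1.95 -0.    0.78  2.15]
bar yaw -8.9 slope 3.3 roll -1.8 grip [0.3168 0.2612 0.0411] tip [0.4897 0.2342 0.0371]
```

View pics/t30.png

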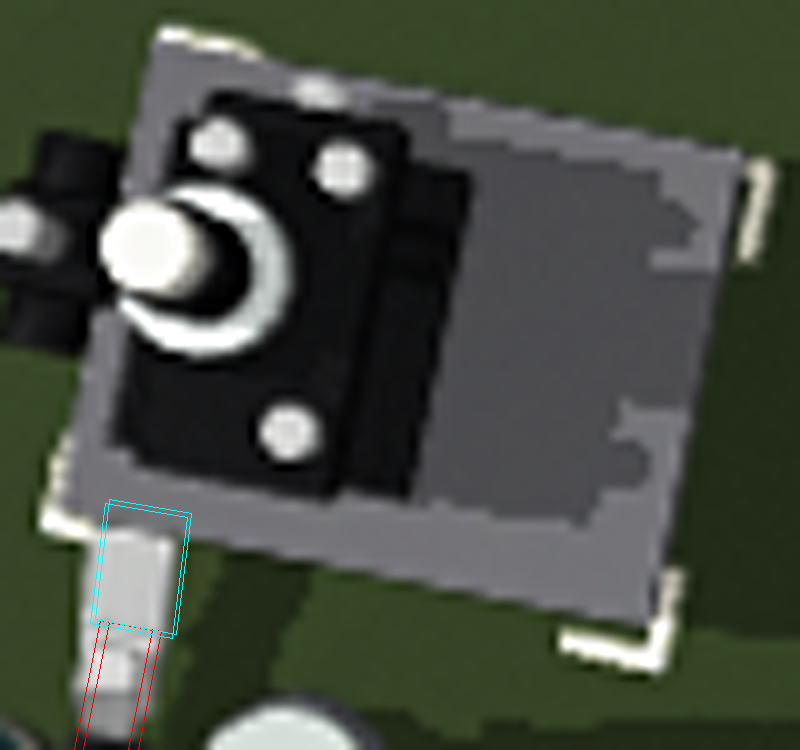

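View pics/s30.png

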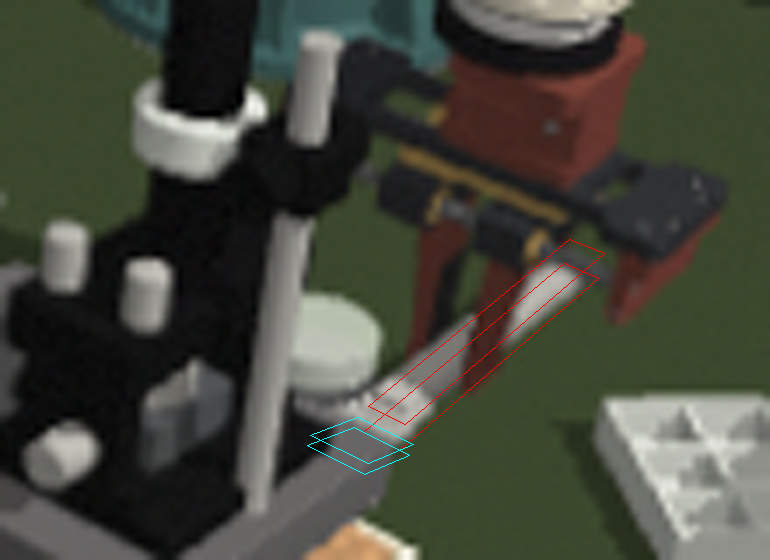

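Run:
```python
from h import *
c=slabplane('top')
topfit([(742,150),(652,625),(66,512),(158,42)],180,165,10,c=np.array([0,0,.056]))
```

```text
top n 1501 z at(.555,.10) 0.0556 dz/dx 0.0006 dz/dy 0.0026 sd 0.0016
yaw -99.64 org [0.55  0.149] res 0.0026 | foot err x 0.0046 y 0.0043 | rear err x 0.0047 y -0.0001 | lift -0.0000
```

Call:
move_arm(steps="0 0 0 0 0 0.012 0.01;0 0 0 -0.005 0 0.02 0.01;0 0 0 -0.025 0 0.015 0.01;0 0 0 -0.035 0 0.01 0.01;0 0 0 -0.035 0 0 0.01;0 0 0 -0.035 0 0 0.01", grip_force=60)

```text
t: 24.38
position: [0.3327, 0.2605, 0.167]
tool_rot: [0.683, 1.505, -2.614]
contact_force: [1.0, 1.2, -3.6]
grip_width: 0.199
```

Run:
```python
from h import *
st();barnow()
cap('top');crop('top',140,150,270,250,6,'t31.png');cap('scene');overlay('scene',230,100,400,230,4.6,'s31.png')
gotcp([.375,.10,.20],20,0,8)
```

```text
t24.38 p [0.3327 0.2605 0.167 ] x [-0.057 -0.033 -0.998] y [-0.153 -0.987  0.041] F [ 1.   1.2 -3.6] T [ 0.05 -0.19 -0.02] g 17.5 q [ 0.5   0.21  1.9  -0.    1.1   2.23]
bar yaw -8.9 slope 3.3 roll -2.2 grip [0.2625 0.2718 0.1777] tip [0.4354 0.2449 0.1736]
-3.6 0.4 -0.2 -0.0033 0.0195 -0.0076
-3.6 0.4 -0.2 -0.0033 0.0200 -0.0064
-3.6 0.4 -0.2 -0.0034 0.0203 -0.0052
-3.6 0.4 -0.2 -0.0034 0.0206 -0.0039
-3.6 0.4 -0.2 -0.0034 0.0208 -0.0026
-3.6 0.4 -0.2 -0.0035 0.0209 -0.0013
-3.6 0.4 -0.2 -0.0035 0.0209 -0.0000
-3.6 0.4 -0.2 -0.0036 0.0209 0.0013
```

View pics/t31.png

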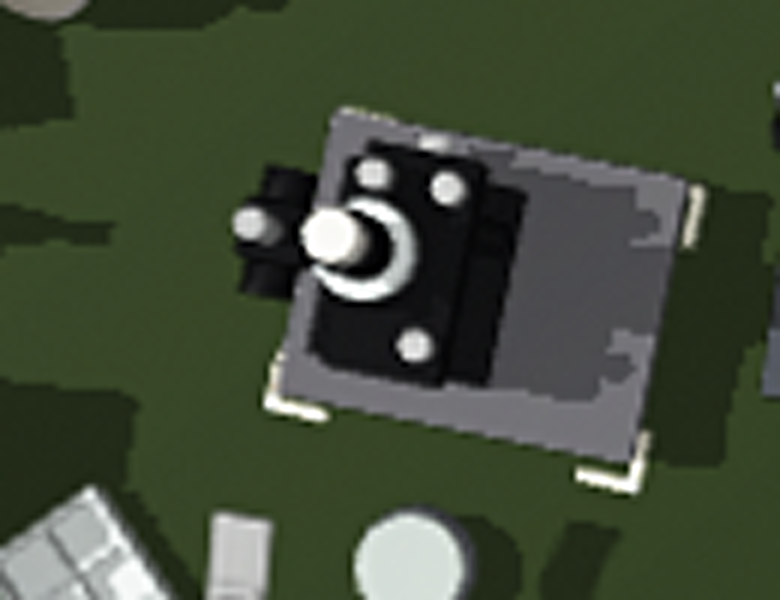

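View pics/s31.png

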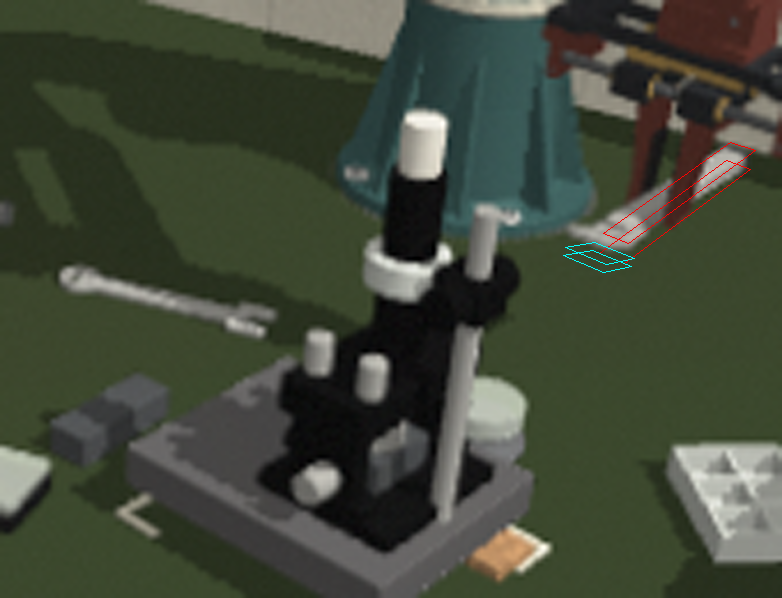

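```bash
cat >> h.py <<'E'
def rebar(dslope,dax):
    A,t=map(np.array,json.load(open('bar.json'))); p,r=tool(); Rb=r@A; g=p+r@t
    y=np.degrees(np.arctan2(Rb[1,0],Rb[0,0])); s=np.degrees(-np.arcsin(Rb[2,0]))
    # keep shank point nearest TCP fixed
    k=(p-g)@Rb[:,0]; piv=g+Rb[:,0]*k
    R2=barR(y,s+dslope); g2=piv-R2[:,0]*(k-dax)
    # dax>0: bar moved forward
    g2=piv-R2[:,0]*k+R2[:,0]*dax
    roll=R.from_rotvec(R2[:,0]*0).as_matrix()
    json.dump([(r.T@R2).tolist(),(r.T@(g2-p)).tolist()],open('bar.json','w'))
E
python3 - <<'E'
from h import *
rebar(-6,-.006); barnow()
overlay('scene',290,90,400,180,7,'s32.png'); overlay('top',140,200,240,270,7,'t32.png')
E
```

```text
bar yaw -8.9 slope -3.2 roll -0.0 grip [0.2613 0.2753 0.1728] tip [0.4336 0.2482 0.1887]
```

View pics/s32.png

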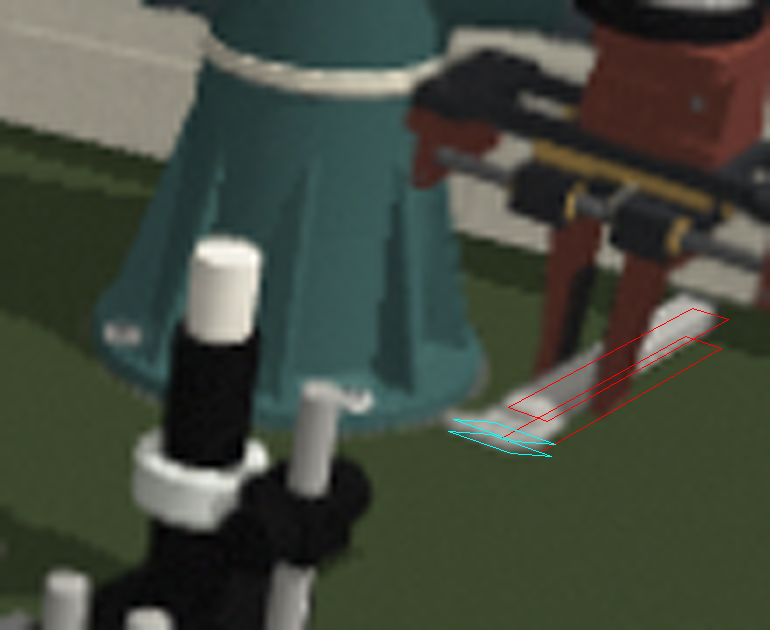

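View pics/t32.png

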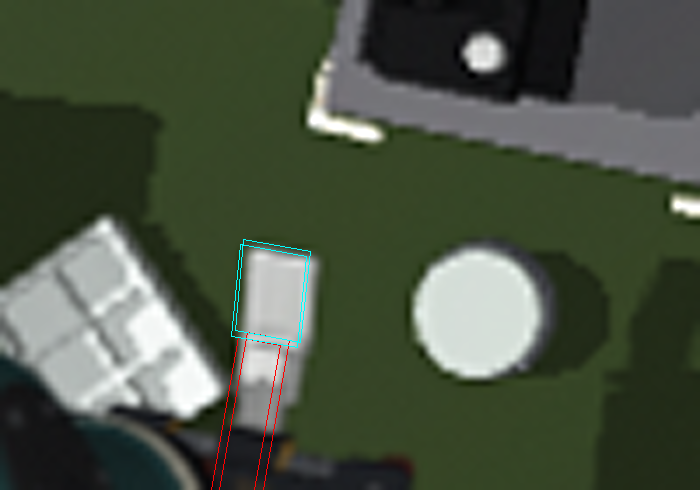

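Run:
```python
from h import *
rebar(2.5,-.002); barnow()
gotcp([.375,.08,.20],25,0,8)
```

```text
bar yaw -8.9 slope -0.7 roll -0.0 grip [0.2592 0.2756 0.1762] tip [0.432  0.2485 0.1844]
-4.2 0.1 0.2 -0.0033 0.0220 -0.0080
-4.2 0.1 0.2 -0.0032 0.0226 -0.0064
-4.2 0.1 0.2 -0.0031 0.0230 -0.0047
-4.2 0.1 0.2 -0.0030 0.0233 -0.0030
-4.2 0.1 0.2 -0.0029 0.0234 -0.0013
-4.2 0.1 0.2 -0.0028 0.0235 0.0005
-4.2 0.1 0.2 -0.0028 0.0234 0.0022
-4.2 0.1 0.2 -0.0027 0.0232 0.0039
```

Run:
```python
from h import *
A,t=map(np.array,json.load(open('bar.json')))
A2=A@R.from_euler('x',-2.2,degrees=True).as_matrix()
json.dump([A2.tolist(),t.tolist()],open('bar.json','w')); barnow()
gotcp([.375,.08,.20],25,0,8)
```

```text
bar yaw -8.9 slope -0.7 roll -2.2 grip [0.2592 0.2756 0.1762] tip [0.432  0.2487 0.1844]
-4.3 -0.0 -0.1 -0.0033 0.0220 -0.0080
-4.3 -0.0 -0.1 -0.0033 0.0225 -0.0064
-4.3 -0.0 -0.1 -0.0033 0.0229 -0.0047
-4.3 -0.0 -0.1 -0.0034 0.0232 -0.0030
-4.3 -0.0 -0.1 -0.0034 0.0234 -0.0012
-4.3 -0.0 -0.1 -0.0034 0.0234 0.0005
-4.3 -0.0 -0.1 -0.0034 0.0233 0.0022
-4.3 -0.0 -0.1 -0.0035 0.0231 0.0040
```

Call:
move_arm(steps="-4.3 0 -0.1 -0.0033 0.022 -0.006 0.01;-4.3 0 -0.1 -0.0033 0.0225 -0.006 0.01;-4.3 0 -0.1 -0.0033 0.023 -0.004 0.01;-4.3 0 -0.1 -0.0033 0.023 -0.003 0.01;-4.3 0 -0.1 -0.0033 0.0235 -0.002 0.01;-4.3 0 -0.1 -0.0033 0.0235 0 0.01;-4.3 0 -0.1 -0.0033 0.0235 0.002 0.01;-4.3 0 -0.1 -0.0033 0.023 0.003 0.01")

```text
t: 25.15
position: [0.3785, 0.0774, 0.1975]
tool_rot: [-0.116, 1.537, -2.779]
contact_force: [0.3, 0.2, -4.3]
grip_width: 0.198
```

Run:
```python
from h import *
st();barnow()
gotcp([.45,-.085,.15],80.4,0,9)
```

```text
t25.15 p [0.3785 0.0774 0.1975] x [-0.032 -0.012 -0.999] y [ 0.461 -0.888 -0.004] F [ 0.3  0.2 -4.3] T [ 0.01 -0.04  0.03] g 17.4 q [ 0.03  0.09  1.95 -0.01  1.13  1.13]
bar yaw 27.3 slope -1.2 roll -0.0 grip [0.308  0.041  0.2025] tip [0.4634 0.1212 0.212 ]
-5.9 -0.1 0.3 0.0052 0.0197 0.0011
-5.9 -0.1 0.3 0.0053 0.0195 0.0031
-5.9 -0.1 0.3 0.0054 0.0190 0.0051
-5.9 -0.1 0.3 0.0055 0.0184 0.0070
-5.9 -0.1 0.3 0.0056 0.0175 0.0088
-5.9 -0.1 0.3 0.0057 0.0165 0.0105
-5.9 -0.1 0.3 0.0058 0.0153 0.0122
-5.9 -0.1 0.3 0.0059 0.0140 0.0137
-5.9 -0.1 0.3 0.0060 0.0125 0.0150
```

Call:
move_arm(steps="-5.9 0 0.2 0.005 0.0195 0.001 0.01;-5.9 0 0.2 0.005 0.0195 0.003 0.01;-5.9 0 0.2 0.0055 0.019 0.005 0.01;-5.9 0 0.2 0.0055 0.0185 0.007 0.01;-5.9 0 0.2 0.0055 0.0175 0.009 0.01;-5.9 0 0.2 0.0055 0.0165 0.0105 0.01;-5.9 0 0.2 0.006 0.0155 0.012 0.01;-5.9 0 0.2 0.006 0.014 0.0135 0.01;-5.9 0 0.2 0.006 0.0125 0.015 0.01")

```text
t: 25.9
position: [0.4545, -0.0945, 0.1428]
tool_rot: [0.164, 1.534, -1.53]
contact_force: [0.2, 1.0, -3.9]
grip_width: 0.197
```

Run:
```python
from h import *
st();barnow()
cap('top');overlay('top',200,150,310,240,7,'t33.png');cap('scene');overlay('scene',200,110,320,200,6.5,'s33.png')
goto([.464,.030,.040],80.4,0,8)
```

```text
t25.90 p [ 0.4545 -0.0945  0.1428] x [ 0.002 -0.037 -0.999] y [ 0.992 -0.123  0.006] F [ 0.2  1.  -3.9] T [ 0.07 -0.15 -0.01] g 17.3 q [-0.33  0.26  1.9  -0.04  0.97 -0.18]
bar yaw 82.9 slope -1.0 roll -0.6 grip [ 0.4446 -0.1732  0.148 ] tip [4.663e-01 3.000e-04 1.571e-01]
0.3 -0.1 -0.1 0.0142 -0.0015 -0.0043
0.3 -0.1 -0.1 0.0142 -0.0015 -0.0043
0.3 -0.1 -0.1 0.0142 -0.0015 -0.0044
0.3 -0.1 -0.1 0.0142 -0.0015 -0.0044
0.3 -0.1 -0.1 0.0142 -0.0015 -0.0044
0.3 -0.1 -0.1 0.0142 -0.0015 -0.0044
0.3 -0.1 -0.1 0.0142 -0.0015 -0.0045
0.3 -0.1 -0.1 0.0142 -0.0015 -0.0045
```

View pics/t33.png

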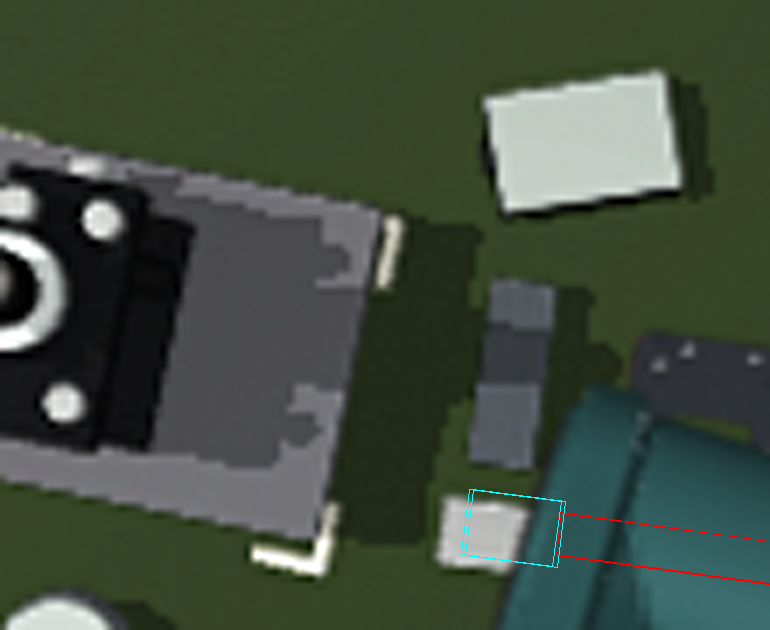

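View pics/s33.png

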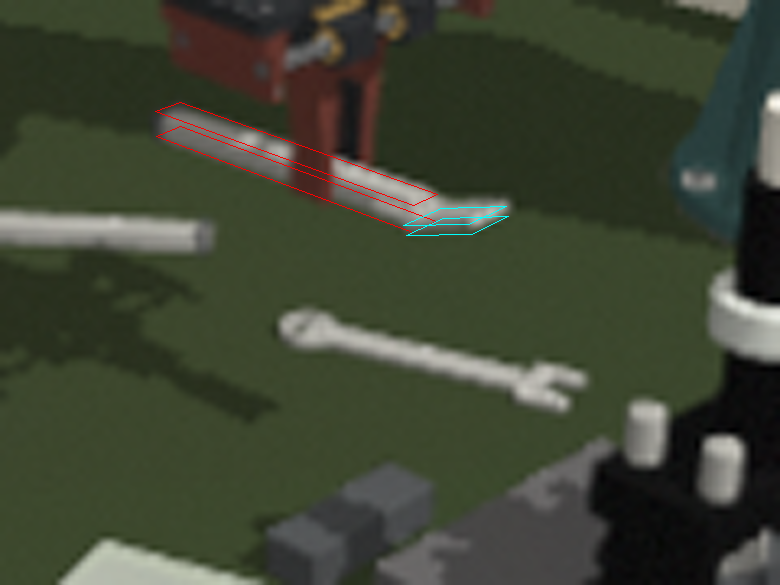

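Run:
```python
from h import *
goto([.469,.028,.045],80.4,0,7)
```

```text
0.3 -0.1 -0.1 0.0156 -0.0010 -0.0047
0.3 -0.1 -0.1 0.0156 -0.0010 -0.0047
0.3 -0.1 -0.1 0.0155 -0.0010 -0.0048
0.3 -0.1 -0.1 0.0155 -0.0010 -0.0048
0.3 -0.1 -0.1 0.0155 -0.0010 -0.0048
0.3 -0.1 -0.1 0.0155 -0.0010 -0.0049
0.3 -0.1 -0.1 0.0155 -0.0010 -0.0049
```

Call:
move_arm(steps="0.3 0 0 0.0155 -0.001 -0.0047 0.01;0.3 0 0 0.0155 -0.001 -0.0047 0.01;0.3 0 0 0.0155 -0.001 -0.0047 0.01;0.3 0 0 0.0155 -0.001 -0.0048 0.01;0.3 0 0 0.0155 -0.001 -0.0048 0.01;0.3 0 0 0.0155 -0.001 -0.0048 0.01;0.3 0 0 0.014 -0.001 -0.0048 0.01;0 0 0 0 0 0 0.01")

```text
t: 26.67
position: [0.4519, -0.0635, 0.0279]
tool_rot: [0.324, 1.53, -1.43]
contact_force: [-0.4, 0.1, -3.7]
grip_width: 0.199
```

Run:
```python
from h import *
st();barnow()
cap('top');overlay('top',190,150,300,240,7,'t34.png');cap('scene');overlay('scene',200,110,320,200,6.5,'s34.png')
```

```text
t26.67 p [ 0.4519 -0.0635  0.0279] x [ 0.006 -0.041 -0.999] y [ 0.983 -0.183  0.013] F [-0.4  0.1 -3.7] T [ 0.05 -0.02  0.01] g 17.5 q [-0.26  0.45  2.02 -0.06  0.66 -0.03]
bar yaw 79.4 slope -0.9 roll -1.0 grip [ 0.4372 -0.1415  0.0333] tip [0.4694 0.0304 0.0419]
```

View pics/t34.png

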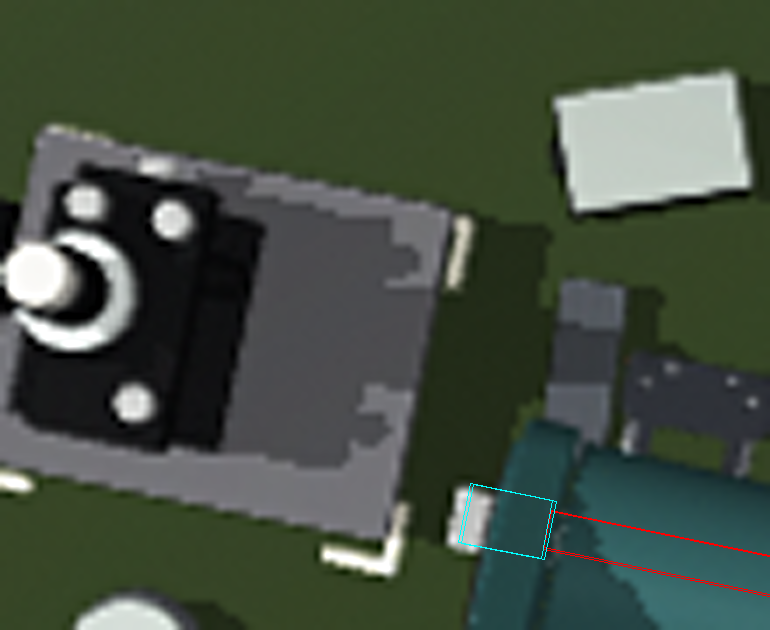

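View pics/s34.png

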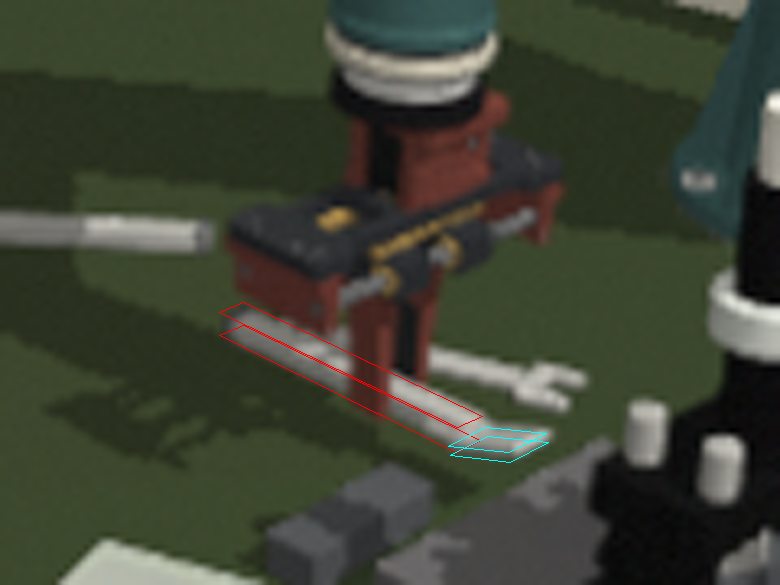

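Call:
move_arm(steps="0 0 0 -0.0002 0 -0.006 0.01;0 0 0 -0.0002 0 -0.005 0.01;0 0 0 -0.0002 0 -0.005 0.01;0 0 0 0 0 -0.003 0.01;0 0 0 0 0 -0.003 0.01")

```text
t: 27.18
position: [0.4607, -0.0419, 0.033]
tool_rot: [0.53, 1.525, -1.226]
contact_force: [-0.1, 0.1, -3.3]
grip_width: 0.199
```

Run:
```python
from h import *
st();barnow()
```

```text
t27.18 p [ 0.4607 -0.0419  0.033 ] x [ 0.016 -0.043 -0.999] y [ 0.983 -0.184  0.023] F [-0.1  0.1 -3.3] T [ 0.02 -0.03 -0.06] g 17.5 q [-0.21  0.44  2.01 -0.06  0.67  0.03]
bar yaw 79.3 slope -0.8 roll -1.6 grip [ 0.4459 -0.1198  0.0384] tip [0.4782 0.0521 0.0469]
```

Call:
move_arm(steps="0 0 -0.4 0.0012 -0.001 -0.003 0.01;0 0 -0.4 0.0012 -0.001 -0.003 0.01;0 0 -0.3 0.0012 -0.001 -0.003 0.01")

```text
t: 27.43
position: [0.4601, -0.035, 0.0302]
tool_rot: [0.115, 1.525, -1.636]
contact_force: [-3.6, -16.8, 0.6]
grip_width: 0.204
```

Run:
```python
from h import *
st();barnow()
```

```text
t27.43 p [ 0.4601 -0.035   0.0302] x [-0.003 -0.046 -0.999] y [ 0.984 -0.18   0.005] F [ -3.6 -16.8   0.6] T [-2.42  0.45  0.02] g 18.0 q [-0.19  0.45  2.   -0.07  0.69  0.05]
bar yaw 79.5 slope -0.5 roll -0.6 grip [ 0.4457 -0.1129  0.0361] tip [0.4774 0.0591 0.0435]
```

Call:
move_arm(steps="0 0 0 0.0004 0 -0.004 0.01;0 0 0 0.0004 0 -0.004 0.01")

```text
t: 27.6
position: [0.46, -0.0316, 0.0292]
tool_rot: [0.037, 1.516, -1.709]
contact_force: [-4.9, -16.8, -0.8]
grip_width: 0.2
```

Run:
```python
from h import *
st();barnow()
cap('top');crop('top',180,165,260,230,10,'t35.png')
```

```text
t27.60 p [ 0.46   -0.0316  0.0292] x [-0.007 -0.054 -0.999] y [ 0.985 -0.174  0.002] F [ -4.9 -16.8  -0.8] T [-2.45  0.59  0.11] g 17.6 q [-0.17  0.45  2.   -0.09  0.69  0.07]
bar yaw 79.8 slope 0.0 roll -0.4 grip [ 0.4461 -0.1096  0.0358] tip [0.4769 0.0627 0.0418]
```

View pics/t35.png

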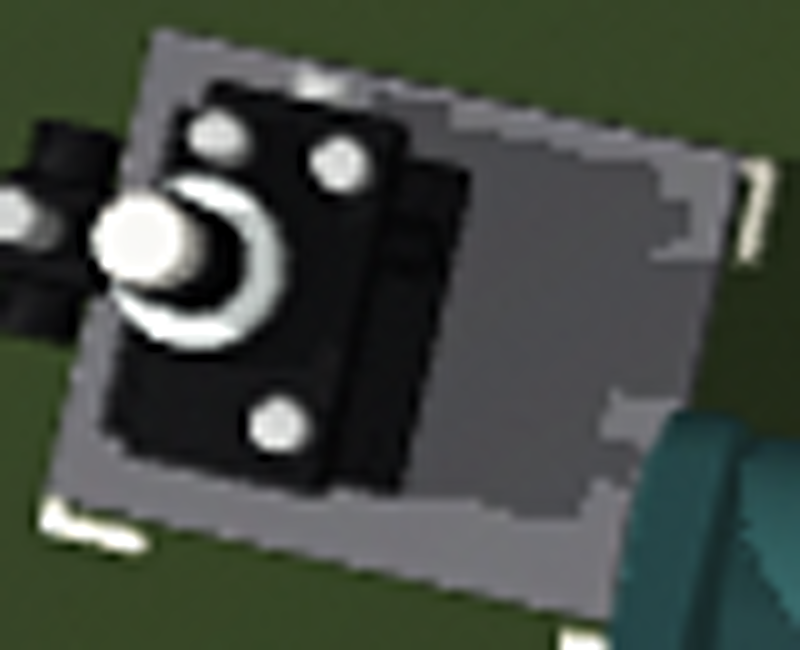

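Run:
```python
from h import *
topfit([(738,153),(636,622),(52,502),(155,33)],180,165,10,c=np.array([0,0,.056]))
```

```text
yaw -100.76 org [0.5515 0.1521] res 0.0022 | foot err x 0.0013 y 0.0041 | rear err x 0.0013 y 0.0024 | lift -0.0000
```

Call:
move_arm(steps="0 0.3 0 0.0002 -0.003 -0.0035 0.01;0 0.3 0 0.0002 -0.004 -0.0035 0.01")

```text
t: 27.82
position: [0.4565, -0.0278, 0.0291]
tool_rot: [0.101, 1.52, -1.642]
contact_force: [1.6, -14.5, -1.7]
grip_width: 0.203
```

Run:
```python
from h import *
st();barnow()
cap('top');crop('top',180,165,260,230,10,'t36.png')
```

```text
t27.82 p [ 0.4565 -0.0278  0.0291] x [-0.004 -0.05  -0.999] y [ 0.985 -0.171  0.005] F [  1.6 -14.5  -1.7] T [-1.92 -0.33 -0.52] g 17.9 q [-0.17  0.45  2.01 -0.08  0.68  0.06]
bar yaw 80.0 slope -0.2 roll -0.6 grip [ 0.4427 -0.1058  0.0354] tip [0.473  0.0666 0.042 ]
```

View pics/t36.png

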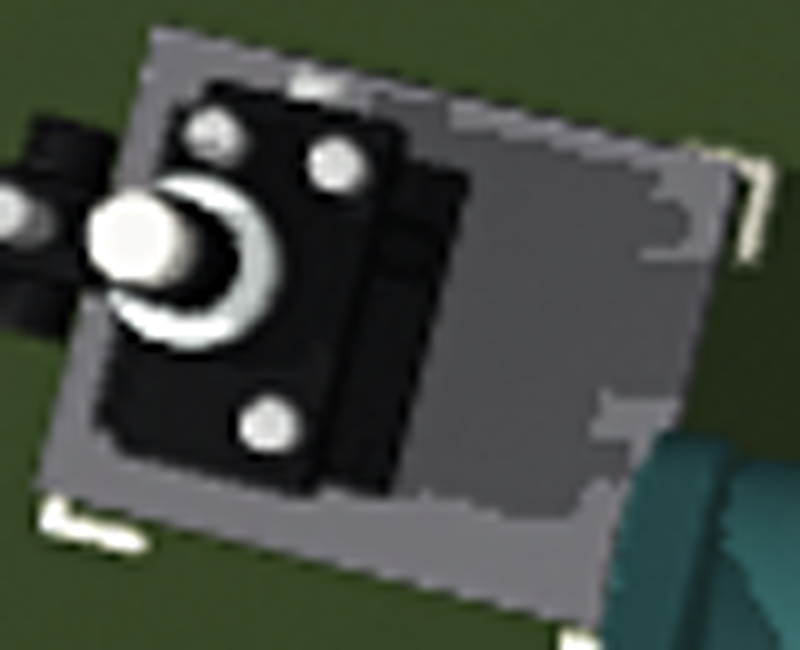

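Run:
```python
from h import *
topfit([(740,163),(630,625),(40,489),(152,28)],180,165,10,c=np.array([0,0,.056]))
img=cv2.resize(np.load('top.npz')['p'][165:230,180:260,::-1],None,fx=10,fy=10,interpolation=cv2.INTER_CUBIC)
def box(og,yaw,hx,hy,z):
    a=np.radians(yaw);X=np.array([np.cos(a),np.sin(a),0]);Y=np.array([-X[1],X[0],0])
    return [np.r_[og,z]+X*i*hx+Y*j*hy for i,j in((1,1),(1,-1),(-1,-1),(-1,1))]
for P,col in ((box(TGT,TYAW,.1,.08,.056),(0,255,0)),(box(TGT,TYAW,.103,.083,0),(0,0,255)),(box([.5515,.1535],-102,.1,.08,.056),(255,255,0))):
    q=((proj('top',P)-[180,165]+.5)*10-.5).round().astype(int); cv2.polylines(img,[q.reshape(-1,1,2)],True,col,1)
cv2.imwrite('pics/t37.png',img)
```

```text
yaw -102.03 org [0.5519 0.1537] res 0.0025 | foot err x -0.0003 y 0.0029 | rear err x -0.0003 y 0.0042 | lift -0.0000
```

View pics/t37.png

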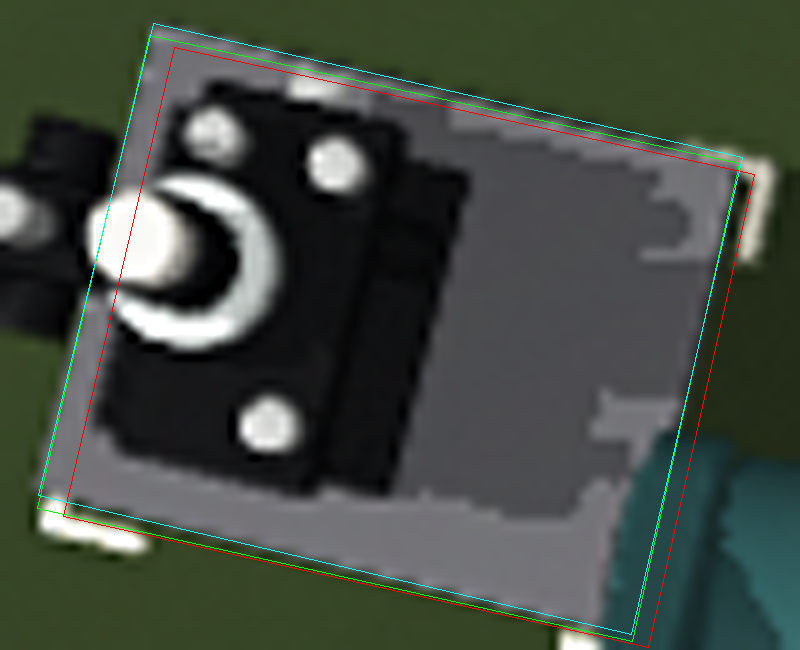

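Call:
move_arm(steps="0 0 0 0 0 0.01 0.01;0 0 0 -0.004 0 0.018 0.01;0 0 0 -0.015 0 0.02 0.01;0 0 0 -0.025 0 0.02 0.01;0 0 0 -0.015 0.01 0.025 0.01;-2 0 0 -0.005 0.015 0.025 0.01;-3 0 0 0 0.015 0.025 0.01;-3 0 0 0 0.015 0.025 0.01")

```text
t: 28.53
position: [0.4786, -0.2001, 0.1027]
tool_rot: [-0.297, 1.524, -1.891]
contact_force: [-0.4, 0.8, -4.1]
grip_width: 0.201
```

Run:
```python
from h import *
st();barnow()
cap('top');crop('top',180,150,310,250,6,'t38.png');cap('scene');overlay('scene',170,100,300,200,6,'s38.png'); slabplane('top');slabplane()
goto([.525,-.135,.04],100,0,6)
```

```text
t28.53 p [ 0.4786 -0.2001  0.1027] x [-0.015 -0.045 -0.999] y [ 1.    -0.023 -0.014] F [-0.4  0.8 -4.1] T [ 0.06 -0.15 -0.  ] g 17.7 q [-0.49  0.39  1.82 -0.06  0.93 -0.44]
bar yaw 88.6 slope -0.5 roll 0.5 grip [ 0.4767 -0.2793  0.1086] tip [ 0.4812 -0.1044  0.1162]
top n 1488 z at(.555,.10) 0.0555 dz/dx -0.0028 dz/dy 0.0005 sd 0.0016
scene n 1210 z at(.555,.10) 0.0584 dz/dx -0.0128 dz/dy 0.0032 sd 0.0022
-1.9 -0.1 0.1 0.0127 0.0100 0.0034
-1.9 -0.1 0.1 0.0128 0.0099 0.0037
-1.9 -0.1 0.1 0.0128 0.0097 0.0040
-1.9 -0.1 0.1 0.0128 0.0096 0.0043
-1.9 -0.1 0.1 0.0128 0.0094 0.0046
-1.9 -0.1 0.1 0.0129 0.0092 0.0049
```

View pics/t38.png

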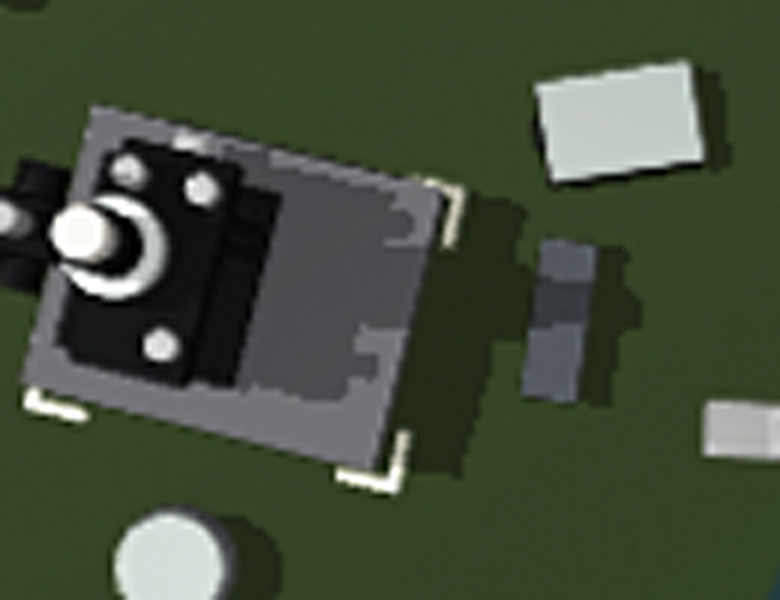

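View pics/s38.png

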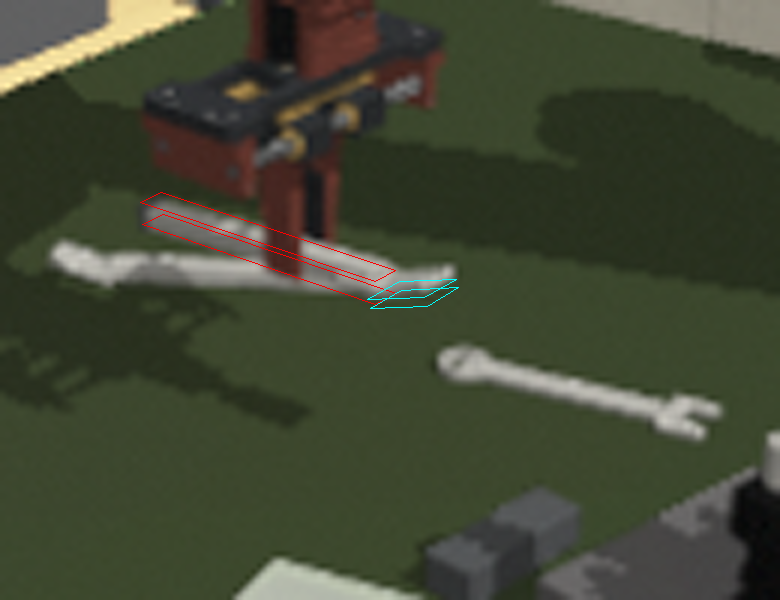

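Run:
```python
from h import *
topfit([(442,186),(377,468),(24,382),(94,107)],180,150,6,c=np.array([0,0,.056]))
img=cv2.resize(np.load('top.npz')['p'][165:230,180:260,::-1],None,fx=10,fy=10,interpolation=cv2.INTER_CUBIC)
def box(og,yaw,hx,hy,z):
    a=np.radians(yaw);X=np.array([np.cos(a),np.sin(a),0]);Y=np.array([-X[1],X[0],0])
    return [np.r_[og,z]+X*i*hx+Y*j*hy for i,j in((1,1),(1,-1),(-1,-1),(-1,1))]
for P,col in ((box(TGT,TYAW,.1,.08,.056),(0,255,0)),(box(TGT,TYAW,.103,.083,0),(0,0,255))):
    q=((proj('top',P)-[180,165]+.5)*10-.5).round().astype(int); cv2.polylines(img,[q.reshape(-1,1,2)],True,col,1)
cv2.imwrite('pics/t39.png',img)
crop('scene',240,140,350,235,7,'s39.png')
```

```text
yaw -102.25 org [0.5517 0.1536] res 0.0024 | foot err x -0.0002 y 0.0027 | rear err x -0.0002 y 0.0044 | lift -0.0000
```

View pics/t39.png

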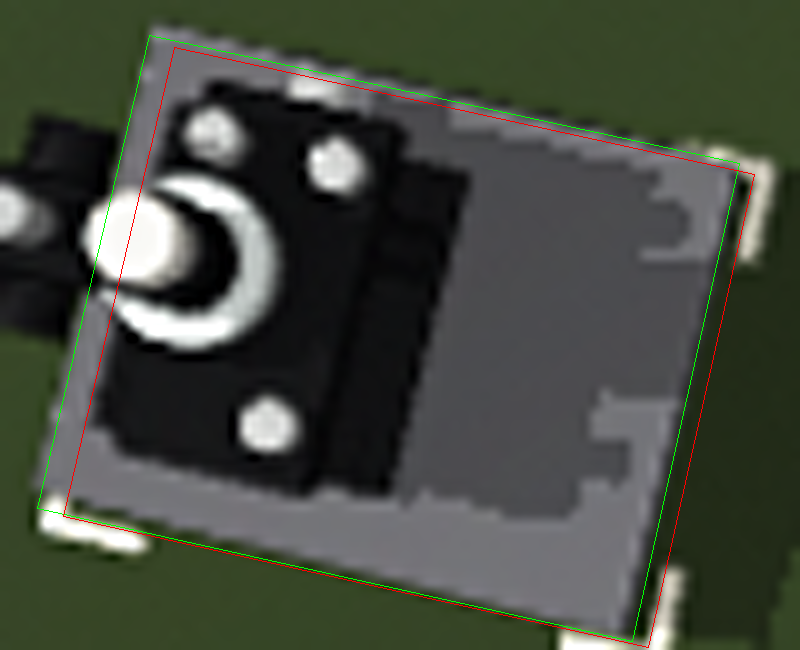

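View pics/s39.png

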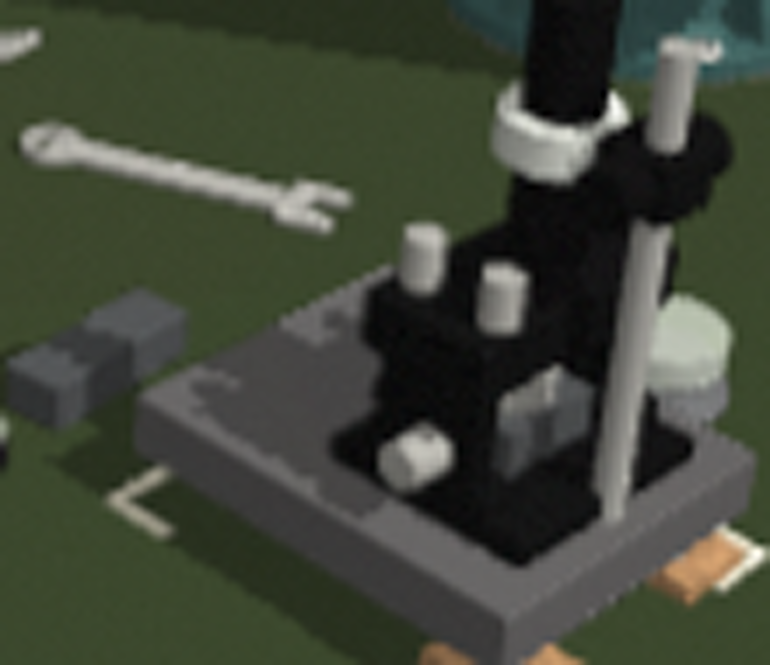

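Call:
move_arm(steps="-1.9 0 0.1 0.0127 0.010 0.0035 0.01;-1.9 0 0.1 0.0127 0.010 0.0037 0.01;-1.9 0 0.1 0.0127 0.0097 0.004 0.01;-1.9 0 0.1 0.0127 0.0096 0.0043 0.01;-1.9 0 0.1 0.0127 0.0094 0.0046 0.01;-1.9 0 0.1 0.010 0.0092 0.005 0.01;0 0 0 0 0 0 0.01")

```text
t: 29.22
position: [0.5395, -0.2302, 0.026]
tool_rot: [-0.272, 1.527, -1.667]
contact_force: [-0.2, -0.9, -3.5]
grip_width: 0.2
```

Run:
```python
from h import *
st();barnow()
cap('scene');overlay('scene',150,110,280,210,6,'s40.png')
goto([.525,-.14,.013],100,0,4)
```

```text
t29.22 p [ 0.5395 -0.2302  0.026 ] x [-0.004 -0.043 -0.999] y [ 0.985  0.174 -0.012] F [-0.2 -0.9 -3.5] T [ 0.1  -0.11  0.07] g 17.6 q [-0.49  0.57  1.73 -0.05  0.82 -0.63]
bar yaw 99.9 slope -0.7 roll 0.4 grip [ 0.5533 -0.3083  0.0316] tip [ 0.5232 -0.136   0.0397]
-0.0 -0.2 0.1 0.0065 0.0007 0.0011
-0.0 -0.2 0.1 0.0065 0.0007 0.0010
-0.0 -0.2 0.1 0.0065 0.0007 0.0010
-0.0 -0.2 0.1 0.0066 0.0007 0.0010
```

View pics/s40.png

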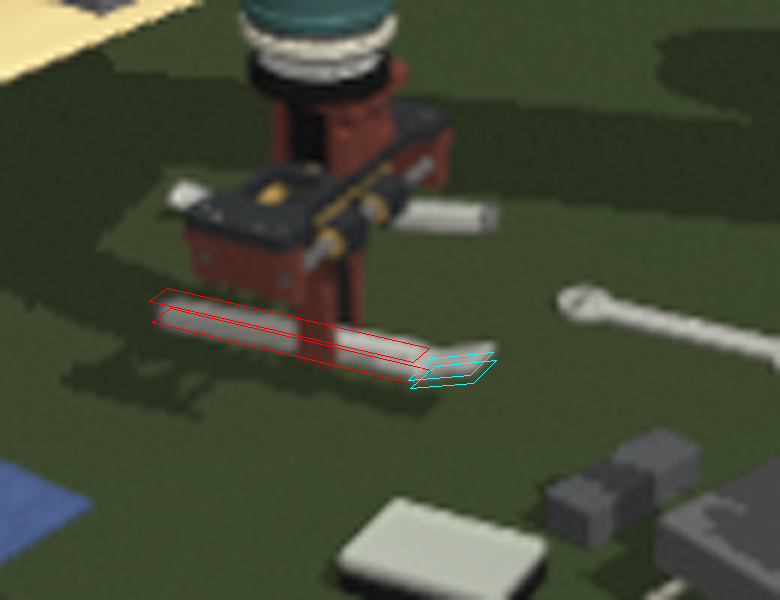

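Call:
move_arm(steps="0 -0.3 0 0.0065 0 0 0.01;0 -0.3 0 0.0065 0 0 0.01;0 -0.3 0 0.005 0 0 0.01;0 -0.3 0 0.003 0 0 0.01", grip_force=30)

```text
t: 29.6
position: [0.5358, -0.2295, 0.0052]
tool_rot: [-0.224, 1.507, -1.625]
contact_force: [-0.2, -0.4, -3.6]
grip_width: 0.201
```

Run:
```python
from h import *
st();barnow()
```

```text
t29.60 p [ 0.5358 -0.2295  0.0052] x [-0.003 -0.064 -0.998] y [ 0.985  0.169 -0.014] F [-0.2 -0.4 -3.6] T [ 0.1  -0.    0.06] g 17.7 q [-0.48  0.6   1.76 -0.08  0.76 -0.59]
bar yaw 99.6 slope 0.5 roll 0.6 grip [ 0.5492 -0.3075  0.0125] tip [ 0.5199 -0.135   0.017 ]
```

Call:
move_arm(steps="0 0 0 0.002 0 0 0.01;0 0 0 0.0015 0 0 0.01")

```text
t: 29.77
position: [0.5354, -0.2291, 0.0016]
tool_rot: [-0.221, 1.506, -1.621]
contact_force: [0.7, 1.0, -0.2]
grip_width: 0.2
```

Run:
```python
from h import *
st();barnow()
```

```text
t29.77 p [ 0.5354 -0.2291  0.0016] x [-0.003 -0.065 -0.998] y [ 0.985  0.17  -0.014] F [ 0.7  1.  -0.2] T [-0.01 -0.23  0.04] g 17.6 q [-0.48  0.6   1.76 -0.09  0.75 -0.59]
bar yaw 99.7 slope 0.5 roll 0.5 grip [ 0.5487 -0.3071  0.0089] tip [ 0.5194 -0.1345  0.0133]
```

Touching the bench; release and rise.

Call:
move_arm(steps="0 0 0 0 0 0 0.04;0 0 0 0 0 0 0.05;0 0 0 0 0 0 0.05;0 0 0 0 0 0 0.05;0 0 0 -0.015 0 0 0.05;0 0 0 -0.03 0 0 0.05;0 0 0 -0.04 0 0 0.05;0 0 0 -0.04 0 0 0.05;0 0 0 -0.03 0 0.02 0.05;0 0 0 0 0 0.03 0.05")

```text
t: 30.6
position: [0.5426, -0.2643, 0.1662]
tool_rot: [-0.284, 1.509, -1.68]
contact_force: [0.3, -0.8, 1.0]
grip_width: 0.57
```

Run:
```python
from h import *
st()
cap('top','top_f.png');cap('scene','scene_f.png'); slabplane('top');slabplane()
crop('scene',150,110,350,260,4,'s41.png')
crop('top',180,150,310,250,6,'t41.png')
```

```text
t30.60 p [ 0.5426 -0.2643  0.1662] x [-0.007 -0.061 -0.998] y [ 0.985  0.173 -0.017] F [ 0.3 -0.8  1. ] T [-0.   -0.12 -0.05] g 50.2 q [-0.53  0.41  1.59 -0.06  1.12 -0.68]
top n 1478 z at(.555,.10) 0.0555 dz/dx -0.0005 dz/dy 0.0021 sd 0.0016
scene n 1214 z at(.555,.10) 0.0585 dz/dx -0.0138 dz/dy 0.0035 sd 0.0022
```

View pics/s41.png

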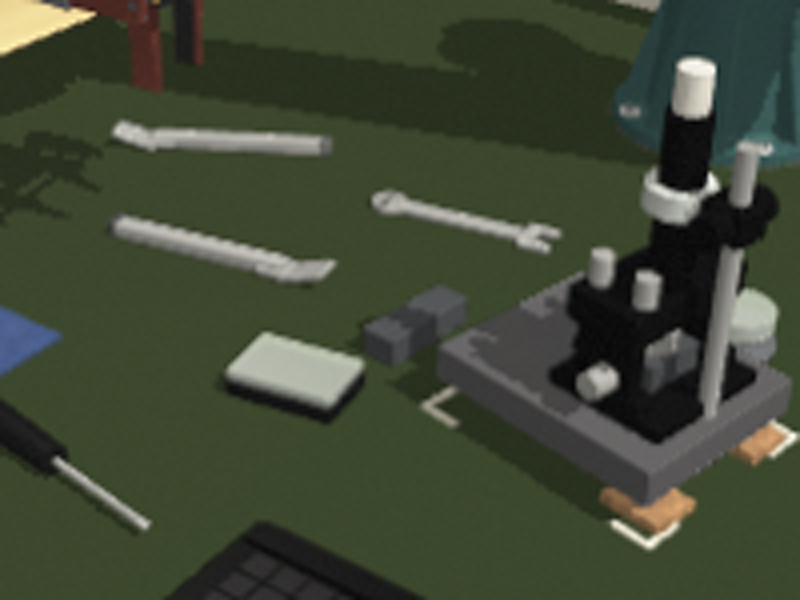

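View pics/top_f.png

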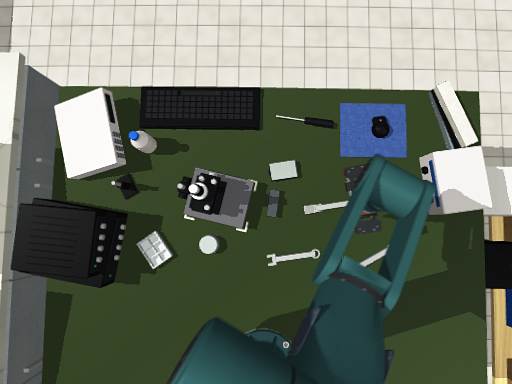

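Run:
```python
from h import *
env.hand_in()
```

```text
the job is handed in; nothing more can be done
```

I levered the slab up over the block and slewed it across with the bar. I then set it down on its three pads, laid the bar flat on the bench clear of slab and block, and handed in at about 30.7 s.

- **Not in the order asked:** after setting the slab down, its foot was over the pad but the slab was still about 3° off square. I laid the bar down, gripped it again nearer its middle, and corrected the slab with two pushes of the bar's nose. One was on the side near the rear feet and the other on the lever end. The bar was then laid flat a second time.
- **Alignment (last checks):** measured from the top camera after the pushes, the slab's angle is within about 0.7° of the tape. The foot is about 3 mm from the pad middle, and the rear is about 4 mm off sideways. That sideways offset is slightly more than the 3 mm tape gap, so it is not perfectly centred. The fit has about 2.5 mm of uncertainty.
- **Level:** the top camera shows the slab level to within about 0.3 mm over its length, with its top at 55.5 mm against an expected 56 mm. The scene camera disagrees: it shows a sideways slope of about 0.8° and the top about 2.5 mm higher. I trusted the top camera because that slope also showed, smaller, each time the slab was down after the slew.
- **Rest of the scene:** by eye, the jar, case, spanner and tray stand where they were. The gripper and arm did not touch the slab or microscope in any picture.
- **Force while laying the bar down:** the first time, I pressed down at the wrist with 38.6 N. It was through the bar, and below the limits.

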